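# Unhook two drained dip baskets and stand them in their trays

### The job

The wide round basket and the square basket on the drip rack have drained: lift each off its hook and stand it upright in the tray of its own shape, flat on the tray's floor, without dropping it. The narrow basket is still dripping, so leave it hanging on its hook, and do not shift the other things on the bench.

Things in the scene. Friction and masses are not known exactly. Their poses are not given: they have to be found in the camera images.
- round_grip (a point): Centre of the black grip of the round steel dip basket (round cup 66 mm across, 40 mm deep, 0.14 to 0.28 kg, rigid); it hangs on any of the three hooks and goes to the round tray. Upright bar, 14 (x) x 22 (y) x 60 (z) mm, over the middle of the cup, centre 90 mm above the cup's underside; thin wires join it to the rim at +-y. z up, y across the grip.
- round_loop (a point): Middle of the top wire of the round basket's hanging loop, 135 mm above its grip's centre. Stiff upright loop of 6 mm wire on top of the grip, 38 mm wide outside along y, open along x, 100 mm high inside; the top wire rests in the hook's valley.
- square_grip (a point): Centre of the black grip of the square steel dip basket (square cup 58 x 58 mm, 40 mm deep, 0.14 to 0.28 kg, rigid); it hangs on any of the three hooks and goes to the square tray. Upright bar, 14 (x) x 22 (y) x 60 (z) mm, over the middle of the cup, centre 90 mm above the cup's underside; thin wires join it to the rim at +-y. z up, y across the grip.
- square_loop (a point): Middle of the top wire of the square basket's hanging loop, 135 mm above its grip's centre. Stiff upright loop of 6 mm wire on top of the grip, 38 mm wide outside along y, open along x, 100 mm high inside; the top wire rests in the hook's valley.
- narrow_grip (a point): Centre of the black grip of the narrow steel dip basket (narrow round cup 42 mm across, 40 mm deep, 0.14 to 0.28 kg, rigid); it hangs on any of the three hooks and stays there. Upright bar, 14 (x) x 22 (y) x 60 (z) mm, over the middle of the cup, centre 90 mm above the cup's underside; thin wires join it to the rim at +-y. z up, y across the grip.
- narrow_loop (a point): Middle of the top wire of the narrow basket's hanging loop, 135 mm above its grip's centre. Stiff upright loop of 6 mm wire on top of the grip, 38 mm wide outside along y, open along x, 100 mm high inside; the top wire rests in the hook's valley.
- drip_rack: Fixed rack, 380 mm wide (y), 335 high. Origin on the bench under the middle of the back panel's front face; +x points away from the robot into the panel. A drip tray 12 mm high reaches 120 mm to -x. Three equal hooks of 8 mm rod at y = +120, 0, -120 mm stick out to -x, running gently down to a valley at x = -80, z = 249 mm (rod's upper side), then up to the tip.
- hook_tip (a point): Tip of the middle hook (rod centre), 22 mm to -x of its valley in the rack's frame, top at z = 283 mm. A loop must be lifted at least 34 mm (45 is good, 65 the most under the shelf) to pass the tip and then drawn out 40 mm or more to the rack's -x.
- shelf_edge (a point): Middle of the front edge of the wire shelf over the hooks, underside at z = 325 mm. It leaves no room over the grips for an upright gripper: reach in below it from the robot's side with the tool tilted about 40 degrees from vertical, fingers on a grip's two +-y sides.
- round_seat (a point): Centre of the inner floor of the round aluminium tray, 6 mm above the bench. The tray is fixed; its flared rim is 14 mm above this floor, inside 72 mm across at the floor and 88 at the top, outside 96. Both trays stand to the left of the rack, one farther left; which is where varies. z up.
- square_seat (a point): Centre of the inner floor of the square aluminium tray, 6 mm above the bench. The tray is fixed; inside 70 x 70 mm, outside 78 x 78, walls 14 mm above this floor. x and y run along its sides, z up.
- drill_index: Bystander, to be left where it is: wooden block with a row of upright drill bits, 32 x 100 x 98 mm. Origin under its centre, on the bench.
- parts_dish: Bystander, to be left where it is: round metal parts dish, 106 mm across, 24 high. Origin under its centre, on the bench.
- milled_block: Bystander, to be left where it is: milled steel block with a slot, 40 x 60 x 28 mm; between it and the parts dish, in front of the rack, a fixed bench vice 140 mm high stands at the bench edge, reaching to 0.48 m ahead of the robot's base. Origin under its centre, on the bench.
- bearing: Bystander, to be left where it is: ball bearing lying flat, 47 mm across, 14 high. Origin under its centre, on the bench.
- pliers: Bystander, to be left where it is: blue-handled pliers lying flat, 61 x 183 x 14 mm. Origin under its centre, on the bench.
Things that resemble listed ones, but are neither listed nor needed, are in the scene too. What is shaped like the part that bears round_seat but blue or brown is not meant.

How it is judged:
By the outcome, as a careful person would: the job done as asked, in the order asked, and still so for the second after the job is handed in, with the robot touching nothing.
It also fails if it takes over 72 s, if anything falls off the work surface, if the arm or the gripper's body presses on something with over 40 N, if the wrist force passes 120 N, or if a joint passes its speed limit or range.

### The arm

A 7-joint arm with a two-finger parallel gripper is mounted at the origin on a cart in front of the work surface, level with it; the furniture and walls round the work are solid. World frame = base frame: x ahead of the robot, y to its left, z up, the work surface at z = 0. Lengths are in m, angles in degrees, forces in N, time in s.
With the tool pointing down it reaches from about 0.4 to 0.9 m from the base axis. Payload 5.6 kg.
Tool frame: the origin (TCP) lies at the very end of the fingers, on their centre line; the grasp point (between the pads) lies 19 mm behind it (r.tcp_to_grasp is the distance from the TCP to the grasp point, in m); z points along the fingers, x is the direction in which the jaws open and shut, and the axes are right-handed (so a half turn about z gives the same grasp; the last joint's range is limited). The gripper opens to 92 mm and grips with 3 to 60 N. Pads are 20 mm wide; open, the fingers measure 128 mm over their backs; the gripper's body (75 mm by 189 mm) begins 69 mm behind the grasp point.
Start: joints at [-74.37, 26.786, -0.665, 91.828, 0.344, 61.387, -3.226], TCP at [0.202, 0.618, 0.215] pointing down, gripper open.
Joint ranges: [-144.91, 144.91], [-17.63, 115.5], [-89.93, 88.59], [15.96, 139.68], [-74.01, 254.01], [8.47, 105.57], [-167.45, 167.45]. Speed limits (degrees/s): [147.25, 147.25, 180, 180, 180, 180, 180].

### API

Orientations are given as [roll, pitch, yaw] about the fixed x, y, z axes, in that order (R = Rz(yaw) Ry(pitch) Rx(roll)).
In Python, from workcell import sensors, viewer, ticket, r gives the robot as it stands. The module is installed in compiled form; this text tells all that it offers.
- The arm moves only by the shell command python3 -m crank 'ROWS' [FORCE]. ROWS is JSON, one flat list of numbers, 7 for each row, row after row: the closure in counts, from 0 (fully open) to 255 (shut), then the shift along the tool's x, y, z in m, then the turn, a rotation vector about the tool's x, y, z in rad. A call has 1 to 8 rows; each row is the pose to reach, as a shift and turn from the pose measured when the call began, along the tool's axes at that moment; what a row does not reach only later rows make up. A row lasts 1/12 s, in which the tool goes at most 41.7 mm and 7.16 degrees, less where a joint would pass 70% of its speed; a pose out of reach is approached as far as the arm can. A call with a gripper value outside its range is refused whole. The fingers move at their own pace and stop on an object; FORCE is the grip in N (left out, the last holds). Time passes only in rows, so rows that repeat a pose let the fingers close. It gives the time, the measured TCP pose, the force and the opening at its end, in the units of the state.
- sensors.sense(): the state, without advancing time (a new reading comes with each control period).
- viewer.camera(name): name is "side" or "top"; returns a dict with "color" (480x640x3 uint8, red, green, blue), "fx", "fy", "cx", "cy" (pixels), "rvec" (rotation vector, rad) and "tvec" (3), from world to camera coordinates, as OpenCV has them. Camera axes: x right, y down, z forward; pixel columns grow to the right and rows downward; lengths in m; the calibration is good to about 2 mm. A picture is of the moment at which its call begins. There is no depth.
- ticket.job_done(): hands the job in, once; it reports no verdict.
The state is a dict: "t": time; "q": joint angles; "qd": joint speeds; "tau": joint torques, N m; "tcp_pos": TCP position; "ee_rot": TCP orientation; "force": force on the tool from outside, world axes, zero at the start; "moment": the same for the moment, N m; "width": opening from 0.0 (shut) to 1.0 (fully open).
Only numpy, scipy, OpenCV 4.12 (cv2) and the standard library are available. Lean on these libraries where they do the work, as an engineer would, in place of code of your own. Each camera call takes 0.05 s, during which the arm holds its last target.

## Working session

There is one attempt and no reset: what is moved stays moved. The work goes in short steps, Python scripts to look and compute and a shell command to move; the robot and the scene stay as the last step left them, time stands still between calls to the robot, and variables do not carry over. Pictures are saved under pics/ and viewed, and the job is handed in when it is done.

```bash
mkdir -p pics; ls
cat > h.py <<'E'
import numpy as np,cv2
from workcell import sensors,viewer,ticket,r
from scipy.spatial.transform import Rotation as R
def cam(n):
    c=viewer.camera(n); c['R']=R.from_rotvec(np.array(c['rvec'],float).ravel()).as_matrix(); c['t']=np.array(c['tvec'],float).ravel()
    return c
def ray(c,u,v):
    o=-c['R'].T@c['t']; d=c['R'].T@np.array([(u-c['cx'])/c['fx'],(v-c['cy'])/c['fy'],1]); return o,d
def atz(c,u,v,z):
    o,d=ray(c,u,v); return o+d*(z-o[2])/d[2]
def proj(c,p):
    q=c['R']@np.array(p,float)+c['t']; return np.array([c['fx']*q[0]/q[2]+c['cx'],c['fy']*q[1]/q[2]+c['cy']])
def tri(c1,p1,c2,p2):
    o1,d1=ray(c1,*p1);o2,d2=ray(c2,*p2);d1/=np.linalg.norm(d1);d2/=np.linalg.norm(d2)
    A=np.stack([d1,-d2],1);s=np.linalg.lstsq(A,o2-o1,rcond=None)[0]
    a=o1+d1*s[0];b=o2+d2*s[1];return (a+b)/2,np.linalg.norm(a-b)
def save(c,name): cv2.imwrite('pics/'+name,c['color'][:,:,::-1])
def crop(c,name,u0,v0,u1,v1,s):
    cv2.imwrite('pics/'+name,cv2.resize(np.ascontiguousarray(c['color'][v0:v1,u0:u1,::-1]),None,fx=s,fy=s,interpolation=cv2.INTER_CUBIC))
E
python3 - <<'E'
from h import *
print(sensors.sense(), r.tcp_to_grasp)
for n in('side','top'):
    c=cam(n);save(c,n+'0.png');print(n,c['fx'],c['cx'],c['cy'],-c['R'].T@c['t'],c['R'][2])
E
```

```text
pics
{'t': 0.0, 'q': array([-74.37049499,  26.837236  ,  -0.66404137,  91.87968208,
         0.34328547,  61.38571298,  -3.22561137]), 'qd': array([-0.0529689 ,  0.1797757 ,  0.08615107,  0.01221929, -0.04025321,
       -0.0322885 ,  0.03958433]), 'tau': array([ 4.06951303e-04, -5.20561481e+01, -1.26370366e-02, -2.43756849e+01,
       -5.67597756e-02,  1.71199639e-02,  1.50023243e-04]), 'tcp_pos': array([0.20176085, 0.6172923 , 0.21363529]), 'ee_rot': array([1.79993052e+02, 1.00419436e-01, 7.19023348e+01]), 'force': array([-0.4567242 ,  0.59000137, -0.05969742]), 'moment': array([ 0.02252762, -0.01745983,  0.0078879 ]), 'width': 1.0012099745594125} 0.0187
side 603.1205636910609 322.23871603654163 233.08988612118983 [-0.36094621 -0.37611693  1.42476978] [ 0.57699074  0.35134314 -0.73731926]
top 470.30801563042655 316.6133123560785 236.36608502151958 [0.45932956 0.17139922 1.49856247] [ 0.09007253  0.0199153  -0.99573607]
```

View pics/side0.png

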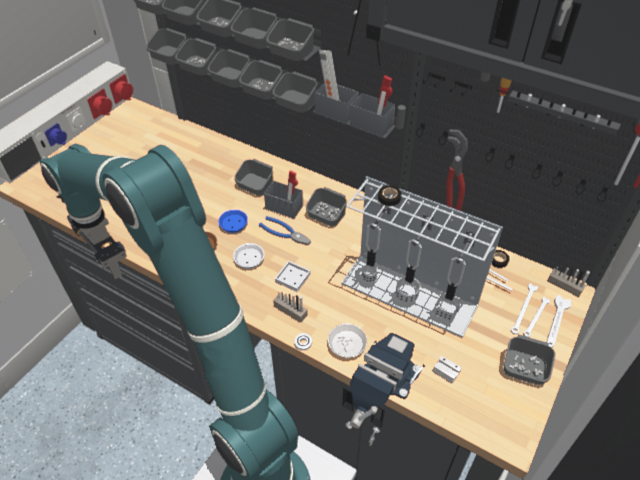

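View pics/top0.png

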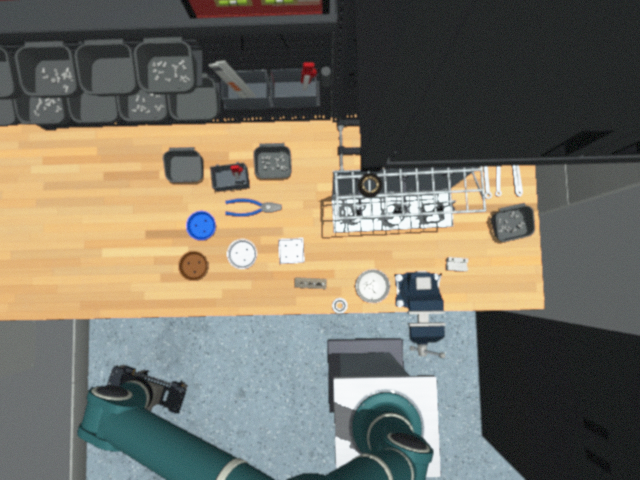

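The white trays, round at side (249,256) and square at (293,275), stand left of the rack. Blue (233,222) and brown (205,243) dishes are the lookalikes. The three baskets hang at side (368,265), (408,285) and (447,300).

Run:
```python
from h import *
c=cam('side');crop(c,'s1.png',330,170,510,335,4.4)
crop(c,'s2.png',180,190,350,330,4.4)
c=cam('top');crop(c,'t1.png',310,150,500,250,4.2)
crop(c,'t2.png',170,190,400,320,3.4)
```

```text
(no output)
```

View pics/s1.png

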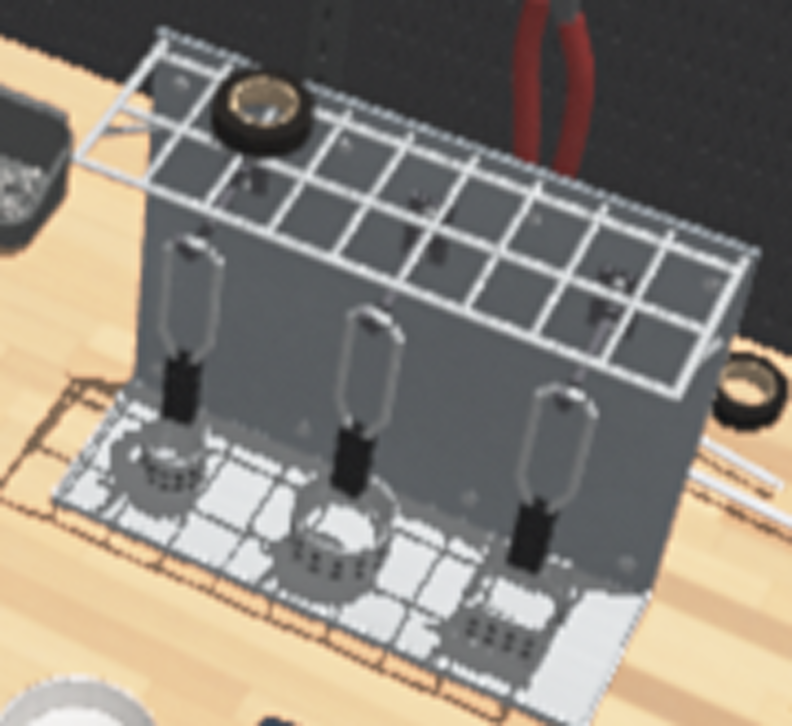

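View pics/s2.png

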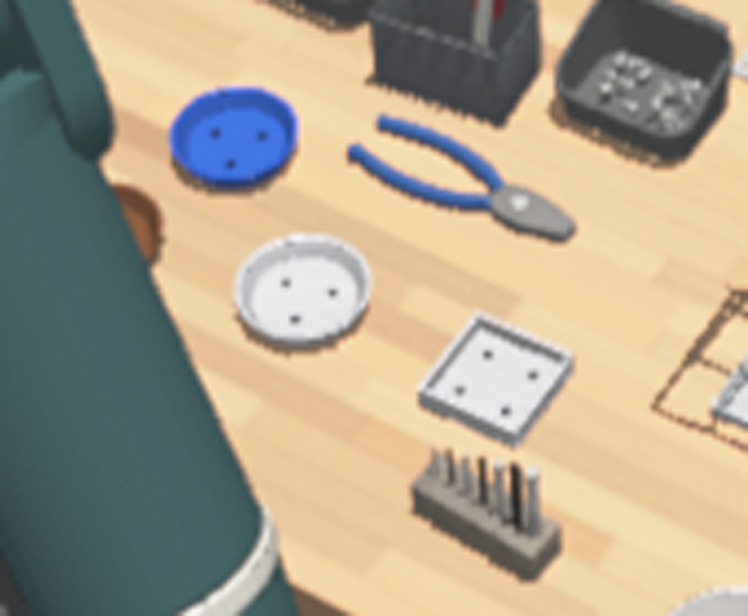

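View pics/t1.png

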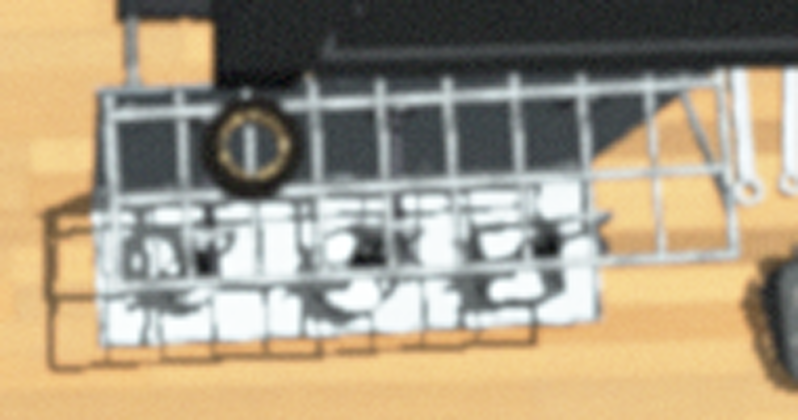

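View pics/t2.png

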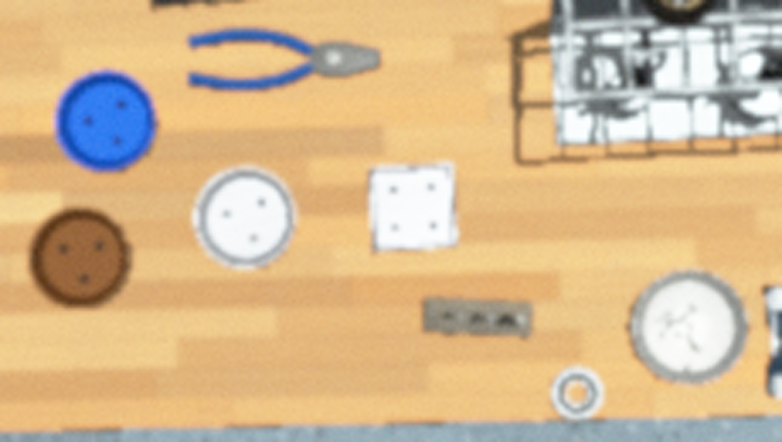

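Left hook: narrow (42 mm) cup. Middle: wide round. Right: square. I'll fit the rack pose from these points and the drip-tray corners.

Run:
```python
from h import *
from scipy.optimize import least_squares
s=cam('side');t=cam('top')
S=lambda u,v:(330+u/4.4,170+v/4.4)
T=lambda u,v:(310+u/4.2,150+v/4.2)
obs=[(s,S(55,500),(-.12,.19,.012)),(s,S(585,722),(-.12,-.19,.012)),(t,T(105,345),(-.12,.19,.012)),(t,T(598,320),(-.12,-.19,.012)),
(s,S(182,387),(-.08,.12,.117)),(s,S(353,460),(-.08,0,.117)),(s,S(531,536),(-.08,-.12,.117)),
(t,T(205,262),(-.08,.12,.147)),(t,T(372,252),(-.08,0,.147)),(t,T(545,243),(-.08,-.12,.147))]
def W(p,q): 
    c,sn=np.cos(p[2]),np.sin(p[2]);return np.array([p[0]+c*q[0]-sn*q[1],p[1]+sn*q[0]+c*q[1],q[2]])
f=lambda p:np.concatenate([proj(c,W(p,q))-np.array(o) for c,o,q in obs])
r_=least_squares(f,[.8,.1,0],loss='soft_l1');p=r_.x
print('rack',p[:2],np.degrees(p[2]));print(np.round(f(p).reshape(-1,2),1).tolist())
for n,y in(('narrow',.12),('round',0),('square',-.12)): print(n,W(p,(-.08,y,.117)))
print('shelf? side proj')
for u,v in((75,157),(683,393)): print(atz(s,*S(u,v),.328))
for u,v in((110,290),(735,255)): print(atz(t,*T(u,v),.328))
print('panel/shelf in rack: hook tip',W(p,(-.102,0,.28)))
S2=lambda u,v:(180+u/4.4,190+v/4.4); T2=lambda u,v:(170+u/3.4,190+v/3.4)
# round tray: outer rim top z=.020
print('round',atz(s,*S2(303,290),.020),atz(t,*T2(244.5,217),.020))
print('square corners top')
print([atz(t,*T2(*q),.020)[:2].round(4).tolist() for q in((369,170),(454,163),(458,245),(376,251))])
print([atz(s,*S2(*q),.020)[:2].round(4).tolist() for q in((480,316),(574,354),(517,434),(420,390))])
# holes (floor z=.006)
print([atz(t,*T2(*q),.006)[:2].round(4).tolist() for q in((394,190),(432,187),(433,226),(395,227))])
print([atz(s,*S2(*q),.006)[:2].round(4).tolist() for q in((488,355),(533,375),(506,411),(460,390))])
print('rt holes',[atz(t,*T2(*q),.006)[:2].round(4).tolist() for q in((227,214),(262,202),(253,238))],[atz(s,*S2(*q),.006)[:2].round(4).tolist() for q in((286,283),(333,292),(295,319))])
img=s['color'].copy()
```

```text
rack [ 0.73291976 -0.03896571] 1.9084351394757897
[[-1.1, -1.7], [0.5, 1.4], [-1.4, -0.2], [1.3, -1.2], [-0.6, 0.9], [-0.5, 0.6], [-0.0, 0.4], [-1.2, -0.2], [0.5, -0.3], [1.0, -0.5]]
narrow [0.64896786 0.07830354 0.117     ]
round [ 0.65296414 -0.04162989  0.117     ]
square [ 0.65696041 -0.16156333  0.117     ]
shelf? side proj
[0.61216608 0.14154187 0.328     ]
[ 0.62538203 -0.22779939  0.328     ]
[0.60757093 0.14478019 0.328     ]
[ 0.61909656 -0.22624369  0.328     ]
panel/shelf in rack: hook tip [ 0.63097634 -0.04236255  0.28      ]
round [0.54151566 0.43590466 0.02      ] [0.54352489 0.43810002 0.02      ]
square corners top
[[0.5845, 0.3216], [0.5891, 0.2424], [0.5129, 0.2402], [0.5091, 0.3163]]
[[0.5856, 0.3179], [0.5906, 0.2448], [0.5134, 0.241], [0.5107, 0.3168]]
[[0.5663, 0.2998], [0.5683, 0.2641], [0.5317, 0.2639], [0.5316, 0.2995]]
[[0.5688, 0.301], [0.57, 0.2651], [0.5346, 0.264], [0.5335, 0.3005]]
rt holes [[0.5475, 0.4571], [0.558, 0.424], [0.5245, 0.4328]] [[0.5496, 0.458], [0.5599, 0.4249], [0.5262, 0.4332]]
```

```bash
cat > go.py <<'E'
# work out the shift/turn in tool axes to put the GRASP point at x y z with tilt,yaw (deg)
import sys
from h import *
x,y,z,tilt,psi=map(float,sys.argv[1:6])
Rt=R.from_euler('z',psi,degrees=True)*R.from_euler('y',-tilt,degrees=True)
# base: x=+y, z=-z
B=R.from_matrix(np.array([[0,1,0],[1,0,0],[0,0,-1]],float).T)
Rt=Rt*B
s=sensors.sense();R0=R.from_euler('xyz',s['ee_rot'],degrees=True)
tcp=np.array([x,y,z])+.0187*Rt.as_matrix()[:,2]
d=R0.inv().apply(tcp-s['tcp_pos']);w=(R0.inv()*Rt).as_rotvec()
print('t',round(s['t'],2),'tcp',s['tcp_pos'].round(4),'grasp',(s['tcp_pos']-.0187*R0.as_matrix()[:,2]).round(4),'zax',R0.as_matrix()[:,2].round(3),'xax',R0.as_matrix()[:,0].round(3))
print('q',s['q'].round(1),'F',s['force'].round(1),'w',round(s['width'],3))
n=max(np.linalg.norm(d)/.0417,np.degrees(np.linalg.norm(w))/7.16)
print('SHIFT',d.round(4),'TURN',w.round(4),'min rows',round(n,1),'zt',Rt.as_matrix()[:,2].round(3))
E
python3 go.py .45 .35 .34 20 40; python3 -c "
from h import *
t=cam('top');print(atz(t,311,284,.09),atz(t,420,276,.14),atz(t,420,315,.14),atz(t,372,287,.02),atz(t,200,318,0))"
```

```text
t 0.3 tcp [0.2018 0.6177 0.2143] grasp [0.2018 0.6177 0.233 ] zax [-0.    -0.001 -1.   ] xax [ 0.311  0.951 -0.001]
q [-74.4  26.8  -0.7  91.8   0.3  61.4  -3.2] F [-0.  -0.1 -0. ] w 0.996
SHIFT [-0.172   0.3224 -0.108 ] TURN [-0.3188  0.1775 -1.0032] min rows 9.1 zt [ 0.262  0.22  -0.94 ]
[0.44460164 0.21951855 0.09      ] [ 0.46096399 -0.09508509  0.14      ] [ 0.3504989  -0.09042776  0.14      ] [0.43032052 0.03180528 0.02      ] [0.34435764 0.57661948 0.        ]
```

```bash
python3 go.py .42 .40 .36 20 0
```

```text
t 0.35 tcp [0.2019 0.6177 0.2144] grasp [0.2019 0.6177 0.2331] zax [-0. -0. -1.] xax [ 0.311  0.951 -0.   ]
q [-74.4  26.8  -0.7  91.8   0.3  61.4  -3.2] F [0.1 0.3 0.3] w 1.003
SHIFT [-0.1373  0.281  -0.128 ] TURN [-0.3461  0.0555 -0.3126] min rows 8.1 zt [ 0.342  0.    -0.94 ]
```

```bash
python3 -m crank '[0,-0.01,0.02,-0.03,-0.04,0.007,-0.04, 0,-0.02,0.04,-0.06,-0.08,0.013,-0.07, 0,-0.035,0.07,-0.085,-0.12,0.02,-0.11, 0,-0.05,0.1,-0.1,-0.16,0.026,-0.15, 0,-0.065,0.13,-0.115,-0.2,0.032,-0.18, 0,-0.08,0.16,-0.128,-0.24,0.04,-0.22, 0,-0.095,0.19,-0.128,-0.28,0.046,-0.26, 0,-0.11,0.22,-0.128,-0.32,0.05,-0.29]'; python3 go.py .48 .2 .36 40 1.9;python3 go.py .50 .1 .36 40 1.9
```

```text
t: 1.02
tcp_pos: [0.378, 0.444, 0.3439]
ee_rot: [161.3, -0.2, 88.8]
force: [0.6, 0.3, -0.6]
width: 0.997
t 1.02 tcp [0.378  0.444  0.3439] grasp [0.372  0.4441 0.3616] zax [ 0.32  -0.003 -0.947] xax [0.021 1.    0.004]
q [-66.2   8.4   4.5 102.   18.   61.9  19.5] F [ 0.6  0.3 -0.6] w 0.997
SHIFT [-0.2412  0.1137  0.0354] TURN [-0.3724  0.0229 -0.0494] min rows 6.5 zt [ 0.642  0.021 -0.766]
t 1.02 tcp [0.378  0.444  0.3439] grasp [0.372  0.4441 0.3616] zax [ 0.32  -0.003 -0.947] xax [0.021 1.    0.004]
q [-66.2   8.4   4.5 102.   18.   61.9  19.5] F [ 0.6  0.3 -0.6] w 0.997
SHIFT [-0.3408  0.1348  0.0421] TURN [-0.3724  0.0229 -0.0494] min rows 8.8 zt [ 0.642  0.021 -0.766]
```

```bash
python3 -m crank '[0,-0.03,0.014,0.004,-0.04,0.003,-0.006, 0,-0.06,0.028,0.008,-0.09,0.006,-0.012, 0,-0.09,0.042,0.012,-0.14,0.009,-0.018, 0,-0.12,0.056,0.016,-0.19,0.012,-0.024, 0,-0.15,0.07,0.02,-0.24,0.015,-0.03, 0,-0.18,0.084,0.025,-0.29,0.018,-0.038, 0,-0.21,0.1,0.03,-0.33,0.02,-0.045, 0,-0.24,0.114,0.035,-0.372,0.023,-0.05]'; python3 go.py .54 -.04 .29 40 1.9;python3 go.py .50 .08 .33 40 1.9
```

```text
t: 1.68
tcp_pos: [0.4926, 0.2003, 0.3466]
ee_rot: [139.9, -0.0, 92.0]
force: [0.8, -1.0, 0.7]
width: 1.001
t 1.68 tcp [0.4926 0.2003 0.3466] grasp [0.4805 0.1998 0.3609] zax [ 0.644  0.023 -0.765] xax [-0.035  0.999  0.001]
q [-55.1  -9.9  13.3 127.5  45.8  38.3  19.7] F [ 0.8 -1.   0.7] w 1.001
SHIFT [-0.2418 -0.0066  0.0871] TURN [ 0.0021 -0.0013  0.0008] min rows 6.2 zt [ 0.642  0.021 -0.766]
t 1.68 tcp [0.4926 0.2003 0.3466] grasp [0.4805 0.1998 0.3609] zax [ 0.644  0.023 -0.765] xax [-0.035  0.999  0.001]
q [-55.1  -9.9  13.3 127.5  45.8  38.3  19.7] F [ 0.8 -1.   0.7] w 1.001
SHIFT [-0.1205 -0.0082  0.0335] TURN [ 0.0021 -0.0013  0.0008] min rows 3.0 zt [ 0.642  0.021 -0.766]
```

```bash
python3 -m crank '[0,-0.03,0,0.01,0,0,0, 0,-0.06,0,0.02,0,0,0, 0,-0.09,0,0.03,0,0,0, 0,-0.12,0,0.04,0,0,0, 0,-0.15,0,0.055,0,0,0, 0,-0.18,0,0.065,0,0,0, 0,-0.21,0,0.075,0,0,0, 0,-0.24,0,0.085,0,0,0]'; python3 go.py .576 -.044 .21 40 1.9
```

```text
t: 2.35
tcp_pos: [0.5557, -0.04, 0.2814]
ee_rot: [139.8, -0.0, 91.9]
force: [0.1, 0.6, 0.7]
width: 1.002
t 2.35 tcp [ 0.5557 -0.04    0.2814] grasp [ 0.5437 -0.0404  0.2957] zax [ 0.645  0.022 -0.764] xax [-0.033  0.999  0.   ]
q [-57.5 -11.5  56.  133.7  31.3  14.2  65.5] F [0.1 0.6 0.7] w 1.002
SHIFT [-0.0047 -0.0307  0.0862] TURN [ 0.0029 -0.0002 -0.0001] min rows 2.2 zt [ 0.642  0.021 -0.766]
```

```bash
python3 -m crank '[0,-0.001,-0.008,0.022,0,0,0, 0,-0.002,-0.016,0.044,0,0,0, 0,-0.003,-0.023,0.065,0,0,0, 0,-0.005,-0.031,0.086,0,0,0, 0,-0.005,-0.031,0.086,0,0,0]'; python3 go.py .653 -.0416 .119 40 1.9
python3 - <<'E'
from h import *
c=cam('side');crop(c,'s3.png',300,150,520,335,3.6)
E
```

```text
t: 2.77
tcp_pos: [0.5635, -0.0435, 0.2298]
ee_rot: [140.1, 0.2, 91.7]
force: [-0.3, 0.4, -1.0]
width: 0.996
t 2.77 tcp [ 0.5635 -0.0435  0.2298] grasp [ 0.5515 -0.0438  0.2442] zax [ 0.641  0.017 -0.767] xax [-0.03   1.    -0.003]
q [-86.7 -14.6  86.3 136.5  70.3  11.1  30.6] F [-0.3  0.4 -1. ] w 0.996
SHIFT [-0.0004 -0.0024  0.1611] TURN [-0.0015  0.004  -0.0003] min rows 3.9 zt [ 0.642  0.021 -0.766]
```

View pics/s3.png

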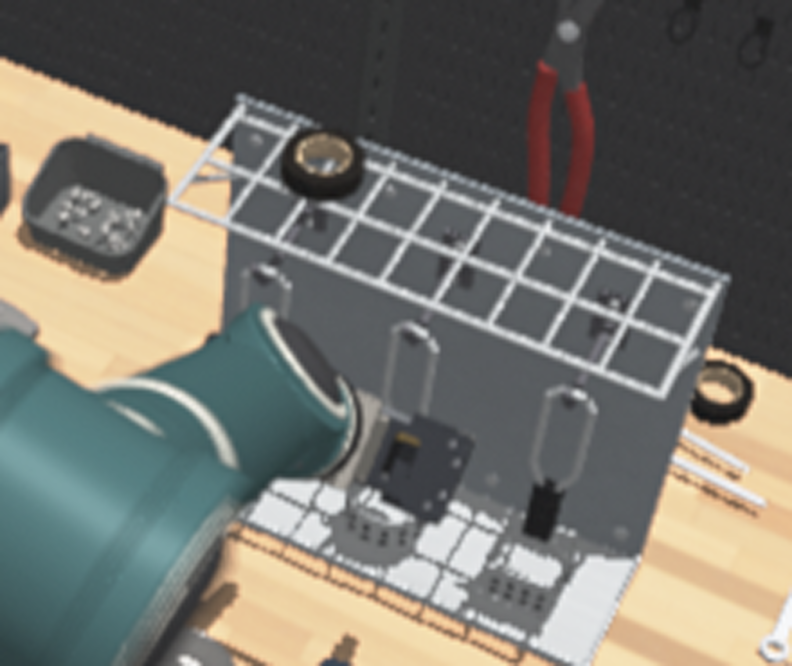

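The redundant joints are running towards their limits (q3 86, q6 11) because this waypoint folds the arm tightly. I'll identify the kinematics from the recorded poses before going on.

```bash
cat > fk.py <<'E'
import numpy as np, itertools
from scipy.spatial.transform import Rotation as R
from scipy.optimize import least_squares
B=R.from_matrix(np.array([[0,1,0],[1,0,0],[0,0,-1]],float).T)
Q=[([-74.37,26.837,-.664,91.88,.343,61.386,-3.226],[.2018,.6173,.2136],[179.99,.1,71.9]),
([-66.2,8.4,4.5,102.,18.,61.9,19.5],[.378,.444,.3439],[161.3,-.2,88.8]),
([-55.1,-9.9,13.3,127.5,45.8,38.3,19.7],[.4926,.2003,.3466],[139.9,0,92.0]),
([-57.5,-11.5,56.,133.7,31.3,14.2,65.5],[.5557,-.04,.2814],[139.8,0,91.9]),
([-86.7,-14.6,86.3,136.5,70.3,11.1,30.6],[.5635,-.0435,.2298],[140.1,.2,91.7])]
def fk(q,P,sg):
    az0,h,L1,a1,L2,a2,L3,a3,t7=P
    q=np.array(q,float)
    M=R.from_euler('z',az0+sg[0]*q[0],degrees=True); p=np.array([0,0,h])
    M=M*R.from_euler('y',q[1],degrees=True); M=M*R.from_euler('z',sg[1]*q[2],degrees=True)
    p=p+M.apply([a1,0,L1]); M=M*R.from_euler('y',q[3],degrees=True)
    p=p+M.apply([a2,0,0]); M=M*R.from_euler('z',sg[2]*q[4],degrees=True)
    p=p+M.apply([0,0,L2]); M=M*R.from_euler('y',q[5],degrees=True)
    M=M*R.from_euler('z',sg[3]*q[6]+t7,degrees=True)
    p=p+M.apply([0,0,L3])+ (M*R.from_euler('z',-(sg[3]*q[6]+t7),degrees=True)).apply([a3,0,0])
    return p,M
def res(P,sg):
    o=[]
    for q,p,e in Q:
        a,M=fk(q,P,sg);o+=list((a-p)*10)+list((R.from_euler('xyz',e,degrees=True).inv()*M).as_rotvec()*3)
    return np.array(o)
E
python3 - <<'E'
from fk import *
best=[]
for sg in itertools.product((1,-1),repeat=4):
  for az in(0,145,-2):
   for t7 in(0,90,180,-90):
    s=least_squares(res,[az,.3,.4,0,.35,0,.25,0,t7],args=(sg,),x_scale=[50,.1,.1,.1,.1,.1,.1,.1,50],max_nfev=200)
    best.append((s.cost,sg,s.x))
best.sort(key=lambda b:b[0])
for b in best[:4]: print(b[0],b[1],b[2].round(4))
print(res(best[0][2],best[0][1]).reshape(-1,6).round(2))
E
```

```text
0.02007180926777322 (-1, -1, -1, -1) [-2.177800e+00  3.216000e-01  5.235000e-01 -2.970000e-02  4.746000e-01
 -2.310000e-02  3.794000e-01 -1.470000e-02  1.781487e+02]
0.020071809267773782 (-1, -1, -1, -1) [-2.177800e+00  3.216000e-01  5.235000e-01 -2.970000e-02  4.746000e-01
 -2.310000e-02  3.794000e-01 -1.470000e-02  1.781487e+02]
0.020071809267774205 (-1, -1, -1, -1) [-2.177800e+00  3.216000e-01  5.235000e-01 -2.970000e-02  4.746000e-01
 -2.310000e-02  3.794000e-01 -1.470000e-02  1.781487e+02]
0.020071809267774656 (-1, -1, -1, -1) [-2.177800e+00  3.216000e-01  5.235000e-01 -2.970000e-02  4.746000e-01
 -2.310000e-02  3.794000e-01 -1.470000e-02 -1.818513e+02]
[[-0.08  0.04  0.01  0.   -0.    0.02]
 [-0.02 -0.03 -0.01  0.   -0.03  0.01]
 [ 0.04  0.03 -0.03  0.01 -0.08 -0.01]
 [ 0.03  0.03  0.04  0.   -0.07 -0.01]
 [-0.06 -0.06 -0.01  0.   -0.07 -0.01]]
```

```bash
cat > ik.py <<'E'
from fk import *
P=[-2.1778,.3216,.5235,-.0297,.4746,-.0231,.3794,-.0147,178.1487];SG=(-1,-1,-1,-1)
lo=np.array([-144.91,-17.63,-89.93,15.96,-74.01,8.47,-167.45]);hi=np.array([144.91,115.5,88.59,139.68,254.01,105.57,167.45])
def tgt(x,y,z,tilt,psi):
    Rt=R.from_euler('z',psi,degrees=True)*R.from_euler('y',-tilt,degrees=True)*B
    return np.array([x,y,z])+.0187*Rt.as_matrix()[:,2],Rt
def solve(T,q0,fix1=None):
    def f(q):
        p,M=fk(q,P,SG);o=list((p-T[0])*20)+list((T[1].inv()*M).as_rotvec()*5)
        if fix1 is not None:o.append((q[0]-fix1)*.05)
        else: o+=list((np.array(q)-q0)*1e-4)
        return np.array(o)
    s=least_squares(f,np.clip(q0,lo+.5,hi-.5),bounds=(lo,hi),x_scale=30)
    return s.x,np.linalg.norm(f(s.x)[:6])
E
python3 - <<'E'
from ik import *
for name,a in (('pre',(.576,-.044,.21,40,1.9)),('pre2',(.545,-.04,.29,40,1.9)),('roundG',(.653,-.042,.118,40,1.9)),('roundlift',(.653,-.042,.165,40,1.9)),('out',(.575,-.042,.165,40,1.9)),('sqG',(.657,-.162,.118,40,1.9)),('sqout',(.577,-.162,.165,40,1.9)),('rT',(.542,.437,.096,40,1.9)),('sT',(.55,.281,.096,40,1.9)),('rTup',(.542,.437,.25,40,1.9))):
    T=tgt(*a);print(name)
    for q1 in range(-120,121,20):
        best=None
        for q0 in ([q1,10,-q1*.8,120,20,20,60],[q1,0,60,125,30,15,60],[q1,0,-60,125,-30,15,100],[q1,10,0,120,0,20,90]):
            q,e=solve(T,q0,q1)
            if best is None or e<best[1]:best=(q,e)
        if best[1]<.05:print('  ',best[0].round(0),round(best[1],3), 'margin',round(min((best[0]-lo).min(),(hi-best[0]).min()),1))
E
```

```text
pre
pre2
   [-60. -11.  60. 134.  24.  12.  74.] 0.0 margin 3.7
   [-40.  -7.  43. 134.  -3.  11.  99.] 0.0 margin 2.6
   [-20.  -6.  24. 134. -17.  12. 112.] 0.0 margin 3.2
   [  0.  -5.   5. 134. -26.  12. 121.] 0.0 margin 4.0
   [ 20.  -5. -14. 134. -34.  13. 128.] 0.0 margin 5.0
   [ 40.  -6. -33. 134. -41.  15. 135.] 0.0 margin 5.6
   [ 60.  -8. -51. 134. -51.  18. 144.] 0.0 margin 5.8
   [ 80. -15. -66. 134. -64.  25. 156.] 0.0 margin 2.6
roundG
   [ -40.   36.   54.  128.  242.   34. -160.] 0.0 margin 7.8
   [ -20.   27.   28.  128.  230.   20. -141.] 0.0 margin 11.7
   [   0.   24.    4.  127.  209.   13. -115.] 0.0 margin 4.9
   [ 20.  26. -18. 127. 174.  11. -75.] 0.0 margin 2.8
   [ 40.  31. -42. 128. 137.  17. -32.] 0.0 margin 8.4
   [ 60.  53. -74. 129. 116.  41.   2.] 0.0 margin 11.1
roundlift
   [  -0.   19.    4.  127.  228.    8. -134.] 0.029 margin 0.0
   [ 40.  24. -41. 127. 124.  10. -22.] 0.0 margin 1.5
   [ 60.  40. -71. 127. 107.  30.   4.] 0.0 margin 12.3
out
   [ -40.   18.   50.  136.  244.   21. -154.] 0.0 margin 3.4
   [   0.   12.    5.  136.  221.   10. 
[... 658 characters left out ...]
.0 margin 18.3
   [-40.  35. -19. 116.  90.  40. -40.] 0.0 margin 23.7
   [-20.  43. -48. 116.  98.  58. -39.] 0.0 margin 23.7
sT
   [-60.  28.  23. 129. 120.  15. -68.] 0.0 margin 7.0
   [-40.  26.  -1. 129. 112.  25. -55.] 0.0 margin 10.2
   [-20.  29. -25. 130. 109.  36. -48.] 0.0 margin 10.0
   [ -0.  37. -52. 130. 108.  51. -41.] 0.0 margin 9.8
rTup
   [-100.   31.   59.  113.    6.   21.   35.] 0.0 margin 12.7
   [-80.  22.  31. 112.  42.  28.   4.] 0.0 margin 19.1
   [-60.  20.   6. 112.  56.  34.  -7.] 0.0 margin 25.9
   [-40.  21. -19. 112.  65.  41. -13.] 0.0 margin 28.0
   [-20.  26. -45. 112.  74.  52. -18.] 0.0 margin 28.1
   [ -1.  56. -90. 112.  96.  90. -21.] 0.029 margin 0.0
```

```bash
cat > sim.py <<'E'
from ik import *
def jac(q):
    p0,M0=fk(q,P,SG);J=np.zeros((6,7))
    for i in range(7):
        dq=np.array(q,float);dq[i]+=.01;p,M=fk(dq,P,SG)
        J[:3,i]=(p-p0)/np.radians(.01);J[3:,i]=(M*M0.inv()).as_rotvec()/np.radians(.01)
    return J,p0,M0
def step(q,T,n=8,home=None,k=0,lam=.02,lim=False):
    q=np.array(q,float)
    for _ in range(n):
        J,p,M=jac(q);e=np.r_[T[0]-p,(T[1]*M.inv()).as_rotvec()]
        Ji=J.T@np.linalg.inv(J@J.T+lam**2*np.eye(6))
        dq=Ji@e
        if home is not None: dq+=(np.eye(7)-Ji@J)@(np.radians(home-q))*k
        q=np.clip(q+np.degrees(dq),lo,hi)
    return q
def path(q,A,B_,n=24,**kw):
    # linear from pose A to pose B
    rv=(A[1].inv()*B_[1]).as_rotvec()
    for i in range(1,n+1):
        s=i/n;T=(A[0]+s*(B_[0]-A[0]),A[1]*R.from_rotvec(rv*s));q=step(q,T,**kw)
    return q
E
python3 - <<'E'
from sim import *
pose=lambda k:(np.array(Q[k][1]),R.from_euler('xyz',Q[k][2],degrees=True))
for kw in (dict(n=3),dict(n=1,lam=.05),dict(n=3,home=np.array(Q[0][0]),k=.05),dict(n=3,home=np.array([0,20,0,90,0,60,0.]),k=.05),dict(n=3,home=(lo+hi)/2,k=.05)):
  print(kw)
  for k in range(4):
    print('  ',path(Q[k][0],pose(k),pose(k+1),n=8,**kw).round(0),'real',np.round(Q[k+1][0]))
E
```

```text
{'n': 3}Traceback (most recent call last):
  File "<stdin>", line 6, in <module>
TypeError: sim.path() got multiple values for keyword argument 'n'
```

```bash
sed -i 's/def path(q,A,B_,n=24/def path(q,A,B_,N=24/; s/range(1,n+1):/range(1,N+1):/; s#s=i/n;T#s=i/N;T#' sim.py
python3 - <<'E'
from sim import *
pose=lambda k:(np.array(Q[k][1]),R.from_euler('xyz',Q[k][2],degrees=True))
for kw in (dict(n=3),dict(n=1,lam=.05),dict(n=3,lam=.1),dict(n=3,home=np.array(Q[0][0]),k=.05),dict(n=3,home=np.array([0,20,0,90,0,60,0.]),k=.05),dict(n=3,home=(lo+hi)/2,k=.05)):
  print(kw)
  for k in range(4):
    print('  ',path(Q[k][0],pose(k),pose(k+1),N=8,**kw).round(0),'real',np.round(Q[k+1][0]))
E
```

```text
{'n': 3}
   [-66.   8.   5. 102.  18.  61.  20.] real [-66.   8.   4. 102.  18.  62.  20.]
   [-56. -12.  15. 128.  45.  37.  21.] real [-55. -10.  13. 128.  46.  38.  20.]
   [-62. -13.  61. 134.  32.  14.  67.] real [-58. -12.  56. 134.  31.  14.  66.]
   [-87.  -8.  89. 137.  24.   8.  74.] real [-87. -15.  86. 136.  70.  11.  31.]
{'n': 1, 'lam': 0.05}
   [-66.   8.   5. 102.  18.  61.  20.] real [-66.   8.   4. 102.  18.  62.  20.]
   [-56. -12.  15. 128.  45.  38.  22.] real [-55. -10.  13. 128.  46.  38.  20.]
   [-60. -14.  58. 135.  34.  14.  64.] real [-58. -12.  56. 134.  31.  14.  66.]
   [-80.  -8.  83. 137.  24.   8.  75.] real [-87. -15.  86. 136.  70.  11.  31.]
{'n': 3, 'lam': 0.1}
   [-66.   8.   5. 102.  18.  61.  20.] real [-66.   8.   4. 102.  18.  62.  20.]
   [-56. -12.  15. 128.  45.  37.  21.] real [-55. -10.  13. 128.  46.  38.  20.]
   [-61. -14.  60. 134.  34.  15.  64.] real [-58. -12.  56. 134.  31.  14.  66.]
   [-79.  -8.  82. 137.  25.   8.  73.] real [-87. -15.  86. 136.  70.  11.  31.]
{'n': 3, 'home': array([-74.37 ,  26.837,  -0.664,  91.88 ,   0.
[... 484 characters left out ...]
6.   8.   4. 102.  18.  62.  20.]
   [-30. -11.  -8. 128.  37.  33.  29.] real [-55. -10.  13. 128.  46.  38.  20.]
   [-47.  -9.  48. 134.   8.  12.  89.] real [-58. -12.  56. 134.  31.  14.  66.]
   [-86.  -8.  89. 137.  27.   8.  71.] real [-87. -15.  86. 136.  70.  11.  31.]
{'n': 3, 'home': array([ 0.   , 48.935, -0.67 , 77.82 , 90.   , 57.02 ,  0.   ]), 'k': 0.05}
   [-35.   9. -30. 102.  24.  63.  14.] real [-66.   8.   4. 102.  18.  62.  20.]
   [-34. -11.  -4. 128.  38.  34.  28.] real [-55. -10.  13. 128.  46.  38.  20.]
   [-60. -13.  59. 134.  28.  13.  70.] real [-58. -12.  56. 134.  31.  14.  66.]
   [-88. -14.  89. 136.  63.   9.  38.] real [-87. -15.  86. 136.  70.  11.  31.]
```

```bash
cat > fs.py <<'E'
import numpy as np
from ik import P,SG,lo,hi,tgt,B
from scipy.spatial.transform import Rotation as R
az0,h,L1,a1,L2,a2,L3,a3,t7=P
def rz(a):c,s=np.cos(a),np.sin(a);return np.array([[c,-s,0],[s,c,0],[0,0,1]])
def ry(a):c,s=np.cos(a),np.sin(a);return np.array([[c,0,s],[0,1,0],[-s,0,c]])
def fj(q):
    r=np.radians(q);ax=[];o=[]
    p=np.array([0,0,h]);M=np.eye(3)
    ax.append(-M[:,2]);o.append(p);M=rz(np.radians(az0)-r[0])
    ax.append(M[:,1]);o.append(p);M=M@ry(r[1])
    ax.append(-M[:,2]);o.append(p);M=M@rz(-r[2]);p=p+M@[a1,0,L1]
    ax.append(M[:,1]);o.append(p);M=M@ry(r[3]);p=p+M@[a2,0,0]
    ax.append(-M[:,2]);o.append(p);M=M@rz(-r[4]);p=p+M@[0,0,L2]
    ax.append(M[:,1]);o.append(p);M=M@ry(r[5])
    pe=p+M@[a3,0,L3]
    ax.append(-M[:,2]);o.append(p+M@[a3,0,0]);M=M@rz(np.radians(t7)-r[6])
    A=np.array(ax);O=np.array(o)
    return pe,M,np.vstack([np.cross(A,pe-O).T,A.T])
def rv(Rm): 
    return R.from_matrix(Rm).as_rotvec()
def run(q,wps,dl=.03,da=np.radians(6),n=2,lam=.02):
    """wps list of (p,Rotation). returns q, min margin, list of q at wps, max err"""
    q=np.array(q,float);mm=99;out=[];me=0
    p,M,J=fj(q)
    for p1,R1 in wps:
        R0=R.from_matrix(M);p0=p;w=(R0.inv()*R1).as_rotvec()
        N=max(2,int(np.ceil(max(np.linalg.norm(p1-p0)/dl,np.linalg.norm(w)/da))))
        for i in range(1,N+1):
            T=p0+(p1-p0)*i/N;TR=(R0*R.from_rotvec(w*i/N)).as_matrix()
            for _ in range(n):
                p,M,J=fj(q);e=np.r_[T-p,rv(TR@M.T)]
                q=q+np.degrees(J.T@np.linalg.solve(J@J.T+lam**2*np.eye(6),e))
                q=np.clip(q,lo,hi)
            mm=min(mm,(q-lo).min(),(hi-q).min())
        p,M,J=fj(q);me=max(me,np.linalg.norm(p-p1),np.linalg.norm(rv(R1.as_matrix()@M.T))*.2)
        out.append(q.copy())
    return q,mm,out,me
E
cat > srch.py <<'E'
from fs import *
import sys
rng=np.random.default_rng(int(sys.argv[1]));tl=float(sys.argv[2])
q0=[-86.7,-14.6,86.3,136.5,70.3,11.1,30.6]
# retreat first, reverse of the way in
q1,_,o,_=run(q0,[tgt(.5437,-.0404,.2957,40,1.9),tgt(.48,.2,.36,40,1.9),tgt(.372,.444,.3616,19,0)])
if sys.argv[1]=='0':print([x.round(0) for x in o])
best=[]
U=rng.uniform
import time;t0=time.time()
while time.time()-t0<150:
    w=[(U(.4,.6),U(.25,.5),U(.25,.45),U(0,50),U(-90,60)),(U(.45,.58),U(0,.3),U(.22,.38),U(0,45),U(-90,40)),(U(.5,.56),U(-.1,.05),U(.2,.3),U(0,35),U(-60,20))]
    f=[(.575,-.042,.135,tl,1.9),(.652,-.042,.119,tl,1.9),(.652,-.042,.165,tl,1.9),(.575,-.042,.165,tl,1.9)]
    q,m,o,e=run(q1,[tgt(*a) for a in w])
    if m<4 or e>.01: continue
    q,m2,o2,e2=run(q,[tgt(*a) for a in f])
    if e2<.01: best.append((min(m,m2),np.round(w,3),[x.round(0) for x in o+o2]))
best.sort(key=lambda b:-b[0]);print(tl,len(best))
for b in best[:2]:
    print(b[0]);print(b[1]);print(np.array(b[2]))
E
for a in "0 40" "1 38" "2 35" "3 40"; do python3 srch.py $a & done; wait
```

```text
35.0 0
[array([-77., -18.,  69., 133.,  59.,  24.,  42.]), array([-78., -14.,  33., 128.,  52.,  42.,  15.]), array([-87.,   9.,  28., 102.,  13.,  60.,  25.])]
40.0 0
40.0 3
0.0
[[ 4.0800e-01  4.7200e-01  4.4200e-01  1.4125e+01  4.0100e+01]
 [ 5.1000e-01  1.6500e-01  2.8800e-01  4.0441e+01 -4.8075e+01]
 [ 5.5500e-01 -5.0000e-02  2.2500e-01  3.4836e+01 -5.2744e+01]]
[[ -74.   10.   25.   91.   -2.   67.   81.]
 [ -79.   16.   40.  115.   37.   56.  -21.]
 [ -56.   16.   46.  123.   35.   34.   -3.]
 [  -9.   17.   15.  137.  217.   16. -123.]
 [  -7.   25.   13.  128.  218.   15. -126.]
 [   0.   19.    4.  127.  227.    8. -134.]
 [  -3.   13.    9.  136.  223.   11. -129.]]
0.0
[[ 5.0100e-01  3.8200e-01  3.7000e-01  3.8098e+01  4.2803e+01]
 [ 4.7300e-01  2.2400e-01  3.5800e-01  4.1931e+01 -4.2384e+01]
 [ 5.0500e-01  8.0000e-03  2.8200e-01  3.4661e+01 -3.1278e+01]]
[[ -75.   -1.   38.  118.  -11.   25.  104.]
 [ -74.    9.   22.  111.   42.   69.  -23.]
 [ -58.   -4.   37.  130.   48.   40.    4.]
 [  -6.   16.   12.  137.  216.   16. -122.]
 [  -6.   25.   11.  128.  216.   15. -124.]
 [   2.   19.    2.  126.  225.    8. -131.]
 [  -1.   12.    6.  136.  222.   10. -127.]]
38.0 0
```

```bash
cat > feas.py <<'E'
from ik import *
from fs import fj
for name,a in (('preR',(.575,-.042,.135)),('RG',(.652,-.042,.119)),('RL',(.652,-.042,.165)),('Rout',(.575,-.042,.165)),('preS',(.575,-.162,.135)),('SG',(.657,-.162,.119)),('SL',(.657,-.162,.165)),('Sout',(.575,-.162,.165)),('transit',(.56,.1,.2)),('sT',(.55,.281,.096)),('rT',(.542,.437,.096))):
  for tilt in (36,40,45):
    T=tgt(*a,tilt,1.9);res=[]
    for q1 in range(-140,141,10):
        for q0 in ([q1,40,-60,128,110,30,0],[q1,20,-40,128,130,15,-20],[q1,30,40,128,240,30,-150]):
            q,e=solve(T,q0,q1)
            if e<.01:res.append((min((q-lo).min(),(hi-q).min()),q.round(0)))
    for fam,c in (('A',lambda q:q[6]>-80),('B',lambda q:q[6]<=-80)):
        f=[r for r in res if c(r[1])]
        if f:
            f.sort(key=lambda x:-x[0]);print(name,tilt,fam,round(f[0][0],1),f[0][1],'q1 range',min(x[1][0] for x in f),max(x[1][0] for x in f))
E
python3 feas.py
```

```text
preR 36 A 5.0 [ 60.  31. -64. 135. 110.  21.  -4.] q1 range 50.0 60.0
preR 36 B 5.3 [ -20.   18.   27.  134.  242.   14. -150.] q1 range -50.0 -10.0
preR 40 A 3.4 [ 30.  18. -27. 136. 175.  12. -75.] q1 range 30.0 70.0
preR 40 B 3.4 [ 20.  17. -16. 136. 189.  12. -91.] q1 range -50.0 20.0
preR 45 A 0.0 [ 40.  22. -38. 140. 171.  22. -68.] q1 range 40.0 40.0
preR 45 B 0.0 [ 30.  19. -26. 140. 181.  21. -80.] q1 range 10.0 30.0
RG 36 A 13.8 [ 50.  37. -57. 126. 108.  24.   0.] q1 range 40.0 60.0
RG 36 B 6.5 [ -20.   26.   27.  126.  248.   16. -158.] q1 range -30.0 -10.0
RG 40 A 11.4 [ 50.  37. -56. 128. 124.  24. -15.] q1 range 20.0 60.0
RG 40 B 11.6 [ -20.   27.   28.  128.  230.   20. -141.] q1 range -40.0 10.0
RG 45 A 8.9 [ 30.  28. -29. 131. 169.  21. -66.] q1 range 30.0 60.0
RG 45 B 9.0 [ 20.  26. -18. 131. 181.  20. -81.] q1 range -50.0 20.0
RL 36 A 14.8 [ 60.  41. -73. 125.  95.  33.  15.] q1 range 40.0 60.0
RL 40 A 12.2 [ 60.  40. -71. 127. 107.  30.   3.] q1 range 40.0 60.0
RL 40 B 6.2 [ -20.   21.   27.  127.  245.   15. -154.] q1 range -40.0 -10.0
RL 45 A 9.6 [ 50.  29. -53
[... 2003 characters left out ...]
 1.6 [-40.   8.  24. 138. 148.  11. -72.] q1 range -40.0 50.0
transit 45 B 1.7 [-50.   9.  35. 138. 156.  11. -80.] q1 range -80.0 -50.0
sT 36 A 12.1 [-30.  26. -11. 128. 100.  25. -41.] q1 range -60.0 10.0
sT 40 A 10.3 [-50.  27.  11. 129. 114.  20. -60.] q1 range -60.0 10.0
sT 40 B 1.7 [-70.  31.  35. 129. 133.  10. -83.] q1 range -70.0 -70.0
sT 45 A 8.1 [-60.  29.  20. 132. 128.  24. -78.] q1 range -60.0 10.0
sT 45 B 8.4 [-70.  32.  32. 131. 136.  19. -89.] q1 range -90.0 -70.0
rT 36 A 25.5 [-20.  41. -46. 114.  91.  53. -33.] q1 range -100.0 -10.0
rT 40 A 23.7 [-40.  35. -19. 116.  90.  40. -40.] q1 range -100.0 -10.0
rT 45 A 21.8 [-60.  35.   4. 118.  95.  33. -52.] q1 range -90.0 -10.0
```

Run:
```python
from h import *
from fs import fj
s=cam('side');t=cam('top')
for p in((.12,-.35,.69),(.1,-.45,.69),(.5,-.5,0),(.35,-.5,0)): print(p,proj(s,p).round(),proj(t,p).round())
save(t,'t4.png')
```

```text
(0.12, -0.35, 0.69) [488. 366.] [653. 481.]
(0.1, -0.45, 0.69) [556. 414.] [717. 493.]
(0.5, -0.5, 0) [545. 420.] [540. 261.]
(0.35, -0.5, 0) [525. 472.] [543. 309.]
```

View pics/t4.png

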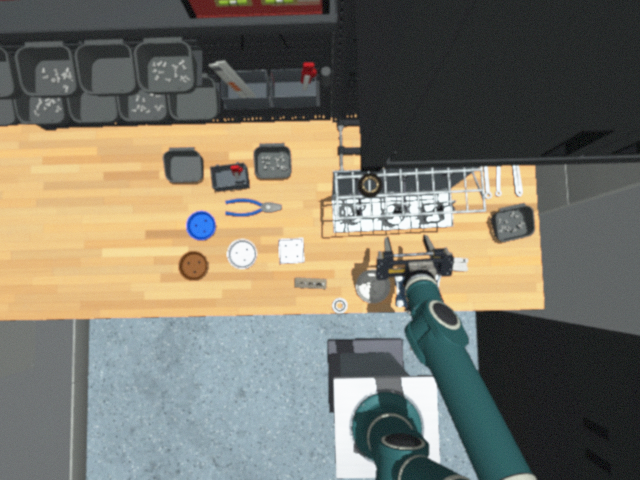

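```bash
cat > back.py <<'E'
from fs import *
from ik import solve
tl=37
for q1s in (45,50,55,60):
    T=tgt(.652,-.042,.119,tl,1.9)
    q,e=solve(T,[q1s,37,-57,126,108,24,0],q1s)
    print('RG',q.round(0))
    for mid in ([(.575,-.042,.135,tl,1.9),(.55,-.04,.22,20,1.9)],[(.575,-.042,.135,tl,1.9),(.55,-.04,.2,15,-30)],[(.575,-.042,.135,tl,1.9),(.55,-.04,.2,15,-60)]):
        qq,m,o,er=run(q,[tgt(*a) for a in mid+[(.5,.2,.3,15,0),(.45,.4,.36,20,0)]])
        print('   m',round(m,1),'err',round(er,3),[x.round(0).tolist() for x in o[1:]])
E
python3 back.py
python3 - <<'E'
from fs import *
q0=[-86.7,-14.6,86.3,136.5,70.3,11.1,30.6]
for w in ([(.5437,-.0404,.2957,40,1.9),(.48,.2,.36,40,1.9)],[(.55,-.04,.28,15,0),(.5,.2,.3,15,0)],[(.5,-.04,.3,15,-60),(.5,.2,.3,15,0)]):
    q,m,o,e=run(q0,[tgt(*a) for a in w+[(.45,.4,.36,20,0)]]);print(round(m,1),round(e,3),[x.round(0).tolist() for x in o])
E
```

```text
RG [ 45.  33. -49. 126. 116.  18. -10.]
   m 0.0 err 0.0 [[58.0, 14.0, -61.0, 123.0, 21.0, 32.0, 76.0], [32.0, 9.0, -67.0, 114.0, 21.0, 51.0, 46.0], [-0.0, 17.0, -64.0, 102.0, 36.0, 65.0, 14.0]]
   m 2.6 err 0.0 [[43.0, 19.0, -54.0, 119.0, 36.0, 43.0, 27.0], [37.0, 12.0, -73.0, 113.0, 24.0, 53.0, 42.0], [1.0, 18.0, -67.0, 102.0, 37.0, 66.0, 13.0]]
   m 4.7 err 0.0 [[35.0, 22.0, -51.0, 114.0, 40.0, 54.0, -8.0], [40.0, 15.0, -80.0, 113.0, 29.0, 54.0, 38.0], [3.0, 19.0, -70.0, 102.0, 39.0, 66.0, 11.0]]
RG [ 50.  37. -57. 126. 112.  23.  -4.]
   m 1.6 err 0.001 [[68.0, 22.0, -77.0, 123.0, 37.0, 37.0, 61.0], [40.0, 14.0, -78.0, 113.0, 28.0, 54.0, 39.0], [2.0, 18.0, -69.0, 102.0, 38.0, 66.0, 12.0]]
   m 4.5 err 0.0 [[50.0, 23.0, -64.0, 118.0, 43.0, 47.0, 21.0], [42.0, 18.0, -84.0, 113.0, 33.0, 56.0, 34.0], [4.0, 20.0, -72.0, 102.0, 40.0, 67.0, 10.0]]
   m 1.0 err 0.0 [[41.0, 26.0, -60.0, 114.0, 45.0, 57.0, -12.0], [43.0, 23.0, -89.0, 113.0, 39.0, 60.0, 28.0], [6.0, 22.0, -75.0, 102.0, 42.0, 69.0, 8.0]]
RG [ 55.  43. -65. 127. 110.  31.   2.]
   m 2.1 err 0.001 [[71.0, 28.0, -84.0, 122.0, 4
[... 687 characters left out ...]
0, 28.0, -90.0, 113.0, 44.0, 64.0, 24.0], [7.0, 24.0, -79.0, 102.0, 45.0, 71.0, 7.0]]
   m 0.0 err 0.045 [[50.0, 39.0, -79.0, 114.0, 58.0, 70.0, -23.0], [43.0, 30.0, -90.0, 113.0, 46.0, 66.0, 22.0], [7.0, 25.0, -80.0, 102.0, 46.0, 72.0, 5.0]]
0.0 0.021 [[-77.0, -18.0, 69.0, 133.0, 59.0, 24.0, 42.0], [-78.0, -14.0, 33.0, 128.0, 52.0, 42.0, 15.0], [-83.0, 10.0, 35.0, 102.0, 10.0, 56.0, 36.0]]
0.0 0.176 [[-109.0, -18.0, 89.0, 115.0, 33.0, 51.0, 61.0], [-136.0, -18.0, 89.0, 114.0, 33.0, 56.0, 34.0], [-145.0, -18.0, 89.0, 104.0, 44.0, 71.0, 5.0]]
0.0 0.178 [[-109.0, -12.0, 89.0, 116.0, 30.0, 63.0, 1.0], [-137.0, -18.0, 89.0, 114.0, 38.0, 59.0, 30.0], [-145.0, -18.0, 89.0, 104.0, 44.0, 71.0, 5.0]]
```

```bash
python3 go.py .54 0 .31 36 0
```

```text
t 2.92 tcp [ 0.5637 -0.0419  0.2305] grasp [ 0.5517 -0.0423  0.2449] zax [ 0.642  0.022 -0.767] xax [-0.033  0.999  0.001]
q [-86.5 -14.7  86.  136.4  69.5  11.   31.3] F [-1.   0.2 -0.2] w 1.002
SHIFT [ 0.0424  0.0326 -0.0565] TURN [ 0.0688 -0.021   0.0255] min rows 1.9 zt [ 0.588  0.    -0.809]
```

```bash
python3 -m crank '[0,0,0.015,-0.02,0.01,0,0, 0,0.01,0.025,-0.04,0.03,-0.01,0.01, 0,0.03,0.03,-0.05,0.05,-0.015,0.02, 0,0.042,0.033,-0.056,0.07,-0.02,0.025, 0,0.042,0.033,-0.056,0.07,-0.02,0.025]'; python3 go.py .48 .2 .36 36 0
```

```text
t: 3.33
tcp_pos: [0.553, 0.0022, 0.2974]
ee_rot: [143.9, -0.1, 90.2]
force: [0.6, 0.1, -0.5]
width: 0.999
t 3.33 tcp [0.553  0.0022 0.2974] grasp [0.542  0.0021 0.3125] zax [ 0.589  0.004 -0.808] xax [-0.004  1.     0.002]
q [-71.5 -16.3  58.9 130.3  44.   28.   47.1] F [ 0.6  0.1 -0.5] w 0.999
SHIFT [ 0.1982 -0.0217 -0.0741] TURN [ 0.002  -0.0041  0.0019] min rows 5.1 zt [ 0.588  0.    -0.809]
```

```bash
cat > loop.py <<'E'
from fs import *
import sys,time
rng=np.random.default_rng(int(sys.argv[1]));U=rng.uniform
qs=np.array([-71.5,-16.3,58.9,130.3,44,28,47.1])
q0,m0,o,e=run(qs,[tgt(.48,.2,.38,30,0)])
if sys.argv[1]=='0':print('s',q0.round(0),m0)
C=tgt(.45,.4,.36,20,0)
t0=time.time();best=[]
def rw(): 
    y=U(-.1,.6);x=U(.15,.6) if y>.22 else U(.3,.52); z=U(.28,.7) if y>.22 else U(.42,.65)
    return (x,y,z,U(-30,60),U(-120,120))
def ev(w):
    q,m,o,e=run(q0,[tgt(*a) for a in w]+[C],dl=.05,da=.15)
    if m<2 or e>.015: return None
    return q[0]-max(0,q[0]-5)*2, q,m,o
best=None
while time.time()-t0<200:
    if best is None or U()<.25: w=[rw() for _ in range(rng.integers(2,5))]
    else:
        w=[tuple(np.array(a)+rng.normal(size=5)*[.05,.06,.05,10,25]*1) for a in best[1]]
        w=[(np.clip(a[0],.15,.6 if a[1]>.22 else .52),np.clip(a[1],-.1,.6),max(a[2],.28 if a[1]>.22 else .42),a[3],a[4]) for a in w]
        if any(a[2]>.75 or abs(a[3])>70 for a in w): continue
    r=ev(w)
    if r and (best is None or r[0]>best[0]): best=(r[0],w,r[1],r[2],r[3])
print(sys.argv[1],best[0].round(1),'m',best[3].round(1),best[2].round(0));print(np.round(best[1],2).tolist());print([x.round(0).tolist() for x in best[4]])
E
nproc; for i in 0 1 2 3; do python3 loop.py $i & done; wait
```

```text
4
3 3.4 m 2.6 [  3.  19. -71. 102.  40.  67.  11.]
[[0.18, 0.59, 0.28, 64.33, 32.21], [0.6, 0.55, 0.28, -43.82, -147.22]]
[[-99.0, 19.0, -5.0, 128.0, 92.0, 59.0, -54.0], [-49.0, 23.0, 2.0, 106.0, 45.0, 11.0, -146.0], [3.0, 19.0, -71.0, 102.0, 40.0, 67.0, 11.0]]
1 -38.7 m 2.2 [-39.   9. -16. 102.  21.  58.  27.]
[[0.57, 0.54, 0.28, -47.95, -67.77], [0.52, 0.14, 0.65, 50.77, 61.62]]
[[-45.0, 42.0, 33.0, 82.0, -70.0, 83.0, 29.0], [-50.0, -11.0, 51.0, 94.0, -38.0, 72.0, 159.0], [-39.0, 9.0, -16.0, 102.0, 21.0, 58.0, 27.0]]
2 -2.8 m 2.9 [ -3.  15. -60. 102.  34.  64.  15.]
[[0.48, 0.28, 0.38, -35.86, -52.89], [0.31, 0.4, 0.36, 35.68, 66.94], [0.29, 0.6, 0.49, 68.02, 23.59]]
[[-48.0, 27.0, 51.0, 91.0, -46.0, 99.0, 46.0], [-85.0, -15.0, 33.0, 128.0, -6.0, 31.0, 111.0], [-37.0, 13.0, -64.0, 113.0, 87.0, 73.0, -26.0], [-3.0, 15.0, -60.0, 102.0, 34.0, 64.0, 15.0]]
s [-78. -11.  37. 119.  33.  50.  33.] 1.3421961487907836
0 -28.5 m 2.3 [-29.  10. -28. 102.  24.  59.  24.]
[[0.28, 0.34, 0.73, -32.87, -179.17], [0.56, 0.6, 0.43, 39.32, -32.62], [0.52, 0.15, 0.42, 22.72, -132.64]]
[[-59.0, -8.0, -15.0, 77.0, 29.0, 98.0, -156.0], [-57.0, 42.0, -18.0, 55.0, 50.0, 94.0, -16.0], [-24.0, 23.0, -1.0, 76.0, 10.0, 101.0, -67.0], [-29.0, 10.0, -28.0, 102.0, 24.0, 59.0, 24.0]]
```

```bash
cat > loop2.py <<'E'
from fs import *
import sys,time
rng=np.random.default_rng(int(sys.argv[1]));U=rng.uniform
qs=np.array([-71.5,-16.3,58.9,130.3,44,28,47.1])
q0,m0,o,e=run(qs,[tgt(.48,.2,.38,30,0)])
tl=37
seeds=[[[0.48,0.28,0.38,-35.86,-52.89],[0.31,0.4,0.36,35.68,66.94],[0.29,0.6,0.49,68.02,23.59],[.45,.4,.36,20,0],[.5,.2,.3,15,0],[.55,-.04,.22,15,-30]],
[[0.18,0.59,0.28,64.33,32.21],[0.6,0.55,0.28,-43.82,-147.22],[.45,.4,.36,20,0],[.5,.2,.3,15,0],[.55,-.04,.22,15,-30]]]
w0=np.array(seeds[int(sys.argv[1])%2])
F=[(.575,-.042,.135,tl,1.9),(.652,-.042,.119,tl,1.9),(.652,-.042,.167,tl,1.9),(.575,-.042,.167,tl,1.9),(.555,-.0,.2,28,0)]
def ev(w):
    q,m,o,e=run(q0,[tgt(*a) for a in w],dl=.04,da=.12)
    if e>.015: return -50-e*100,m,0,o
    q,m2,o2,e2=run(q,[tgt(*a) for a in F],dl=.04,da=.12)
    return min(m,9,m2*1.5)+.2*m2-200*e2,m,m2,o+o2
b=(ev(w0),w0);t0=time.time()
while time.time()-t0<400:
    k=U(.1,1.5);w=b[1]+rng.normal(size=w0.shape)*[.03,.04,.03,7,15]*k*(U(size=w0.shape)<.5)
    w[:,0]=np.clip(w[:,0],.2,.58);w[:,1]=np.clip(w[:,1],-.06,.6);w[:,2]=np.clip(w[:,2],.28,.65);w[:,3]=np.clip(w[:,3],-45,68)
    w[-1]=[np.clip(w[-1,0],.5,.56),np.clip(w[-1,1],-.08,0),np.clip(w[-1,2],.2,.28),np.clip(w[-1,3],0,40),np.clip(w[-1,4],-60,20)]
    w[-2,2]=max(w[-2,2],.26);w[-2,0]=min(w[-2,0],.55)
    r=ev(w)
    if r[0]>b[0][0]: b=(r,w)
print(sys.argv[1],[round(float(x),1) for x in b[0][:3]]);print(b[1].round(3).tolist());print(np.array(b[0][3]).round(0))
E
for i in 0 1 2 3; do python3 loop2.py $i & done; wait
```

```text
2 [7.3, 7.0, 4.4]
[[0.519, 0.265, 0.35, -36.063, -72.588], [0.331, 0.402, 0.341, 32.529, 79.91], [0.305, 0.599, 0.443, 68.0, 10.892], [0.501, 0.368, 0.383, 16.022, -8.615], [0.523, 0.297, 0.325, 4.157, -15.125], [0.546, -0.002, 0.28, 1.224, -31.328]]
[[-46.  25.  52.  97. -51.  88.  35.]
 [-73.  -7.  32. 123. -27.  41. 147.]
 [-48.  27. -62. 108.  90.  94. -35.]
 [  8.  27. -76.  94.  43.  77.   7.]
 [ 16.  34. -76.  95.  37.  77.  10.]
 [ 53.  33. -79. 104.  35.  72.  23.]
 [ 61.  31. -65. 135. 114.  22.  -8.]
 [ 51.  38. -59. 126. 112.  25.  -3.]
 [ 52.  30. -58. 125.  96.  19.   9.]
 [ 61.  23. -63. 134. 104.  14.  -1.]
 [ 61.  18. -72. 130.  51.  23.  41.]]
3 [7.1, 6.5, 4.4]
[[0.28, 0.594, 0.28, 63.681, 31.056], [0.579, 0.594, 0.28, -41.492, -147.655], [0.58, 0.401, 0.319, -8.36, 8.968], [0.501, 0.237, 0.326, 17.444, -21.981], [0.514, -0.029, 0.28, 17.17, -53.234]]
[[ -94.   18.    5.  127.  101.   49.  -54.]
 [ -56.   25.    5.  102.   36.   16. -141.]
 [  -3.   52.  -74.   69.   42.   96.   32.]
 [  28.   22.  -81.  108.   42.   69.    1.]
 [  58.   18.  -79.  115.   40.   62. 
[... 865 characters left out ...]
1.  18. -72. 130.  51.  23.  41.]]
1 [6.5, 5.9, 4.4]
[[0.262, 0.6, 0.289, 67.671, 34.847], [0.52, 0.598, 0.301, -43.075, -142.245], [0.461, 0.362, 0.392, -6.198, -3.257], [0.535, 0.133, 0.307, -14.348, 17.766], [0.514, -0.049, 0.28, 10.795, -53.62]]
[[ -94.   18.    1.  130.  108.   53.  -59.]
 [ -57.   20.    2.  107.   41.   15. -144.]
 [   9.   37.  -79.   84.   30.   91.   18.]
 [  29.   48.  -83.   88.   39.   98.   52.]
 [  62.   23.  -81.  112.   37.   65.    3.]
 [  62.   33.  -67.  135.  113.   24.   -6.]
 [  52.   40.  -60.  127.  111.   27.   -1.]
 [  54.   32.  -61.  125.   96.   21.   10.]
 [  63.   25.  -66.  134.  103.   16.    1.]
 [  63.   19.  -74.  130.   54.   25.   39.]]
```

```bash
python3 go.py .48 .2 .38 30 0
```

```text
t 3.33 tcp [0.553  0.0022 0.2974] grasp [0.542  0.0021 0.3125] zax [ 0.589  0.004 -0.808] xax [-0.004  1.     0.002]
q [-71.5 -16.3  58.9 130.3  44.   28.   47.1] F [ 0.6  0.1 -0.5] w 0.999
SHIFT [ 0.1982 -0.0119 -0.0904] TURN [ 0.1067 -0.004   0.0021] min rows 5.2 zt [ 0.5    0.    -0.866]
```

Run:
```python
from fs import *
def links(q):
    r=np.radians(q);M=rz(np.radians(az0)-r[0])@ry(r[1])@rz(-r[2]);p=np.array([0,0,h])+M@[a1,0,L1];M=M@ry(r[3]);w=p+M@[a2,0,0];M=M@rz(-r[4]);w=w+M@[0,0,L2];return p.round(2),w.round(2)
for q in [[-71.5,-16.3,58.9,130.3,44,28,47.1],[-51,26,48,96,-48,90,39],[-76,-5,32,121,-33,38,149],[-34,18,-72,109,88,82,-24],[4,28,-76,105,61,64,4],[29,16,-79,118,53,58,-7],[54,26,-78,109,42,64,11],[51,38,-59,126,112,25,-3],[70,51,-70,122,99,30,27]]: print(links(q))
```

```text
(array([-0.08, -0.14,  0.82]), array([ 0.32, -0.01,  0.6 ]))
(array([0.12, 0.17, 0.8 ]), array([0.57, 0.15, 0.64]))
(array([-0.03, -0.06,  0.84]), array([0.28, 0.23, 0.65]))
(array([0.14, 0.06, 0.82]), array([-0.  ,  0.47,  0.65]))
(array([ 0.23, -0.05,  0.79]), array([0.34, 0.39, 0.65]))
(array([ 0.1 , -0.1 ,  0.83]), array([0.34, 0.25, 0.61]))
(array([ 0.1 , -0.2 ,  0.79]), array([0.49, 0.02, 0.63]))
(array([ 0.17, -0.26,  0.74]), array([ 0.44, -0.06,  0.41]))
(array([ 0.1 , -0.39,  0.66]), array([ 0.44, -0.18,  0.4 ]))
```

```bash
python3 - <<'E'
from h import *
t=cam('top');s=cam('side')
for z in(.4,.6,.8,1): print(z,atz(t,362,163,z).round(2),atz(t,630,160,z).round(2), atz(s,368,25,z).round(2))
E
python3 -m crank '[0,0.03,0,-0.015,0.02,0,0, 0,0.07,0,-0.03,0.04,0,0, 0,0.1,-0.004,-0.045,0.06,0,0, 0,0.14,-0.008,-0.06,0.08,0,0, 0,0.17,-0.01,-0.075,0.1,0,0, 0,0.198,-0.012,-0.09,0.107,-0.004,0.002, 0,0.198,-0.012,-0.09,0.107,-0.004,0.002]'
python3 go.py .479 .314 .34 -34.1 -59.2
```

```text
0.4 [0.73 0.08 0.4 ] [ 0.72 -0.55  0.4 ] [1.33 0.47 0.4 ]
0.6 [0.68 0.1  0.6 ] [ 0.67 -0.42  0.6 ] [1.   0.31 0.6 ]
0.8 [0.63 0.11 0.8 ] [ 0.63 -0.28  0.8 ] [0.67 0.14 0.8 ]
1 [0.58 0.13 1.  ] [ 0.58 -0.15  1.  ] [ 0.34 -0.02  1.  ]
t: 4.02
tcp_pos: [0.488, 0.2032, 0.3616]
ee_rot: [150.1, 0.0, 90.3]
force: [1.0, 0.4, -0.4]
width: 1.002
t 4.02 tcp [0.488  0.2032 0.3616] grasp [0.4787 0.2031 0.3778] zax [ 0.498  0.002 -0.867] xax [-0.005  1.    -0.   ]
q [-78.4 -11.3  36.7 120.2  34.3  50.2  31.4] F [ 1.   0.4 -0.4] w 1.002
SHIFT [ 0.1199 -0.0303  0.0253] TURN [1.0104 0.0405 1.0894] min rows 11.9 zt [-0.287  0.482 -0.828]
```

```bash
python3 -m crank '[0,0.009,-0.002,0.002,0.076,0.003,0.082, 0,0.018,-0.005,0.004,0.152,0.006,0.163, 0,0.027,-0.007,0.006,0.227,0.009,0.245, 0,0.036,-0.009,0.008,0.303,0.012,0.327, 0,0.045,-0.011,0.009,0.379,0.015,0.409, 0,0.054,-0.014,0.011,0.455,0.018,0.49, 0,0.063,-0.016,0.013,0.53,0.021,0.572, 0,0.072,-0.018,0.015,0.606,0.024,0.654]'
python3 go.py .479 .314 .34 -34.1 -59.2
```

```text
t: 4.68
tcp_pos: [0.4803, 0.2749, 0.3389]
ee_rot: [-171.0, -8.4, 54.0]
force: [-0.8, 0.4, -0.3]
width: 1.001
t 4.68 tcp [0.4803 0.2749 0.3389] grasp [0.4811 0.271  0.3572] zax [-0.042  0.209 -0.977] xax [0.582 0.8   0.146]
q [-71.1  11.9  53.  102.1 -23.1  70.5  43.7] F [-0.8  0.4 -0.3] w 1.001
SHIFT [ 0.0325 -0.0303  0.0244] TURN [0.4014 0.0143 0.4314] min rows 4.7 zt [-0.287  0.482 -0.828]
```

```bash
python3 -m crank '[0,0.006,-0.006,0.005,0.08,0.003,0.086, 0,0.012,-0.012,0.01,0.16,0.006,0.17, 0,0.019,-0.018,0.015,0.24,0.009,0.26, 0,0.026,-0.024,0.02,0.32,0.012,0.345, 0,0.032,-0.03,0.024,0.401,0.014,0.431, 0,0.032,-0.03,0.024,0.401,0.014,0.431]'
python3 go.py .329 .451 .361 36.6 80.8
```

```text
t: 5.18
tcp_pos: [0.4748, 0.3198, 0.3215]
ee_rot: [-145.9, 0.3, 30.4]
force: [-0.7, -1.0, 0.5]
width: 1.001
t 5.18 tcp [0.4748 0.3198 0.3215] grasp [0.4801 0.3108 0.3369] zax [-0.287  0.481 -0.828] xax [ 0.863  0.506 -0.005]
q [-57.5  23.6  51.1  99.7 -48.9  85.7  36.9] F [-0.7 -1.   0.5] w 1.001
SHIFT [-0.0524 -0.1756  0.0894] TURN [-0.5312  0.0582 -2.5286] min rows 20.7 zt [ 0.095  0.589 -0.803]
```

```bash
cat > chk.py <<'E'
from fs import *
import sys,json
def chk(q,W,tl=37):
    F=[(.575,-.042,.135,tl,1.9),(.652,-.042,.119,tl,1.9),(.652,-.042,.167,tl,1.9),(.575,-.042,.167,tl,1.9),(.555,-.0,.2,28,0)]
    for w in list(W)+F:
        q,m,o,e=run(q,[tgt(*w)]);print(np.round(w,2),q.round(0),'m',round(m,1),'e',round(e,4))
E
python3 - <<'E'
from chk import *
chk([-57.5,23.6,51.1,99.7,-48.9,85.7,36.9],[[0.329,0.451,0.361,36.6,80.8],[0.304,0.6,0.511,68.0,19.955],[0.509,0.433,0.335,30.29,8.525],[0.513,0.204,0.294,29.755,-20.396],[0.56,-0.02,0.28,12.957,-39.789]])
E
```

```text
[ 0.33  0.45  0.36 36.6  80.8 ] [-81.  -5.  36. 121. -32.  38. 148.] m 12.5 e 0.0
[ 0.3   0.6   0.51 68.   19.95] [-39.  15. -64. 109.  86.  78. -24.] m 7.6 e 0.0
[ 0.51  0.43  0.34 30.29  8.52] [ -3.  20. -62. 105.  52.  55.  10.] m 25.2 e 0.0
[  0.51   0.2    0.29  29.76 -20.4 ] [ 13.   8. -57. 118.  44.  50.   1.] m 21.3 e 0.0
[ 5.600e-01 -2.000e-02  2.800e-01  1.296e+01 -3.979e+01] [ 35.  14. -48. 110.  24.  55.  27.] m 21.5 e 0.0
[ 0.57 -0.04  0.14 37.    1.9 ] [ 35.  16. -31. 134. 143.   8. -44.] m 0.0 e 0.035
[ 0.65 -0.04  0.12 37.    1.9 ] [ 28.  27. -27. 126. 141.   8. -41.] m 0.0 e 0.0022
[ 0.65 -0.04  0.17 37.    1.9 ] [ 21.  19. -18. 124. 133.   8. -35.] m 0.0 e 0.0599
[ 0.57 -0.04  0.17 37.    1.9 ] [ 37.  14. -33. 133. 142.   8. -43.] m 0.0 e 0.0426
[ 0.56 -0.    0.2  28.    0.  ] [ 21.   7. -24. 130.  12.  15.  77.] m 0.0 e 0.0021
```

```bash
python3 -m crank '[0,-0.002,-0.008,0.004,-0.024,0.003,-0.114, 0,-0.005,-0.016,0.008,-0.048,0.005,-0.228, 0,-0.007,-0.024,0.012,-0.072,0.008,-0.341, 0,-0.009,-0.032,0.016,-0.096,0.01,-0.455, 0,-0.012,-0.04,0.02,-0.12,0.013,-0.569, 0,-0.014,-0.047,0.024,-0.143,0.016,-0.683, 0,-0.017,-0.055,0.028,-0.167,0.018,-0.797, 0,-0.019,-0.063,0.032,-0.191,0.021,-0.91]'
python3 go.py .329 .451 .361 36.6 80.8
```

```text
t: 5.85
tcp_pos: [0.4234, 0.3701, 0.3305]
ee_rot: [-168.3, -22.8, 79.0]
force: [1.0, 0.7, -0.8]
width: 1.0
t 5.85 tcp [0.4234 0.3701 0.3305] grasp [0.4258 0.3624 0.3474] zax [-0.127  0.411 -0.903] xax [0.176 0.905 0.387]
q [-68.7  10.6  44.3 106.3 -35.9  66.8  70.9] F [ 1.   0.7 -0.8] w 1.0
SHIFT [ 0.0728 -0.1034  0.0356] TURN [-0.3362  0.0388 -1.6099] min rows 13.2 zt [ 0.095  0.589 -0.803]
```

```bash
python3 -m crank '[0,0.005,-0.007,0.002,-0.024,0.003,-0.114, 0,0.01,-0.014,0.005,-0.048,0.006,-0.228, 0,0.015,-0.022,0.007,-0.072,0.008,-0.341, 0,0.02,-0.029,0.01,-0.095,0.011,-0.455, 0,0.026,-0.036,0.012,-0.119,0.014,-0.569, 0,0.031,-0.044,0.015,-0.143,0.016,-0.683, 0,0.036,-0.051,0.018,-0.167,0.019,-0.797, 0,0.041,-0.058,0.02,-0.19,0.022,-0.91]'
python3 go.py .329 .451 .361 36.6 80.8
```

```text
t: 6.52
tcp_pos: [0.3718, 0.4215, 0.3395]
ee_rot: [158.1, -19.0, 135.4]
force: [-0.2, -0.2, 0.5]
width: 0.999
t 6.52 tcp [0.3718 0.4215 0.3395] grasp [0.3709 0.4126 0.3559] zax [ 0.047  0.479 -0.877] xax [-0.674  0.663  0.326]
q [-76.2  -0.5  35.8 115.1 -26.8  47.1 106.8] F [-0.2 -0.2  0.5] w 0.999
SHIFT [ 0.0566 -0.0047  0.0118] TURN [-0.1431  0.0183 -0.6908] min rows 5.6 zt [ 0.095  0.589 -0.803]
```

```bash
python3 -m crank '[0,0.01,0,0.002,-0.024,0.003,-0.115, 0,0.02,-0.002,0.004,-0.048,0.006,-0.23, 0,0.028,-0.002,0.006,-0.072,0.009,-0.345, 0,0.038,-0.003,0.008,-0.096,0.012,-0.46, 0,0.048,-0.004,0.01,-0.12,0.015,-0.575, 0,0.057,-0.005,0.012,-0.143,0.018,-0.69, 0,0.057,-0.005,0.012,-0.143,0.018,-0.69]'
python3 go.py .304 .6 .511 68 20
cat > loop3.py <<'E'
from fs import *
import sys,time
rng=np.random.default_rng(int(sys.argv[1]));U=rng.uniform
q0=np.array(eval(sys.argv[2]));T=float(sys.argv[3]);w0=np.array(eval(sys.argv[4]));tl=37
F=[(.575,-.042,.135,tl,1.9),(.652,-.042,.119,tl,1.9),(.652,-.042,.167,tl,1.9),(.575,-.042,.167,tl,1.9),(.555,-.0,.2,28,0)]
def ev(w):
    q,m,o,e=run(q0,[tgt(*a) for a in w],dl=.04,da=.12)
    if e>.015: return -50-e*100,m,0,o
    q,m2,o2,e2=run(q,[tgt(*a) for a in F],dl=.04,da=.12)
    return min(m,9,m2*1.5)+.2*m2-200*e2,m,m2,o+o2
b=(ev(w0),w0);t0=time.time()
while time.time()-t0<T:
    k=U(.1,1.5);w=b[1]+rng.normal(size=w0.shape)*[.03,.04,.03,7,15]*k*(U(size=w0.shape)<.5)
    w[:,0]=np.clip(w[:,0],.2,.58);w[:,1]=np.clip(w[:,1],-.06,.62);w[:,2]=np.clip(w[:,2],.28,.65);w[:,3]=np.clip(w[:,3],-45,72)
    w[-1]=[np.clip(w[-1,0],.5,.56),np.clip(w[-1,1],-.08,0),np.clip(w[-1,2],.2,.28),np.clip(w[-1,3],0,40),np.clip(w[-1,4],-60,20)]
    w[-2,2]=max(w[-2,2],.26);w[-2,0]=min(w[-2,0],.55)
    r=ev(w)
    if r[0]>b[0][0]: b=(r,w)
print(sys.argv[1],[round(float(x),1) for x in b[0][:3]]);print(b[1].round(3).tolist());print(np.array(b[0][3]).round(0))
E
Q=$(python3 -c "from h import *; print(sensors.sense()['q'].round(1).tolist())"); echo $Q
for i in 0 1 2 3; do python3 loop3.py $i "$Q" 150 "[[0.304,0.6,0.511,68.0,19.955],[0.509,0.433,0.335,30.29,8.525],[0.513,0.204,0.294,29.755,-20.396],[0.56,-0.02,0.28,12.957,-39.789]]" & done; wait
```

```text
t: 7.1
tcp_pos: [0.3294, 0.4619, 0.3456]
ee_rot: [143.3, 0.2, 171.1]
force: [-0.3, 1.3, -0.7]
width: 1.001
t 7.1 tcp [0.3294 0.4619 0.3456] grasp [0.3276 0.4508 0.3606] zax [ 0.096  0.589 -0.802] xax [-0.988  0.156 -0.004]
q [-81.6  -5.2  33.5 121.3 -29.3  35.  143.8] F [-0.3  1.3 -0.7] w 1.001
SHIFT [ 0.0308  0.2076 -0.043 ] TURN [-0.492  -0.8511  0.6612] min rows 9.5 zt [ 0.871  0.317 -0.375]
[-81.6, -5.2, 33.5, 121.3, -29.3, 35.0, 143.8]
1 [7.2, 6.5, 4.4]
[[0.378, 0.433, 0.374, 64.729, -4.553], [0.477, 0.36, 0.28, 21.632, -18.411], [0.42, 0.393, 0.301, -13.988, -58.956], [0.519, -0.003, 0.28, 6.671, -41.772]]
[[-35.  22. -62. 120.  81.  91. -45.]
 [  0.  27. -68. 106.  51.  69. -15.]
 [ 14.  31. -73. 100.  19.  65. -30.]
 [ 58.  27. -82. 110.  36.  67.  11.]
 [ 62.  32. -66. 135. 113.  24.  -6.]
 [ 52.  39. -60. 127. 111.  26.  -1.]
 [ 53.  31. -60. 125.  96.  20.  10.]
 [ 62.  24. -65. 134. 103.  16.   1.]
 [ 63.  19. -74. 130.  54.  25.  39.]]
0 [7.2, 6.6, 4.4]
[[0.33, 0.588, 0.541, 72.0, 21.037], [0.566, 0.418, 0.297, 35.96, -0.104], [0.547, 0.094, 0.305, 40.956, -24.653], [0.5
[... 700 characters left out ...]
.  32. -66. 135. 114.  23.  -7.]
 [ 52.  39. -60. 127. 111.  26.  -2.]
 [ 53.  31. -59. 125.  96.  20.  10.]
 [ 62.  24. -64. 134. 103.  15.   0.]
 [ 62.  19. -73. 130.  53.  24.  39.]]
2 [7.3, 6.7, 4.4]
[[0.304, 0.592, 0.518, 72.0, 18.332], [0.58, 0.561, 0.348, 37.494, 21.765], [0.522, 0.271, 0.342, 28.128, -27.257], [0.557, -0.06, 0.28, 3.231, -41.808]]
[[-37.  18. -70. 111.  91.  86. -28.]
 [ -8.  38. -71.  95.  75.  61.  11.]
 [ 12.  21. -72. 106.  51.  73. -14.]
 [ 57.  32. -77. 103.  36.  71.  18.]
 [ 61.  31. -65. 135. 114.  22.  -8.]
 [ 51.  38. -59. 126. 112.  25.  -3.]
 [ 52.  30. -58. 125.  96.  19.   9.]
 [ 61.  23. -63. 134. 104.  14.  -1.]
 [ 61.  18. -72. 130.  51.  23.  41.]]
```

```bash
python3 go.py .378 .433 .374 64.7 -4.6
```

```text
t 7.1 tcp [0.3294 0.4619 0.3456] grasp [0.3276 0.4508 0.3606] zax [ 0.096  0.589 -0.802] xax [-0.988  0.156 -0.004]
q [-81.6  -5.2  33.5 121.3 -29.3  35.  143.8] F [-0.3  1.3 -0.7] w 1.001
SHIFT [-0.0694 -0.0038 -0.0279] TURN [-0.3915 -1.1642  0.9574] min rows 12.5 zt [ 0.901 -0.073 -0.427]
```

```bash
python3 -m crank '[0,-0.005,0,-0.002,-0.029,-0.087,0.072, 0,-0.01,-0.001,-0.004,-0.059,-0.175,0.144, 0,-0.016,-0.001,-0.006,-0.088,-0.262,0.215, 0,-0.021,-0.001,-0.008,-0.117,-0.349,0.287, 0,-0.026,-0.001,-0.01,-0.147,-0.437,0.359, 0,-0.031,-0.002,-0.012,-0.176,-0.524,0.431, 0,-0.036,-0.002,-0.015,-0.205,-0.611,0.503, 0,-0.042,-0.002,-0.017,-0.235,-0.699,0.574]';python3 go.py .378 .433 .374 64.7 -4.6
```

```text
t: 7.77
tcp_pos: [0.3638, 0.4435, 0.3545]
ee_rot: [135.2, 5.7, 141.2]
force: [0.8, -0.7, 0.0]
width: 0.998
t 7.77 tcp [0.3638 0.4435 0.3545] grasp [0.3545 0.4341 0.3677] zax [ 0.496  0.504 -0.707] xax [-0.775  0.624 -0.099]
q [-53.7  -7.4  -5.5 127.2  30.2  18.4  58.8] F [ 0.8 -0.7  0. ] w 0.998
SHIFT [-0.0326  0.0131  0.0013] TURN [-0.2715 -0.7436  0.6381] min rows 8.1 zt [ 0.901 -0.073 -0.427]
```

```bash
python3 -m crank '[0,-0.004,0.002,0,-0.03,-0.082,0.07, 0,-0.007,0.003,0,-0.06,-0.164,0.14, 0,-0.011,0.004,0,-0.09,-0.245,0.21, 0,-0.014,0.006,0,-0.12,-0.327,0.281, 0,-0.018,0.007,0,-0.149,-0.409,0.351, 0,-0.022,0.009,0,-0.179,-0.491,0.421, 0,-0.025,0.01,0,-0.209,-0.573,0.491, 0,-0.029,0.012,0.001,-0.239,-0.654,0.56]';python3 go.py .378 .433 .374 64.7 -4.6;python3 go.py .477 .36 .28 21.6 -18.4
```

```text
t: 8.43
tcp_pos: [0.3924, 0.4325, 0.3672]
ee_rot: [121.2, 4.0, 103.3]
force: [0.3, 0.6, 0.1]
width: 1.001
t 8.43 tcp [0.3924 0.4325 0.3672] grasp [0.3767 0.4295 0.3769] zax [ 0.841  0.162 -0.516] xax [-0.23   0.971 -0.07 ]
q [-49.8   4.2 -28.8 123.9  76.9  56.3 -22.3] F [0.3 0.6 0.1] w 1.001
SHIFT [-0.0014  0.      0.0025] TURN [-0.0905 -0.2431  0.2091] min rows 2.7 zt [ 0.901 -0.073 -0.427]
t 8.43 tcp [0.3924 0.4325 0.3672] grasp [0.3767 0.4295 0.3769] zax [ 0.841  0.162 -0.516] xax [-0.23   0.971 -0.07 ]
q [-49.8   4.2 -28.8 123.9  76.9  56.3 -22.3] F [0.3 0.6 0.1] w 1.001
SHIFT [-0.0862 -0.0579  0.1185] TURN [ 0.6521 -0.3113  0.4754] min rows 6.9 zt [ 0.349 -0.116 -0.93 ]
```

```bash
python3 -m crank '[0,0,0,0.001,-0.03,-0.081,0.07, 0,-0.001,0,0.002,-0.06,-0.16,0.14, 0,-0.001,0,0.002,-0.09,-0.243,0.209, 0,-0.001,0,0.002,-0.09,-0.243,0.209]'
Q=$(python3 -c "from h import *; print(sensors.sense()['q'].round(1).tolist())"); echo $Q
for i in 0 1 2 3; do python3 loop3.py $i "$Q" 100 "[[0.477,0.36,0.28,21.632,-18.411],[0.42,0.393,0.301,-13.988,-58.956],[0.519,-0.003,0.28,6.671,-41.772]]" & done; wait
```

```text
t: 8.77
tcp_pos: [0.3942, 0.4346, 0.3641]
ee_rot: [115.4, -0.0, 85.4]
force: [-0.5, -0.0, -0.3]
width: 1.003
[-56.2, 15.0, -29.5, 117.1, 76.4, 78.1, -38.7]
0 [6.7, 7.2, 4.1]
[[0.576, 0.415, 0.296, 1.249, -142.083], [0.487, 0.223, 0.406, -6.418, 31.39], [0.554, -0.04, 0.28, 40.0, -21.256]]
[[-27.  32. -19.  77.  10.  73. -97.]
 [ 17.  22. -62.  88.  18.  88.  76.]
 [ 66.  -6. -70. 133.  38.  16.  30.]
 [ 61.  32. -66. 135. 114.  23.  -7.]
 [ 52.  39. -59. 127. 111.  26.  -2.]
 [ 53.  31. -59. 125.  96.  19.   9.]
 [ 61.  24. -64. 134. 104.  15.   0.]
 [ 62.  18. -73. 130.  52.  24.  40.]]
2 [5.8, 5.4, 3.5]
[[0.58, 0.62, 0.28, -4.603, 52.355], [0.325, 0.042, 0.35, -45.0, -108.817], [0.505, 0.0, 0.28, 35.769, -52.577]]
[[-36.  55. -41.  45.  32.  92.  79.]
 [ 59. -11. -19. 130. -44.  85.  37.]
 [ 41.  13. -75. 123.  56.  63. -26.]
 [ 61.  32. -65. 135. 114.  23.  -7.]
 [ 51.  39. -59. 126. 111.  25.  -2.]
 [ 52.  31. -58. 125.  96.  19.   9.]
 [ 61.  23. -63. 134. 104.  14.  -0.]
 [ 62.  18. -72. 130.  52.  24.  41.]]
1 [0.6, 0.0, 4.4]
[[0.546, 0.192, 0.318, 46.668, 44.87], [0.296, 0.411, 0.33, -14.541, -126.235], [0.511, 0.0, 0.28, 22.675, -47.054]]
[[-90. -17.  75. 131. -39.  15. 160.]
 [ 37. -18. -78. 115. -25.  57. -67.]
 [ 56.  15. -82. 119.  43.  59.  -4.]
 [ 61.  32. -66. 135. 114.  23.  -7.]
 [ 52.  39. -60. 127. 111.  26.  -2.]
 [ 53.  31. -59. 125.  96.  20.  10.]
 [ 62.  24. -64. 134. 103.  15.   0.]
 [ 62.  19. -73. 130.  53.  24.  39.]]
3 [4.5, 5.4, 2.8]
[[0.58, 0.62, 0.28, 43.999, -39.798], [0.507, 0.468, 0.36, -44.69, -78.189], [0.502, 0.0, 0.28, 35.782, -23.547]]
[[-56.  54. -24.  55.  60.  95. -30.]
 [ 20.  35. -66.  98. -13.  48. -17.]
 [ 49. -12. -58. 134.  20.  23.  39.]
 [ 60.  31. -64. 135. 115.  22.  -8.]
 [ 51.  38. -58. 126. 112.  24.  -3.]
 [ 51.  30. -56. 125.  96.  18.   9.]
 [ 60.  22. -61. 134. 105.  13.  -1.]
 [ 61.  17. -70. 130.  49.  23.  43.]]
```

```bash
cat > loop4.py <<'E'
from fs import *
import fs,sys,time
rng=np.random.default_rng(int(sys.argv[1]));U=rng.uniform
q0=np.array(eval(sys.argv[2]));T=float(sys.argv[3]);nw=int(sys.argv[4]);tl=37
F=[(.575,-.042,.135,tl,1.9),(.652,-.042,.119,tl,1.9),(.652,-.042,.167,tl,1.9),(.575,-.042,.167,tl,1.9),(.555,-.0,.2,28,0)]
def runp(q,w):
    # finely, tracking worst joint step per row and min q6
    pen=0;o=[];rows=0;m=99
    for a in w:
        p,M,J=fj(q);p1,R1=tgt(*a);R0=R.from_matrix(M);rvv=(R0.inv()*R1).as_rotvec()
        N=max(2,int(np.ceil(max(np.linalg.norm(p1-p)/.04,np.linalg.norm(rvv)/.117))));rows+=N
        for i in range(1,N+1):
            qn,_,_,e=run(q,[(p+(p1-p)*i/N,R0*R.from_rotvec(rvv*i/N))],dl=1,da=3,n=1)
            if e>.02: return None
            pen=max(pen,np.abs(qn-q).max());q=qn;m=min(m,(q-lo).min(),(hi-q).min())
            if q[5]<20: pen=max(pen,10+20-q[5])
        o.append(q)
    return q,m,o,pen,rows
def ev(w):
    r=runp(q0,w)
    if r is None: return (-100,)
    q,m,o,pen,rows=r
    if m<3: return (-60+m,)
    s=-max(0,pen-9)-rows*.03
    q,m2,o2,e2=run(q,[tgt(*a) for a in F],dl=.04,da=.12)
    return min(m,8)*.5+min(m2,5)*2-300*e2+s,m,m2,pen,rows,o+o2
def rw(): 
    y=U(.0,.6);x=U(.25,.58) if y>.22 else U(.3,.52); z=U(.28,.5) if y>.22 else U(.35,.5)
    return [x,y,z,U(-40,65),U(-100,100)]
def fixw(w):
    w[:,0]=np.clip(w[:,0],.2,.58);w[:,1]=np.clip(w[:,1],-.06,.62);w[:,2]=np.clip(w[:,2],.28,.65);w[:,3]=np.clip(w[:,3],-45,70)
    w[-1]=[np.clip(w[-1,0],.5,.56),np.clip(w[-1,1],-.08,0),np.clip(w[-1,2],.22,.28),np.clip(w[-1,3],0,40),np.clip(w[-1,4],-60,20)]
    w[-2,0]=min(w[-2,0],.55)
    return w
b=None;t0=time.time()
while time.time()-t0<T:
    if b is None or time.time()-t0<T*.2: w=fixw(np.array([rw() for _ in range(nw)]+[[.53,-.02,.27,15,-30]]))
    else:
        k=U(.1,2);w=fixw(b[1]+rng.normal(size=b[1].shape)*[.03,.04,.03,7,15]*k*(U(size=b[1].shape)<.5))
    r=ev(w)
    if b is None or r[0]>b[0][0]: b=(r,w)
print(sys.argv[1],[round(float(x),1) for x in b[0][:5]]);print(b[1].round(3).tolist())
if len(b[0])>5:print(np.array(b[0][5]).round(0))
E
Q="[-56.2,15.0,-29.5,117.1,76.4,78.1,-38.7]"
(for i in 0 1 ; do python3 loop4.py $i "$Q" 500 2 & done; for i in 2 3; do python3 loop4.py $i "$Q" 500 3 & done; wait)
```

```text
3 [9.2, 8.2, 3.7, 9.0, 60.0]
[[0.248, 0.607, 0.415, 14.581, -46.783], [0.322, 0.358, 0.372, -43.862, -8.849], [0.482, 0.607, 0.317, 10.247, 100.311], [0.536, -0.054, 0.28, 39.609, -33.081]]
[[-57.  30. -34.  70.  27.  95. -45.]
 [  0.  32. -48.  89. -12.  96.  34.]
 [-17.  47. -67.  73.  38.  76. 112.]
 [ 68.  -6. -76. 131.  47.  26.   9.]
 [ 61.  32. -66. 135. 113.  23.  -6.]
 [ 52.  39. -60. 127. 111.  26.  -1.]
 [ 53.  31. -60. 125.  96.  20.  10.]
 [ 62.  24. -65. 134. 103.  16.   1.]
 [ 63.  19. -74. 130.  54.  25.  39.]]
1 [8.0, 5.8, 3.5, 8.5, 47.0]
[[0.473, 0.452, 0.32, 1.484, -43.464], [0.437, 0.525, 0.318, 20.513, 73.712], [0.5, -0.06, 0.28, 34.363, -45.57]]
[[-26.  26. -30.  85.  15.  73. -11.]
 [ -2.  27. -63.  99.  24.  49.  94.]
 [ 68.  -7. -77. 128.  36.  37.   8.]
 [ 60.  31. -64. 135. 115.  22.  -8.]
 [ 51.  38. -58. 126. 112.  24.  -3.]
 [ 51.  30. -56. 125.  96.  18.   9.]
 [ 60.  22. -61. 134. 105.  13.  -1.]
 [ 61.  17. -70. 130.  49.  23.  43.]]
2 [7.7, 7.5, 3.7, 10.9, 42.0]
[[0.368, 0.555, 0.472, -4.356, 45.59], [0.383, 0.482, 0.36, 14.363, 81.616], [0.426, 0.29
[... 159 characters left out ...]
116.  -5.  48. 124.]
 [ 67.  -7. -77. 131.  41.  28.  12.]
 [ 61.  31. -65. 135. 114.  22.  -7.]
 [ 51.  38. -59. 126. 111.  25.  -2.]
 [ 52.  30. -58. 125.  96.  19.   9.]
 [ 61.  23. -63. 134. 104.  14.  -0.]
 [ 62.  18. -72. 130.  51.  23.  41.]]
0 [7.7, 5.5, 3.5, 8.9, 50.0]
[[0.577, 0.458, 0.485, -39.809, -73.079], [0.504, 0.345, 0.291, 31.666, 46.955], [0.5, -0.04, 0.28, 34.18, -30.345]]
[[ -5.  27. -28.  73. -27.  76.  -7.]
 [ 13.   7. -48. 120.  -7.  24. 110.]
 [ 56. -12. -61. 132.  19.  26.  38.]
 [ 60.  31. -64. 135. 115.  22.  -8.]
 [ 51.  38. -58. 126. 112.  24.  -3.]
 [ 51.  30. -57. 125.  96.  18.   9.]
 [ 60.  22. -61. 134. 105.  13.  -1.]
 [ 61.  17. -70. 130.  50.  23.  43.]]
```

```bash
python3 go.py .473 .452 .32 1.5 -43.5
```

```text
t 8.77 tcp [0.3942 0.4346 0.3641] grasp [0.3773 0.436  0.3721] zax [ 0.9   -0.073 -0.429] xax [0.081 0.997 0.001]
q [-56.2  15.  -29.5 117.1  76.4  78.1 -38.7] F [-0.5 -0.  -0.3] w 1.003
SHIFT [ 0.0233 -0.0235  0.097 ] TURN [ 1.0568 -0.3894  0.5968] min rows 10.2 zt [ 0.019 -0.018 -1.   ]
```

```bash
python3 -m crank '[0,0.002,-0.002,0.009,0.095,-0.035,0.054, 0,0.004,-0.004,0.017,0.19,-0.07,0.107, 0,0.006,-0.006,0.026,0.285,-0.105,0.161, 0,0.008,-0.008,0.035,0.38,-0.14,0.215, 0,0.01,-0.011,0.044,0.476,-0.175,0.269, 0,0.013,-0.013,0.052,0.571,-0.21,0.322, 0,0.015,-0.015,0.061,0.666,-0.245,0.376, 0,0.017,-0.017,0.07,0.761,-0.28,0.43]';python3 go.py .473 .452 .32 1.5 -43.5
```

```text
t: 9.43
tcp_pos: [0.4529, 0.4474, 0.3206]
ee_rot: [161.3, -4.8, 56.9]
force: [0.8, -0.1, 0.3]
width: 0.999
t 9.43 tcp [0.4529 0.4474 0.3206] grasp [0.4471 0.4494 0.3383] zax [ 0.312 -0.109 -0.944] xax [0.544 0.835 0.083]
q [-35.8  20.2 -27.9  92.4  30.5  69.4 -16.7] F [ 0.8 -0.1  0.3] w 0.999
SHIFT [0.0131 0.0074 0.0242] TURN [ 0.2923 -0.114   0.1643] min rows 2.8 zt [ 0.019 -0.018 -1.   ]
```

```bash
python3 -m crank '[0,0.004,0.002,0.008,0.1,-0.04,0.055, 0,0.009,0.005,0.016,0.2,-0.08,0.11, 0,0.013,0.007,0.024,0.292,-0.114,0.164, 0,0.013,0.007,0.024,0.292,-0.114,0.164]';python3 go.py .437 .525 .318 20.5 73.7
```

```text
t: 9.77
tcp_pos: [0.4812, 0.4465, 0.2999]
ee_rot: [178.4, -0.1, 45.7]
force: [0.2, -1.3, -1.0]
width: 1.001
t 9.77 tcp [0.4812 0.4465 0.2999] grasp [0.4808 0.4468 0.3186] zax [ 0.021 -0.019 -1.   ] xax [0.698 0.716 0.001]
q [-27.   26.6 -28.1  83.9  14.4  72.9 -11.1] F [ 0.2 -1.3 -1. ] w 1.001
SHIFT [ 0.0312 -0.0895 -0.003 ] TURN [-0.2026  0.3951 -2.0273] min rows 16.6 zt [ 0.098  0.336 -0.937]
```

```bash
python3 -m crank '[0,0.002,-0.005,0,-0.011,0.022,-0.112, 0,0.003,-0.01,0,-0.022,0.043,-0.223, 0,0.005,-0.015,0,-0.033,0.065,-0.334, 0,0.007,-0.02,0,-0.045,0.087,-0.446, 0,0.009,-0.025,-0.001,-0.056,0.109,-0.558, 0,0.01,-0.03,-0.001,-0.067,0.13,-0.669, 0,0.012,-0.034,-0.001,-0.078,0.152,-0.78, 0,0.014,-0.039,-0.001,-0.089,0.174,-0.892]';python3 go.py .437 .525 .318 20.5 73.7
```

```text
t: 10.43
tcp_pos: [0.4635, 0.4835, 0.3007]
ee_rot: [169.9, -5.3, 98.0]
force: [0.3, -0.4, 0.2]
width: 1.001
t 10.43 tcp [0.4635 0.4835 0.3007] grasp [0.4605 0.4814 0.3191] zax [ 0.16   0.115 -0.98 ] xax [-0.138  0.986  0.093]
q [-21.3  23.9 -39.3  91.1  21.8  60.7  31.6] F [ 0.3 -0.4  0.2] w 1.001
SHIFT [ 0.0505 -0.0184  0.0018] TURN [-0.1086  0.2225 -1.1279] min rows 9.2 zt [ 0.098  0.336 -0.937]
```

```bash
python3 -m crank '[0,0.005,-0.002,0,-0.011,0.022,-0.112, 0,0.01,-0.004,0,-0.022,0.044,-0.225, 0,0.015,-0.005,0,-0.033,0.067,-0.338, 0,0.02,-0.007,0,-0.044,0.089,-0.45, 0,0.025,-0.009,0,-0.055,0.111,-0.563, 0,0.03,-0.011,0.001,-0.065,0.133,-0.676, 0,0.035,-0.013,0.001,-0.076,0.155,-0.79, 0,0.04,-0.015,0.001,-0.087,0.178,-0.9]'
Q=$(python3 -c "from h import *; print(sensors.sense()['q'].round(1).tolist())"); echo $Q
for i in 0 1; do python3 loop4.py $i "$Q" 200 1 & done; for i in 2 3; do python3 loop4.py $i "$Q" 200 2 & done; wait
```

```text
t: 11.1
tcp_pos: [0.4439, 0.521, 0.3015]
ee_rot: [160.8, -1.7, 150.9]
force: [-1.0, 0.5, -0.1]
width: 1.0
[-9.3, 26.4, -54.4, 94.9, 23.7, 51.2, 81.4]
3 [11.3, 8.3, 4.4, 7.5, 39.0]
[[0.499, 0.123, 0.492, 55.979, -36.411], [0.372, 0.442, 0.289, 4.065, -71.149], [0.56, -0.001, 0.28, 0.0, -31.614]]
[[  8.  -8. -53. 115.  54.  68. -12.]
 [-11.  29. -61.  96.  29.  74. -60.]
 [ 51.  35. -78. 101.  36.  74.  23.]
 [ 61.  32. -66. 135. 114.  23.  -7.]
 [ 52.  39. -59. 127. 111.  26.  -2.]
 [ 53.  31. -59. 125.  96.  20.   9.]
 [ 61.  24. -64. 134. 104.  15.   0.]
 [ 62.  18. -73. 130.  53.  24.  40.]]
0 [7.4, 8.4, 4.0, 12.4, 23.0]
[[0.55, 0.403, 0.464, 28.251, 50.223], [0.5, -0.06, 0.28, 30.887, -60.0]]
[[ 17.  13. -62.  94.   7.  52.  96.]
 [ 51.  11. -74. 121.  49.  60. -19.]
 [ 60.  31. -65. 135. 115.  22.  -8.]
 [ 51.  38. -58. 126. 112.  25.  -3.]
 [ 51.  30. -57. 125.  96.  18.   9.]
 [ 60.  23. -62. 134. 104.  14.  -1.]
 [ 61.  17. -71. 130.  50.  23.  42.]]
1 [6.9, 7.3, 4.0, 12.6, 27.0]
[[0.55, 0.62, 0.489, 34.285, 80.78], [0.5, -0.058, 0.28, 30.554, -56.378]]
[[ -5.  35. -66.  74.  21.  58. 108.]
 [ 56.  10. -77. 122.  48.  57. -14.]
 [ 61.  31. -65. 135. 114.  22.  -8.]
 [ 51.  38. -59. 126. 112.  25.  -3.]
 [ 52.  30. -58. 125.  96.  19.   9.]
 [ 61.  23. -63. 134. 104.  14.  -1.]
 [ 61.  18. -72. 130.  51.  23.  41.]]
2 [9.7, 8.0, 3.6, 8.7, 33.0]
[[0.483, 0.328, 0.284, 6.766, 100.96], [0.548, 0.126, 0.292, -5.869, 87.493], [0.504, -0.06, 0.28, 34.957, -38.168]]
[[ 16.  30. -69. 100.  25.  66. 133.]
 [ 26.  27. -62.  99.  29.  74. 135.]
 [ 63. -10. -69. 130.  30.  30.  22.]
 [ 61.  31. -65. 135. 114.  22.  -8.]
 [ 51.  38. -58. 126. 112.  25.  -3.]
 [ 52.  30. -58. 125.  96.  19.   9.]
 [ 61.  23. -62. 134. 104.  14.  -1.]
 [ 61.  18. -72. 130.  51.  23.  41.]]
```

```bash
python3 go.py .499 .123 .492 56 -36.4
```

```text
t 11.1 tcp [0.4439 0.521  0.3015] grasp [0.4413 0.5153 0.3192] zax [ 0.136  0.301 -0.944] xax [-0.873  0.486  0.03 ]
q [ -9.3  26.4 -54.4  94.9  23.7  51.2  81.4] F [-1.   0.5 -0.1] w 1.0
SHIFT [-0.2516 -0.2431 -0.2835] TURN [-0.5028 -1.0699  1.3516] min rows 14.4 zt [ 0.667 -0.492 -0.559]
```

```bash
python3 -m crank '[0,-0.016,-0.016,-0.018,-0.033,-0.07,0.088, 0,-0.033,-0.032,-0.037,-0.065,-0.139,0.176, 0,-0.049,-0.047,-0.055,-0.098,-0.209,0.264, 0,-0.065,-0.063,-0.074,-0.131,-0.278,0.351, 0,-0.082,-0.079,-0.092,-0.163,-0.348,0.439, 0,-0.098,-0.095,-0.111,-0.196,-0.417,0.527, 0,-0.114,-0.111,-0.129,-0.229,-0.487,0.615, 0,-0.131,-0.126,-0.147,-0.261,-0.556,0.703]';python3 go.py .499 .123 .492 56 -36.4
```

```text
t: 11.77
tcp_pos: [0.4792, 0.3078, 0.397]
ee_rot: [141.5, 7.6, 100.2]
force: [0.1, 0.5, -0.7]
width: 1.002
t 11.77 tcp [0.4792 0.3078 0.397 ] grasp [0.4674 0.3076 0.4115] zax [ 0.631  0.008 -0.776] xax [-0.175  0.976 -0.132]
q [ -7.   -1.8 -43.9 112.9  38.8  48.3  30.4] F [ 0.1  0.5 -0.7] w 1.002
SHIFT [-0.2061  0.034  -0.0467] TURN [-0.2343 -0.5119  0.6445] min rows 6.8 zt [ 0.667 -0.492 -0.559]
```

```bash
python3 -m crank '[0,-0.027,0.004,-0.006,-0.031,-0.067,0.084, 0,-0.054,0.009,-0.012,-0.061,-0.133,0.168, 0,-0.08,0.013,-0.018,-0.091,-0.2,0.25, 0,-0.107,0.018,-0.024,-0.122,-0.266,0.335, 0,-0.134,0.022,-0.03,-0.152,-0.333,0.419, 0,-0.16,0.027,-0.036,-0.183,-0.4,0.503, 0,-0.187,0.031,-0.042,-0.213,-0.465,0.587, 0,-0.206,0.034,-0.047,-0.234,-0.512,0.644]'
Q=$(python3 -c "from h import *; print(sensors.sense()['q'].round(1).tolist())"); echo $Q
for i in 0 1; do python3 loop4.py $i "$Q" 150 0 & done; for i in 2 3; do python3 loop4.py $i "$Q" 150 1 & done; wait
```

```text
t: 12.43
tcp_pos: [0.5112, 0.112, 0.4834]
ee_rot: [123.7, -0.1, 53.4]
force: [-0.8, 0.5, -0.6]
width: 1.0
[-0.8, -3.8, -44.0, 112.5, 57.2, 71.4, -11.9]
3 [11.6, 12.1, 4.4, 7.0, 29.0]
[[0.546, 0.579, 0.28, -14.366, -102.755], [0.56, 0.0, 0.28, 0.0, -29.487]]
[[-18.  40. -49.  79.  27.  60. -78.]
 [ 51.  35. -78. 101.  36.  74.  25.]
 [ 61.  31. -65. 135. 114.  22.  -8.]
 [ 51.  38. -58. 126. 112.  25.  -3.]
 [ 52.  30. -58. 125.  96.  19.   9.]
 [ 61.  23. -62. 134. 104.  14.  -1.]
 [ 61.  18. -72. 130.  51.  23.  41.]]
2 [11.5, 11.2, 4.4, 7.8, 31.0]
[[0.426, 0.62, 0.28, 37.147, -23.278], [0.56, 0.0, 0.28, 0.013, -29.633]]
[[-46.  46. -52.  79.  67.  93. -37.]
 [ 51.  35. -78. 101.  36.  74.  25.]
 [ 61.  31. -65. 135. 114.  22.  -8.]
 [ 51.  38. -58. 126. 112.  25.  -3.]
 [ 52.  30. -58. 125.  96.  19.   9.]
 [ 61.  23. -62. 134. 104.  14.  -1.]
 [ 61.  17. -71. 130.  51.  23.  41.]]Traceback (most recent call last):
  File "loop4.py", line 37, in <module>
    if b is None or time.time()-t0<T*.2: w=fixw(np.array([rw() for _ in range(nw)]+[[.53,-.02,.27,15,-30]]))
                                           ~~~~^^^^^^^^^^^^^^^^^^^^^^^^^^^^^^^^^^^^^^^^^^^^^^^^^^^^^^^^^^^^^
  File "loop4.py", line 33, in fixw
    w[-2,0]=min(w[-2,0],.55)
                ~^^^^^^
IndexError: index -2 is out of bounds for axis 0 with size 1
Traceback (most recent call last):
  File "loop4.py", line 37, in <module>
    if b is None or time.time()-t0<T*.2: w=fixw(np.array([rw() for _ in range(nw)]+[[.53,-.02,.27,15,-30]]))
                                           ~~~~^^^^^^^^^^^^^^^^^^^^^^^^^^^^^^^^^^^^^^^^^^^^^^^^^^^^^^^^^^^^^
  File "loop4.py", line 33, in fixw
    w[-2,0]=min(w[-2,0],.55)
                ~^^^^^^
IndexError: index -2 is out of bounds for axis 0 with size 1
```

```bash
python3 go.py .546 .579 .28 -14.4 -102.8
```

```text
t 12.43 tcp [0.5112 0.112  0.4834] grasp [0.4987 0.1213 0.4938] zax [ 0.669 -0.495 -0.555] xax [0.596 0.803 0.002]
q [ -0.8  -3.8 -44.  112.5  57.2  71.4 -11.9] F [-0.8  0.5 -0.6] w 1.0
SHIFT [ 0.3995 -0.3251 -0.0864] TURN [ 1.0853 -0.4399  1.1429] min rows 13.1 zt [ 0.055  0.243 -0.969]
```

```bash
python3 -m crank '[0,0.028,-0.023,-0.006,0.076,-0.031,0.08, 0,0.056,-0.046,-0.012,0.152,-0.062,0.16, 0,0.084,-0.068,-0.018,0.228,-0.092,0.24, 0,0.112,-0.091,-0.024,0.304,-0.123,0.32, 0,0.14,-0.114,-0.03,0.38,-0.154,0.4, 0,0.168,-0.137,-0.036,0.456,-0.185,0.48, 0,0.196,-0.159,-0.042,0.532,-0.216,0.56, 0,0.224,-0.182,-0.048,0.608,-0.246,0.64]';python3 go.py .546 .579 .28 -14.4 -102.8
```

```text
t: 13.1
tcp_pos: [0.5326, 0.3779, 0.3593]
ee_rot: [163.9, -10.9, 15.8]
force: [0.1, -0.2, -0.3]
width: 1.003
t 13.1 tcp [0.5326 0.3779 0.3593] grasp [0.5279 0.382  0.377 ] zax [ 0.251 -0.218 -0.943] xax [0.945 0.268 0.19 ]
q [-15.2  27.9 -48.   82.8  39.6  84.  -52.6] F [ 0.1 -0.2 -0.3] w 1.003
SHIFT [ 0.0502 -0.2165  0.0507] TURN [ 0.4728 -0.1963  0.4999] min rows 5.7 zt [ 0.055  0.243 -0.969]
```

```bash
python3 -m crank '[0,0.008,-0.034,0.008,0.075,-0.031,0.079, 0,0.016,-0.069,0.016,0.15,-0.062,0.158, 0,0.024,-0.103,0.024,0.225,-0.093,0.237, 0,0.032,-0.137,0.032,0.3,-0.124,0.317, 0,0.04,-0.172,0.04,0.375,-0.155,0.396, 0,0.05,-0.216,0.05,0.473,-0.196,0.5, 0,0.05,-0.216,0.05,0.473,-0.196,0.5]';python3 go.py .56 0 .28 0 -29.5
cat > fin.py <<'E'
from chk import *
import sys
from h import sensors
chk(sensors.sense()['q'],eval(sys.argv[1]),float(sys.argv[2]))
E
python3 fin.py '[(.56,0,.28,0,-29.5)]' 37;python3 fin.py '[(.54,0,.28,0,-45)]' 37; python3 fin.py '[(.54,0,.28,0,0)]' 37
```

```text
t: 13.68
tcp_pos: [0.5469, 0.5841, 0.2582]
ee_rot: [-165.5, 0.1, -12.9]
force: [-0.9, -0.9, -0.6]
width: 1.0
t 13.68 tcp [0.5469 0.5841 0.2582] grasp [0.5459 0.5796 0.2763] zax [ 0.054  0.244 -0.968] xax [ 0.975 -0.224 -0.002]
q [-18.7  42.3 -48.2  74.5  27.9  62.2 -78.2] F [-0.9 -0.9 -0.6] w 1.0
SHIFT [ 0.1435  0.5476 -0.1447] TURN [-0.218  -0.16   -1.2746] min rows 14.0 zt [ 0.  0. -1.]
[  0.56   0.     0.28   0.   -29.5 ] [ 51.  35. -78. 101.  36.  74.  25.] m 11.7 e 0.0
[ 0.57 -0.04  0.14 37.    1.9 ] [ 61.  32. -66. 135. 114.  23.  -7.] m 4.4 e 0.0004
[ 0.65 -0.04  0.12 37.    1.9 ] [ 52.  39. -60. 127. 111.  26.  -2.] m 7.2 e 0.0
[ 0.65 -0.04  0.17 37.    1.9 ] [ 53.  31. -60. 125.  96.  20.  10.] m 11.6 e 0.0001
[ 0.57 -0.04  0.17 37.    1.9 ] [ 62.  24. -65. 134. 103.  15.   1.] m 5.4 e 0.0
[ 0.56 -0.    0.2  28.    0.  ] [ 63.  19. -73. 130.  53.  24.  39.] m 6.2 e 0.0012
[  0.54   0.     0.28   0.   -45.  ] [ 52.  30. -75. 104.  31.  71.  13.] m 14.5 e 0.0
[ 0.57 -0.04  0.14 37.    1.9 ] [ 59.  29. -62. 135. 116.  20. -10.] m 4.5 e 0.0002
[ 0.65 -0.04  0.12 37.    1.9 ] [ 49.  36. -55. 126. 113.  23.  -5.] m 7.3 e 0.0
[ 0.65 -0.04  0.17 37.    1.9 ] [ 49.  28. -53. 125.  96.  15.   8.] m 7.0 e 0.0002
[ 0.57 -0.04  0.17 37.    1.9 ] [ 57.  21. -58. 134. 106.  11.  -3.] m 2.9 e 0.0001
[ 0.56 -0.    0.2  28.    0.  ] [ 58.  15. -67. 130.  45.  21.  47.] m 0.7 e 0.002
[0.54 0.   0.28 0.   0.  ] [ 55.  41. -88. 103.  42.  79.  47.] m 1.5 e 0.0
[ 0.57 -0.04  0.14 37.    1.9 ] [ 65.  39. -74. 135. 110.  31.  -0.] m 0.0 e 0.0007
[ 0.65 -0.04  0.12 37.    1.9 ] [ 56.  45. -67. 127. 109.  33.   3.] m 7.1 e 0.0
[ 0.65 -0.04  0.17 37.    1.9 ] [ 59.  38. -70. 125.  97.  29.  12.] m 13.6 e 0.0
[ 0.57 -0.04  0.17 37.    1.9 ] [ 68.  32. -76. 134. 100.  25.   6.] m 5.2 e 0.0
[ 0.56 -0.    0.2  28.    0.  ] [ 66.  26. -82. 129.  64.  32.  30.] m 7.4 e 0.0006
```

```bash
python3 fin.py '[(.51,0,.28,0,-20)]' 37;  python3 go.py .51 0 .28 0 -20
```

```text
[  0.51   0.     0.28   0.   -20.  ] [ 58.  35. -87. 107.  36.  74.  31.] m 3.2 e 0.0
[ 0.57 -0.04  0.14 37.    1.9 ] [ 63.  35. -69. 135. 112.  26.  -4.] m 1.5 e 0.0005
[ 0.65 -0.04  0.12 37.    1.9 ] [ 54.  41. -63. 127. 110.  29.   0.] m 7.2 e 0.0
[ 0.65 -0.04  0.17 37.    1.9 ] [ 56.  34. -64. 125.  96.  24.  11.] m 13.6 e 0.0001
[ 0.57 -0.04  0.17 37.    1.9 ] [ 65.  27. -69. 134. 102.  19.   3.] m 5.3 e 0.0
[ 0.56 -0.    0.2  28.    0.  ] [ 64.  21. -77. 130.  58.  27.  36.] m 7.2 e 0.0012
t 13.68 tcp [0.5469 0.5841 0.2582] grasp [0.5459 0.5796 0.2763] zax [ 0.054  0.244 -0.968] xax [ 0.975 -0.224 -0.002]
q [-18.7  42.3 -48.2  74.5  27.9  62.2 -78.2] F [-0.9 -0.9 -0.6] w 1.0
SHIFT [ 0.0948  0.5584 -0.1474] TURN [-0.208  -0.181  -1.4394] min rows 14.0 zt [ 0.  0. -1.]
```

```bash
python3 fin.py '[(.51,0,.28,10,-32)]' 37;  python3 go.py .51 0 .28 10 -32
```

```text
[  0.51   0.     0.28  10.   -32.  ] [ 62.  21. -83. 114.  33.  61.  23.] m 6.7 e 0.0
[ 0.57 -0.04  0.14 37.    1.9 ] [ 55.  27. -57. 135. 120.  17. -15.] m 4.6 e 0.0002
[ 0.65 -0.04  0.12 37.    1.9 ] [ 46.  34. -50. 126. 115.  19.  -9.] m 7.5 e 0.0
[ 0.65 -0.04  0.17 37.    1.9 ] [ 42.  25. -43. 125.  97.  10.   5.] m 1.7 e 0.0004
[ 0.57 -0.04  0.17 37.    1.9 ] [ 52.  18. -51. 134. 111.   8.  -9.] m 0.0 e 0.003
[ 0.56 -0.    0.2  28.    0.  ] [ 48.  11. -54. 130.  32.  18.  58.] m 0.0 e 0.0025
t 13.68 tcp [0.5469 0.5841 0.2582] grasp [0.5459 0.5796 0.2763] zax [ 0.054  0.244 -0.968] xax [ 0.975 -0.224 -0.002]
q [-18.7  42.3 -48.2  74.5  27.9  62.2 -78.2] F [-0.9 -0.9 -0.6] w 1.0
SHIFT [ 0.0978  0.5594 -0.1479] TURN [-0.3718 -0.0468 -1.2456] min rows 14.1 zt [ 0.147 -0.092 -0.985]
```

```bash
python3 -m crank '[0,0.006,0.035,-0.009,-0.013,-0.011,-0.088, 0,0.012,0.07,-0.018,-0.026,-0.022,-0.176, 0,0.018,0.105,-0.028,-0.039,-0.033,-0.264, 0,0.024,0.14,-0.037,-0.052,-0.045,-0.35, 0,0.03,0.175,-0.046,-0.065,-0.056,-0.438, 0,0.036,0.21,-0.055,-0.078,-0.067,-0.525, 0,0.042,0.245,-0.065,-0.091,-0.078,-0.613, 0,0.048,0.28,-0.074,-0.104,-0.09,-0.7]';python3 go.py .51 0 .28 0 -22;python3 fin.py '[(.51,0,.28,0,-22)]' 37
```

```text
t: 14.35
tcp_pos: [0.5291, 0.2884, 0.2604]
ee_rot: [-172.9, -2.7, 27.7]
force: [0.6, -0.3, -0.3]
width: 1.001
t 14.35 tcp [0.5291 0.2884 0.2604] grasp [0.5294 0.286  0.2789] zax [-0.016  0.131 -0.991] xax [0.884 0.465 0.047]
q [ 17.7  34.1 -65.2  95.3  26.8  66.4 -24.4] F [ 0.6 -0.3 -0.3] w 1.001
SHIFT [-0.1509  0.2435 -0.0382] TURN [-0.1016 -0.0883 -0.699 ] min rows 6.9 zt [ 0.  0. -1.]
[  0.51   0.     0.28   0.   -22.  ] [ 58.  33. -85. 107.  35.  73.  31.] m 4.9 e 0.0
[ 0.57 -0.04  0.14 37.    1.9 ] [ 61.  32. -66. 135. 114.  23.  -7.] m 3.1 e 0.0008
[ 0.65 -0.04  0.12 37.    1.9 ] [ 52.  39. -60. 127. 111.  26.  -2.] m 7.3 e 0.0
[ 0.65 -0.04  0.17 37.    1.9 ] [ 53.  31. -59. 125.  96.  20.  10.] m 11.5 e 0.0001
[ 0.57 -0.04  0.17 37.    1.9 ] [ 62.  24. -64. 134. 103.  15.   1.] m 5.4 e 0.0
[ 0.56 -0.    0.2  28.    0.  ] [ 63.  19. -73. 130.  53.  24.  39.] m 6.1 e 0.0012
```

```bash
python3 -m crank '[0,-0.02,0.03,-0.005,-0.013,-0.011,-0.088, 0,-0.038,0.06,-0.01,-0.026,-0.022,-0.175, 0,-0.057,0.091,-0.015,-0.038,-0.033,-0.262, 0,-0.075,0.122,-0.019,-0.051,-0.044,-0.35, 0,-0.094,0.152,-0.024,-0.064,-0.055,-0.437, 0,-0.113,0.183,-0.029,-0.076,-0.066,-0.525, 0,-0.132,0.213,-0.034,-0.089,-0.077,-0.612, 0,-0.151,0.243,-0.038,-0.102,-0.088,-0.7]';python3 go.py .575 -.043 .135 37 1.9;python3 fin.py '[]' 37;python3 fin.py '[(.55,-.043,.2,20,-10)]' 37
```

```text
t: 15.02
tcp_pos: [0.5096, -0.0023, 0.2616]
ee_rot: [179.7, 0.2, 68.3]
force: [0.8, -0.9, -0.8]
width: 1.0
t 15.02 tcp [ 0.5096 -0.0023  0.2616] grasp [ 0.5095 -0.0022  0.2803] zax [ 0.004 -0.005 -1.   ] xax [ 0.369  0.929 -0.004]
q [ 55.9  34.  -80.8 105.3  35.9  72.3  32.9] F [ 0.8 -0.9 -0.8] w 1.0
SHIFT [-0.0087  0.0853  0.142 ] TURN [-0.6317  0.1372 -0.395 ] min rows 6.1 zt [ 0.601  0.02  -0.799]
[ 0.57 -0.04  0.14 37.    1.9 ] [ 60.  30. -64. 135. 115.  21.  -9.] m 4.5 e 0.0013
[ 0.65 -0.04  0.12 37.    1.9 ] [ 50.  38. -57. 126. 112.  24.  -3.] m 7.3 e 0.0
[ 0.65 -0.04  0.17 37.    1.9 ] [ 51.  29. -56. 125.  96.  17.   9.] m 9.0 e 0.0001
[ 0.57 -0.04  0.17 37.    1.9 ] [ 59.  22. -61. 134. 105.  13.  -2.] m 4.5 e 0.0
[ 0.56 -0.    0.2  28.    0.  ] [ 60.  17. -70. 130.  49.  22.  43.] m 3.1 e 0.0016
[  0.55  -0.04   0.2   20.   -10.  ] [ 65.  30. -82. 123.  56.  45.  31.] m 7.0 e 0.0001
[ 0.57 -0.04  0.14 37.    1.9 ] [ 60.  31. -65. 135. 114.  22.  -8.] m 4.4 e 0.0006
[ 0.65 -0.04  0.12 37.    1.9 ] [ 51.  38. -58. 126. 112.  25.  -3.] m 7.3 e 0.0
[ 0.65 -0.04  0.17 37.    1.9 ] [ 52.  30. -57. 125.  96.  18.   9.] m 9.9 e 0.0001
[ 0.57 -0.04  0.17 37.    1.9 ] [ 60.  23. -62. 134. 104.  14.  -1.] m 5.4 e 0.0
[ 0.56 -0.    0.2  28.    0.  ] [ 61.  17. -71. 130.  51.  23.  42.] m 4.3 e 0.0014
```

```bash
python3 -m crank '[0,-0.001,0.014,0.015,-0.09,0.02,-0.056, 0,-0.002,0.028,0.035,-0.18,0.039,-0.113, 0,-0.004,0.04,0.055,-0.27,0.059,-0.17, 0,-0.005,0.052,0.075,-0.36,0.078,-0.225, 0,-0.006,0.063,0.097,-0.45,0.098,-0.282, 0,-0.007,0.074,0.12,-0.54,0.117,-0.338, 0,-0.009,0.085,0.142,-0.632,0.137,-0.395, 0,-0.009,0.085,0.142,-0.632,0.137,-0.395]';python3 go.py .652 -.042 .119 37 1.9;python3 fin.py '[]' 37
python3 - <<'E'
from h import *
c=cam('side');crop(c,'s5.png',300,150,520,335,3.6)
c=cam('top');crop(c,'t5.png',300,150,520,320,3.6)
E
```

```text
t: 15.68
tcp_pos: [0.5845, -0.0469, 0.1301]
ee_rot: [144.8, 0.5, 90.0]
force: [0.4, -0.8, 0.3]
width: 1.001
t 15.68 tcp [ 0.5845 -0.0469  0.1301] grasp [ 0.5737 -0.0468  0.1454] zax [ 0.576 -0.007 -0.817] xax [ 0.     1.    -0.008]
q [ 54.8  33.2 -63.1 129.1 100.7  26.7   3.3] F [ 0.4 -0.8  0.3] w 1.001
SHIFT [0.0055 0.0494 0.0666] TURN [-0.0322  0.0264 -0.0223] min rows 2.0 zt [ 0.601  0.02  -0.799]
[ 0.57 -0.04  0.14 37.    1.9 ] [ 62.  33. -67. 135. 113.  24.  -6.] m 4.4 e 0.0
[ 0.65 -0.04  0.12 37.    1.9 ] [ 53.  40. -61. 127. 111.  27.  -1.] m 7.2 e 0.0
[ 0.65 -0.04  0.17 37.    1.9 ] [ 54.  32. -61. 125.  96.  21.  10.] m 12.8 e 0.0001
[ 0.57 -0.04  0.17 37.    1.9 ] [ 63.  25. -66. 134. 103.  17.   2.] m 5.4 e 0.0
[ 0.56 -0.    0.2  28.    0.  ] [ 63.  20. -75. 130.  55.  25.  38.] m 7.0 e 0.0012
```

View pics/s5.png

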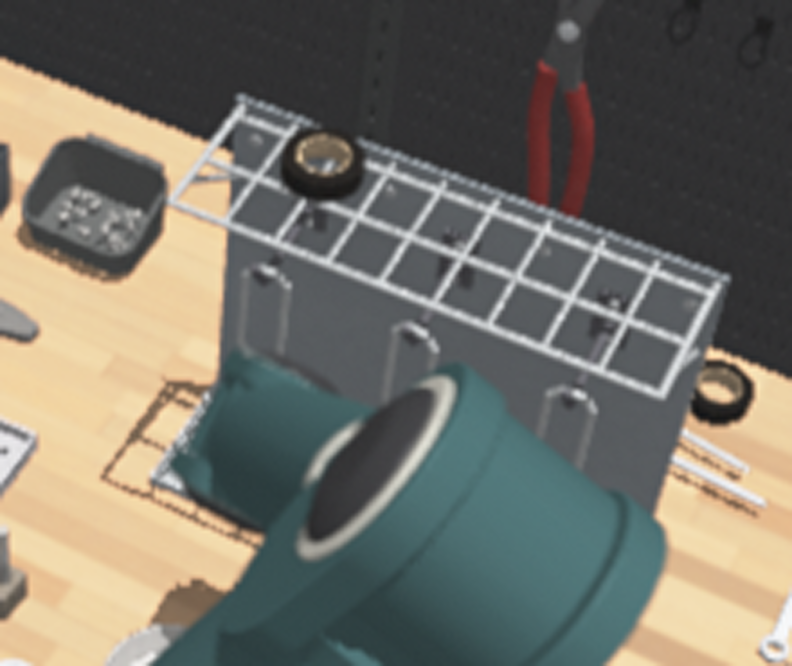

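View pics/t5.png

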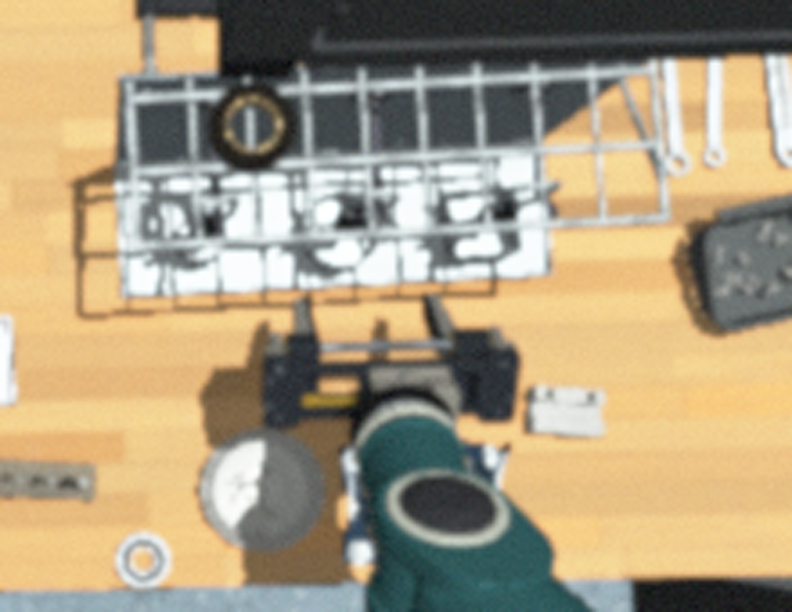

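```bash
python3 -m crank '[0,0.001,0.009,0.012,-0.01,0.009,-0.007, 0,0.002,0.018,0.025,-0.02,0.018,-0.015, 0,0.003,0.027,0.038,-0.032,0.026,-0.022, 0,0.004,0.036,0.05,-0.032,0.026,-0.022, 0,0.005,0.045,0.06,-0.032,0.026,-0.022, 0,0.006,0.049,0.067,-0.032,0.026,-0.022, 0,0.006,0.049,0.067,-0.032,0.026,-0.022]';python3 go.py .652 -.042 .119 37 1.9;python3 - <<'E'
from h import *
c=cam('side');crop(c,'s6.png',300,150,520,335,3.6)
c=cam('top');crop(c,'t6.png',300,150,520,320,3.6)
E
```

```text
t: 16.37
tcp_pos: [0.6626, -0.041, 0.1021]
ee_rot: [143.3, -0.1, 91.8]
force: [-0.7, 0.3, 0.4]
width: 1.0
t 16.37 tcp [ 0.6626 -0.041   0.1021] grasp [ 0.6514 -0.0414  0.1171] zax [ 0.598  0.02  -0.801] xax [-0.031  1.     0.002]
q [ 48.4  42.6 -58.9 120.9 106.3  29.2   4. ] F [-0.7  0.3  0.4] w 1.0
SHIFT [-0.0007  0.0017 -0.0012] TURN [-0.0047 -0.0003 -0.003 ] min rows 0.1 zt [ 0.601  0.02  -0.799]
```

View pics/t6.png

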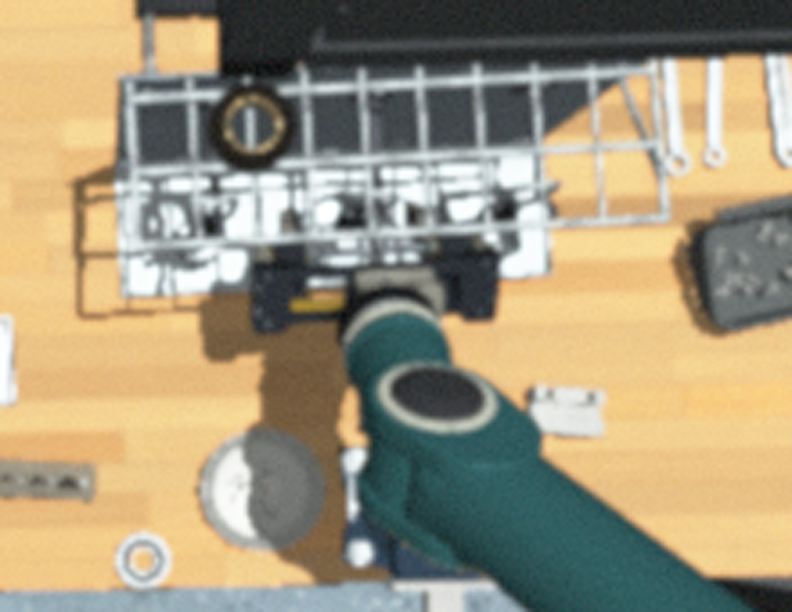

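View pics/s6.png

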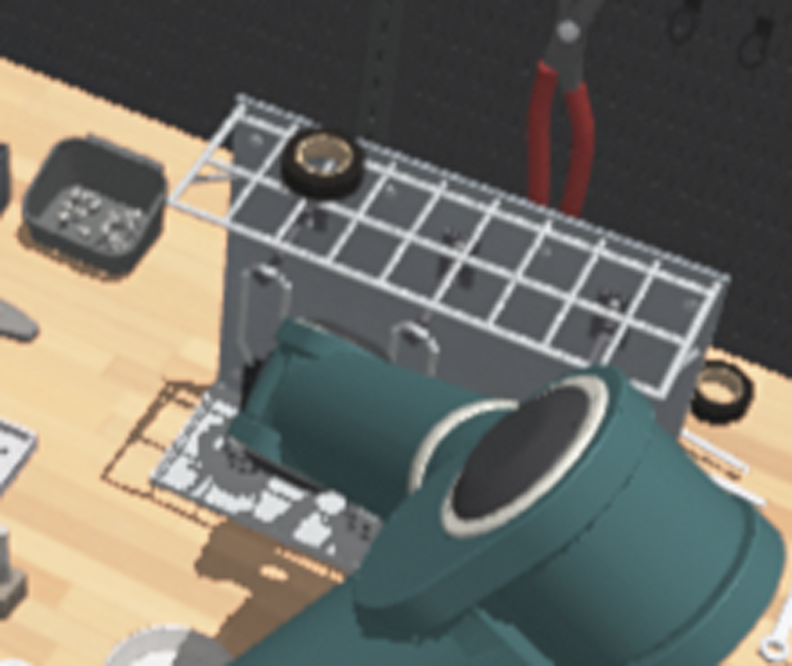

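```bash
python3 -m crank '[255,0,0,0,0,0,0, 255,0,0,0,0,0,0, 255,0,0,0,0,0,0, 255,0,0,0,0,0,0, 255,0,0,0,0,0,0, 255,0,0,0,0,0,0, 255,0,0,0,0,0,0, 255,0,0,0,0,0,0]' 40;python3 go.py .652 -.042 .119 37 1.9
```

```text
t: 17.13
tcp_pos: [0.661, -0.0409, 0.1017]
ee_rot: [143.3, -0.1, 91.8]
force: [0.3, -0.1, -0.0]
width: 0.442
t 17.13 tcp [ 0.661  -0.0409  0.1017] grasp [ 0.6498 -0.0412  0.1167] zax [ 0.597  0.02  -0.802] xax [-0.032  0.999  0.002]
q [ 48.4  42.6 -59.  121.1 106.4  29.2   4. ] F [ 0.3 -0.1 -0. ] w 0.442
SHIFT [-0.0008  0.0032 -0.0005] TURN [-0.0057 -0.0005 -0.0022] min rows 0.1 zt [ 0.601  0.02  -0.799]
```

```bash
python3 -m crank '[255,0,0,0,0,0,0, 255,0,0,0,0,0,0, 255,0,0,0,0,0,0, 255,0,0,0,0,0,0, 255,0,0,0,0,0,0, 255,0,0,0,0,0,0]' 40;python3 go.py .650 -.0412 .164 37 1.9
```

```text
t: 17.63
tcp_pos: [0.6609, -0.0407, 0.1017]
ee_rot: [143.3, -0.1, 91.8]
force: [0.0, 0.6, 0.3]
width: 0.24
t 17.63 tcp [ 0.6609 -0.0407  0.1017] grasp [ 0.6498 -0.0411  0.1167] zax [ 0.597  0.021 -0.802] xax [-0.032  0.999  0.002]
q [ 48.4  42.6 -59.  121.1 106.4  29.2   4. ] F [0.  0.6 0.3] w 0.24
SHIFT [-0.      0.0286 -0.0378] TURN [-0.0058 -0.0007 -0.0021] min rows 1.1 zt [ 0.601  0.02  -0.799]
```

```bash
python3 -m crank '[255,0,0,0,0,0,0, 255,0,0.003,-0.004,0,0,0, 255,0,0.009,-0.012,0,0,0, 255,0,0.015,-0.02,0,0,0, 255,0,0.022,-0.029,0,0,0, 255,0,0.0286,-0.038,0,0,0, 255,0,0.0286,-0.038,0,0,0]' 50;python3 go.py .575 -.044 .166 37 1.9; python3 fin.py '[]' 37;python3 - <<'E'
from h import *
c=cam('side');crop(c,'s7.png',300,150,520,335,3.6)
E
```

```text
t: 18.22
tcp_pos: [0.6621, -0.0408, 0.1516]
ee_rot: [143.2, -0.0, 91.8]
force: [-0.4, -0.4, -1.7]
width: 0.239
t 18.22 tcp [ 0.6621 -0.0408  0.1516] grasp [ 0.6509 -0.0412  0.1665] zax [ 0.599  0.02  -0.8  ] xax [-0.032  0.999  0.001]
q [ 50.2  36.3 -60.7 119.9  92.9  26.2  14.4] F [-0.4 -0.4 -1.7] w 0.239
SHIFT [-0.0004 -0.061  -0.0451] TURN [-0.003   0.0003 -0.0016] min rows 1.8 zt [ 0.601  0.02  -0.799]
[ 0.57 -0.04  0.14 37.    1.9 ] [ 62.  33. -67. 135. 113.  24.  -6.] m 4.4 e 0.0
[ 0.65 -0.04  0.12 37.    1.9 ] [ 52.  40. -60. 127. 111.  27.  -1.] m 7.2 e 0.0
[ 0.65 -0.04  0.17 37.    1.9 ] [ 54.  32. -61. 125.  96.  21.  10.] m 12.4 e 0.0001
[ 0.57 -0.04  0.17 37.    1.9 ] [ 63.  25. -66. 134. 103.  16.   1.] m 5.4 e 0.0
[ 0.56 -0.    0.2  28.    0.  ] [ 63.  19. -74. 130.  54.  25.  38.] m 6.9 e 0.0012
```

View pics/s7.png

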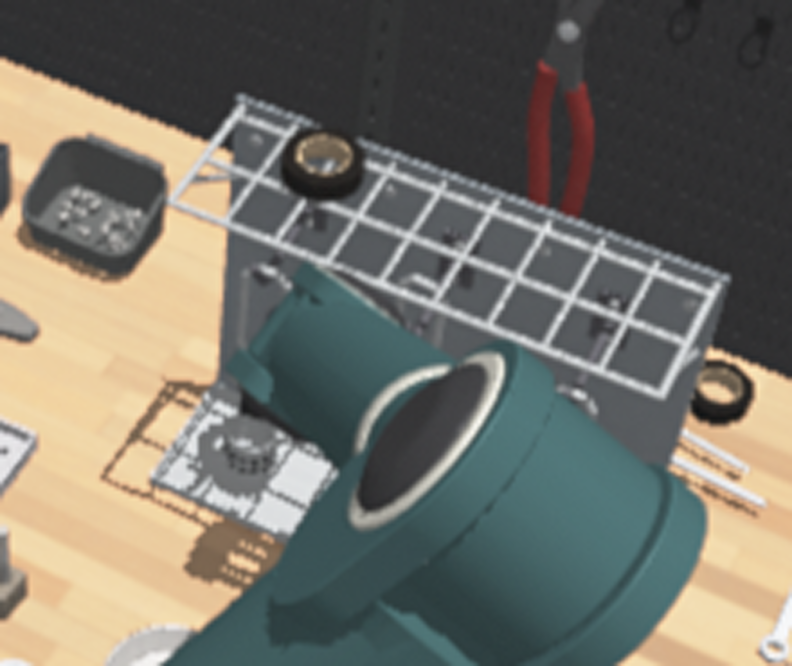

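```bash
python3 -m crank '[255,0,-0.009,-0.0065,0,0,0, 255,0,-0.019,-0.014,0,0,0, 255,0,-0.03,-0.022,0,0,0, 255,0,-0.04,-0.0295,0,0,0, 255,0,-0.051,-0.0375,0,0,0, 255,0,-0.061,-0.045,0,0,0, 255,0,-0.061,-0.045,0,0,0]' ;python3 go.py .55 -.02 .23 25 0;python3 - <<'E'
from h import *
c=cam('side');crop(c,'s8.png',300,150,520,335,3.6)
E
```

```text
t: 18.85
tcp_pos: [0.582, -0.0435, 0.1479]
ee_rot: [143.5, -0.0, 91.8]
force: [0.2, 0.5, -3.5]
width: 0.237
t 18.85 tcp [ 0.582  -0.0435  0.1479] grasp [ 0.5709 -0.0439  0.1629] zax [ 0.595  0.019 -0.804] xax [-0.032  0.999  0.   ]
q [ 57.3  30.6 -64.4 129.6  99.7  23.    5.3] F [ 0.2  0.5 -3.5] w 0.237
SHIFT [ 0.0243  0.02   -0.0663] TURN [ 0.201  -0.0166  0.0271] min rows 1.8 zt [ 0.423  0.    -0.906]
```

View pics/s8.png

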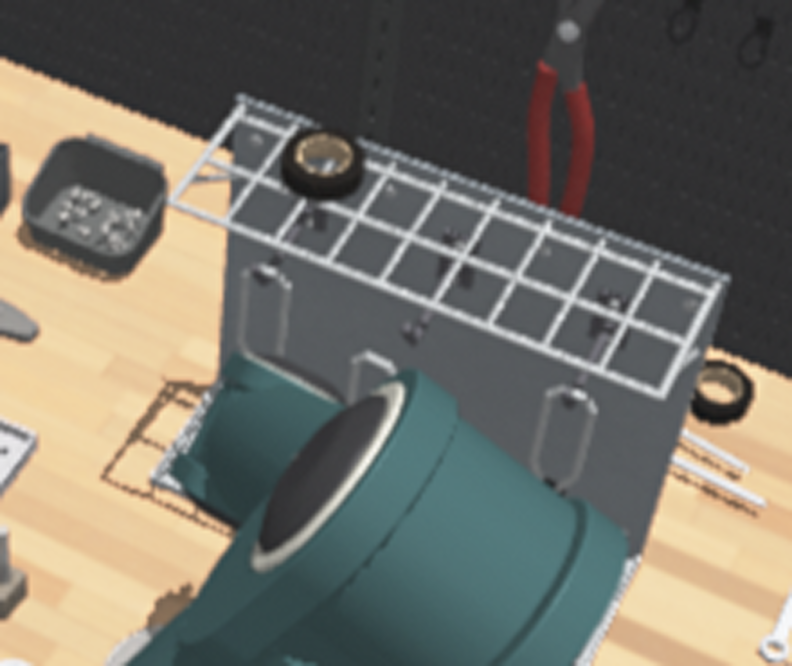

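```bash
cat > mis.py <<'E'
from fs import *
import sys
from h import sensors
q=sensors.sense()['q']
for w in eval(sys.argv[1]):
    q,m,o,e=run(q,[tgt(*w)]);print(np.round(w,3),q.round(0),'m',round(m,1),'e',round(e,4))
E
python3 mis.py '[(.535,-.03,.2,27,0),(.535,.0,.24,25,0),(.54,.2,.26,25,0),(.542,.437,.2,37,2),(.542,.437,.0955,37,2),(.475,.435,.185,37,2),(.52,.25,.27,15,-5),(.51,0,.28,0,-20),(.575,-.164,.135,37,1.9),(.656,-.162,.119,37,1.9),(.656,-.162,.167,37,1.9),(.573,-.164,.165,37,1.9),(.535,-.15,.2,27,0),(.535,0,.24,25,0),(.54,.2,.26,25,0),(.55,.281,.15,37,3),(.55,.281,.095,37,3),(.48,.279,.185,37,3)]'
```

```text
[ 0.535 -0.03   0.2   27.     0.   ] [ 74.  23. -83. 131.  57.  29.  40.] m 6.5 e 0.0
[ 0.535  0.     0.24  25.     0.   ] [ 76.  23. -90. 127.  48.  37.  44.] m 0.0 e 0.0206
[ 0.54  0.2   0.26 25.    0.  ] [ 36.  18. -76. 120.  48.  44.  22.] m 0.4 e 0.0
[ 0.542  0.437  0.2   37.     2.   ] [-14.  33. -54. 112.  80.  56. -21.] m 18.2 e 0.0
[ 0.542  0.437  0.096 37.     2.   ] [-19.  43. -47. 115.  93.  55. -34.] m 25.0 e 0.0
[ 0.475  0.435  0.185 37.     2.   ] [-18.  31. -55. 118.  80.  57. -29.] m 22.0 e 0.0
[ 0.52  0.25  0.27 15.   -5.  ] [ 23.  24. -72. 110.  41.  58.  19.] m 18.0 e 0.0
[  0.51   0.     0.28   0.   -20.  ] [ 56.  27. -77. 107.  28.  69.  40.] m 11.9 e 0.0
[ 0.575 -0.164  0.135 37.     1.9  ] [ 62.  24. -43. 131. 100.   8.  19.] m 0.0 e 0.0637
[ 0.656 -0.162  0.119 37.     1.9  ] [ 58.  36. -49. 122. 108.  11.  12.] m 0.5 e 0.0
[ 0.656 -0.162  0.167 37.     1.9  ] [ 59.  29. -48. 122.  74.   8.  42.] m 0.0 e 0.0098
[ 0.573 -0.164  0.165 37.     1.9  ] [ 71.  24. -54. 131.  76.   8.  42.] m 0.0 e 0.0393
[ 0.535 -0.15   0.2   27.     0.   ] [ 86.  28. -81. 128.  49.  27.  63.] m 6.9 e 0.0001
[ 0.535  0.     0.24  25.     0.   ] [ 76.  17. -89. 127.  40.  33.  51.] m 1.4 e 0.0
[ 0.54  0.2   0.26 25.    0.  ] [ 33.  15. -71. 120.  45.  41.  25.] m 2.5 e 0.0
[ 0.55   0.281  0.15  37.     3.   ] [  0.  26. -48. 127.  93.  39. -27.] m 12.3 e 0.0
[ 0.55   0.281  0.095 37.     3.   ] [ -3.  34. -45. 129. 104.  42. -37.] m 11.1 e 0.0
[ 0.48   0.279  0.185 37.     3.   ] [  1.  16. -53. 133.  82.  37. -24.] m 7.1 e 0.0
```

```bash
for W in '[(.535,-.03,.2,27,-20),(.53,.03,.24,25,-25),(.53,.2,.25,25,-15),(.542,.437,.2,37,2),(.542,.437,.0955,37,2)]' '[(.535,-.035,.2,33,-10),(.52,.06,.22,30,-25),(.53,.2,.23,30,-15),(.542,.437,.2,37,2),(.542,.437,.0955,37,2)]' '[(.54,-.03,.21,20,-15),(.53,.06,.24,15,-25),(.53,.2,.25,20,-15),(.542,.437,.2,37,2),(.542,.437,.0955,37,2)]'; do python3 mis.py "$W"; echo; done
```

```text
[  0.535  -0.03    0.2    27.    -20.   ] [ 60.  18. -75. 130.  60.  35.  12.] m 9.3 e 0.0
[  0.53   0.03   0.24  25.   -25.  ] [ 55.  15. -79. 125.  50.  44.   9.] m 10.5 e 0.0
[  0.53   0.2    0.25  25.   -15.  ] [ 27.  21. -74. 119.  54.  53.  -1.] m 11.2 e 0.0
[ 0.542  0.437  0.2   37.     2.   ] [-11.  36. -59. 112.  82.  59. -22.] m 18.4 e 0.0
[ 0.542  0.437  0.096 37.     2.   ] [-16.  45. -52. 115.  95.  59. -34.] m 24.9 e 0.0

[  0.535  -0.035   0.2    33.    -10.   ] [ 69.  15. -77. 135.  71.  22.  14.] m 4.6 e 0.0003
[  0.52   0.06   0.22  30.   -25.  ] [ 45.  14. -75. 129.  60.  43.  -6.] m 5.4 e 0.0001
[  0.53   0.2    0.23  30.   -15.  ] [ 24.  22. -72. 123.  64.  52. -12.] m 11.6 e 0.0
[ 0.542  0.437  0.2   37.     2.   ] [-10.  37. -61. 112.  84.  61. -22.] m 17.8 e 0.0
[ 0.542  0.437  0.096 37.     2.   ] [-15.  46. -54. 115.  96.  60. -34.] m 24.9 e 0.0

[  0.54  -0.03   0.21  20.   -15.  ] [ 63.  22. -77. 124.  48.  41.  30.] m 10.9 e 0.0001
[  0.53   0.06   0.24  15.   -25.  ] [ 47.  21. -74. 117.  40.  53.  17.] m 13.0 e 0.0
[  0.53   0.2    0.25  20.   -15.  ] [ 27.  22. -71. 115.  47.  54.   7.] m 15.7 e 0.0
[ 0.542  0.437  0.2   37.     2.   ] [-13.  34. -56. 112.  81.  57. -22.] m 20.5 e 0.0
[ 0.542  0.437  0.096 37.     2.   ] [-18.  43. -49. 115.  94.  56. -34.] m 25.0 e 0.0
```

```bash
python3 mis.py '[(.56,-.03,.215,29,-15),(.545,.05,.25,25,-25),(.53,.2,.25,25,-15),(.542,.437,.2,37,2),(.542,.437,.0955,37,2)]'; python3 go.py .56 -.03 .215 29 -15
```

```text
[  0.56   -0.03    0.215  29.    -15.   ] [ 62.  18. -75. 128.  60.  32.  18.] m 10.1 e 0.0001
[  0.545   0.05    0.25   25.    -25.   ] [ 49.  16. -76. 122.  50.  47.   8.] m 13.2 e 0.0
[  0.53   0.2    0.25  25.   -15.  ] [ 27.  21. -73. 119.  54.  53.  -0.] m 14.2 e 0.0
[ 0.542  0.437  0.2   37.     2.   ] [-11.  36. -58. 112.  82.  59. -22.] m 18.9 e 0.0
[ 0.542  0.437  0.096 37.     2.   ] [-16.  45. -52. 115.  95.  58. -34.] m 24.9 e 0.0
t 18.9 tcp [ 0.5837 -0.0438  0.1486] grasp [ 0.5726 -0.0442  0.1636] zax [ 0.596  0.019 -0.803] xax [-0.031  1.     0.   ]
q [ 57.2  30.7 -64.4 129.4  99.6  23.    5.3] F [ 0.2 -0.5 -2.3] w 0.241
SHIFT [ 0.0119  0.0181 -0.0489] TURN [ 0.1318 -0.1591  0.2463] min rows 2.6 zt [ 0.468 -0.125 -0.875]
```

```bash
python3 -m crank '[255,0.002,0.003,-0.009,0.025,-0.03,0.05, 255,0.005,0.007,-0.02,0.05,-0.06,0.1, 255,0.007,0.011,-0.03,0.08,-0.1,0.15, 255,0.01,0.015,-0.04,0.11,-0.13,0.2, 255,0.012,0.018,-0.049,0.132,-0.159,0.246]' ;python3 go.py .545 .05 .25 25 -25
```

```text
t: 19.32
tcp_pos: [0.569, -0.0314, 0.1996]
ee_rot: [151.1, -0.0, 74.9]
force: [0.9, -0.8, -2.4]
width: 0.242
t 19.32 tcp [ 0.569  -0.0314  0.1996] grasp [ 0.5602 -0.0291  0.216 ] zax [ 0.467 -0.125 -0.875] xax [0.26  0.965 0.001]
q [ 53.9  24.1 -69.7 123.1  65.5  37.4  15.4] F [ 0.9 -0.8 -2.4] w 0.242
SHIFT [ 0.071  -0.0158 -0.0469] TURN [ 0.0683 -0.0789  0.1538] min rows 2.1 zt [ 0.383 -0.179 -0.906]
```

```bash
python3 -m crank '[255,0.018,-0.004,-0.012,0.017,-0.02,0.038, 255,0.036,-0.008,-0.024,0.034,-0.04,0.077, 255,0.054,-0.012,-0.036,0.05,-0.06,0.115, 255,0.071,-0.016,-0.047,0.068,-0.079,0.154]' ;python3 go.py .53 .2 .25 25 -15
```

```text
t: 19.65
tcp_pos: [0.5519, 0.0481, 0.2335]
ee_rot: [155.0, -0.0, 64.9]
force: [0.7, 0.5, -2.3]
width: 0.239
t 19.65 tcp [0.5519 0.0481 0.2335] grasp [0.5447 0.0514 0.2505] zax [ 0.382 -0.179 -0.907] xax [0.424 0.905 0.001]
q [ 42.5  22.3 -71.4 117.7  55.1  51.2   5.4] F [ 0.7  0.5 -2.3] w 0.239
SHIFT [ 0.1297 -0.0696 -0.0318] TURN [-0.0006  0.074  -0.1603] min rows 3.6 zt [ 0.408 -0.109 -0.906]
```

```bash
python3 -m crank '[255,0.026,-0.014,-0.006,0,0.015,-0.03, 255,0.052,-0.028,-0.013,0,0.03,-0.06, 255,0.078,-0.042,-0.019,0,0.045,-0.1, 255,0.104,-0.056,-0.025,0,0.06,-0.13, 255,0.13,-0.07,-0.032,0,0.074,-0.16]' ;python3 go.py .54 .437 .18 36.9 1.8
```

```text
t: 20.07
tcp_pos: [0.5373, 0.1999, 0.2327]
ee_rot: [155.1, -0.0, 75.0]
force: [-0.2, 0.5, -1.9]
width: 0.242
t 20.07 tcp [0.5373 0.1999 0.2327] grasp [0.5297 0.2019 0.2496] zax [ 0.407 -0.108 -0.907] xax [0.258 0.966 0.   ]
q [ 23.2  26.4 -70.4 114.4  58.3  56.8  -1.5] F [-0.2  0.5 -1.9] w 0.242
SHIFT [ 0.233  -0.0719  0.0412] TURN [-0.2075  0.1502 -0.2515] min rows 5.9 zt [ 0.6    0.019 -0.8  ]
```

```bash
python3 -m crank '[255,0.033,-0.01,0.006,-0.03,0.021,-0.036, 255,0.066,-0.02,0.012,-0.06,0.043,-0.072, 255,0.1,-0.03,0.018,-0.09,0.064,-0.108, 255,0.133,-0.041,0.024,-0.12,0.086,-0.144, 255,0.166,-0.051,0.03,-0.15,0.107,-0.18, 255,0.2,-0.062,0.036,-0.18,0.129,-0.216, 255,0.233,-0.072,0.041,-0.2075,0.15,-0.2515, 255,0.233,-0.072,0.041,-0.2075,0.15,-0.2515]' ;python3 go.py .54 .437 .18 36.7 1.8
python3 - <<'E'
from h import *
c=cam('side');crop(c,'s9.png',180,140,340,280,5)
c=cam('top');crop(c,'t9.png',190,190,310,290,6)
E
```

```text
t: 20.73
tcp_pos: [0.5473, 0.4444, 0.1619]
ee_rot: [143.4, -0.2, 92.4]
force: [-0.6, -0.0, -1.9]
width: 0.237
t 20.73 tcp [0.5473 0.4444 0.1619] grasp [0.5362 0.4439 0.1769] zax [ 0.596  0.027 -0.802] xax [-0.041  0.999  0.003]
q [-12.9  41.3 -56.8 107.3  85.1  60.9 -20.3] F [-0.6 -0.  -1.9] w 0.237
SHIFT [-0.0072  0.0047 -0.0004] TURN [-0.0011 -0.0082  0.0064] min rows 0.2 zt [ 0.597  0.019 -0.802]
```

View pics/s9.png

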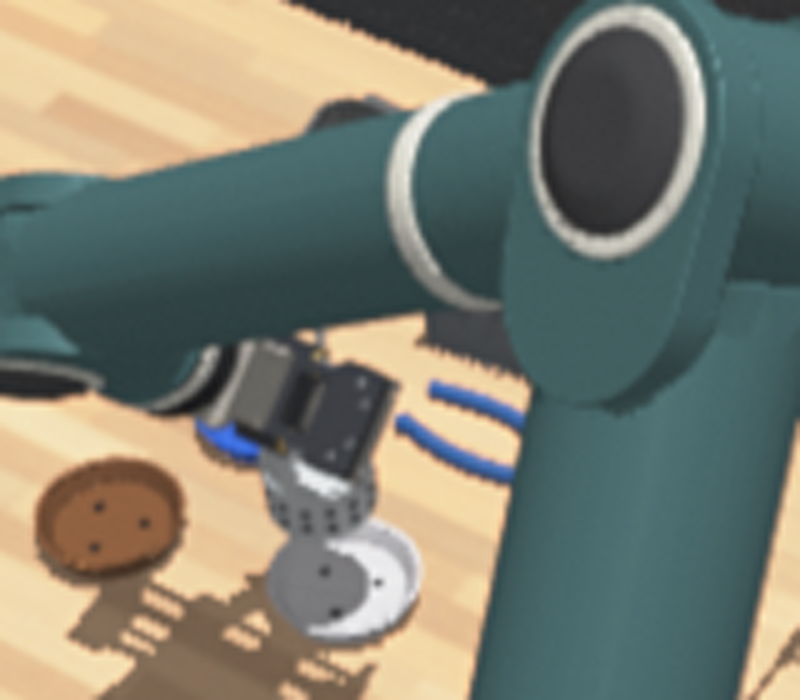

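View pics/t9.png

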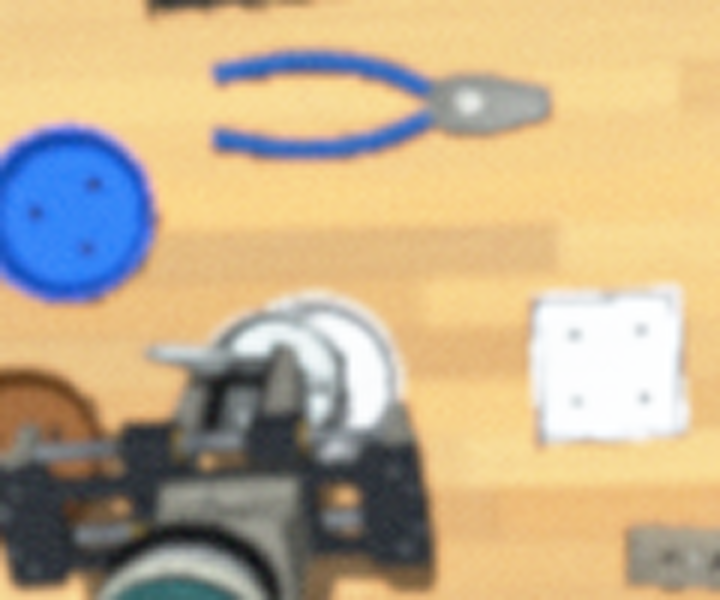

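Run:
```python
from h import *
t=cam('top');s=cam('side')
print('loop',atz(t,190+207/6,190+356/6,.312), 'ends',atz(t,190+150/6,190+352/6,.312),atz(t,190+268/6,190+360/6,.312))
print('rim right, top',atz(t,190+343/6,190+390/6,.127),atz(t,190+272/6,190+313/6,.127))
for dx in(0,.004,.008):
    c=np.array([.5362+dx,.4435,.127]);a=np.linspace(0,2*np.pi,60)
    px=np.array([proj(t,c+[.033*np.cos(k),.033*np.sin(k),0]) for k in a]);px=(px-190)*6
    ps=np.array([proj(s,c+[.033*np.cos(k),.033*np.sin(k),-.04]) for k in a]);ps=(ps-[180,140])*5
    print(dx,'top right',px[:,0].max().round(),'top',px[:,1].min().round(),'side bottom rim: xmin/max,ymax',ps[:,0].min().round(),ps[:,0].max().round(),ps[:,1].max().round())
```

```text
loop [0.53935528 0.42968807 0.312     ] ends [0.54163081 0.45391267 0.312     ] [0.53704183 0.40379355 0.312     ]
rim right, top [0.53361871 0.40338851 0.127     ] [0.57215148 0.43790343 0.127     ]
0 top right 328.0 top 319.0 side bottom rim: xmin/max,ymax 263.0 374.0 549.0
0.004 top right 328.0 top 311.0 side bottom rim: xmin/max,ymax 267.0 378.0 545.0
0.008 top right 328.0 top 303.0 side bottom rim: xmin/max,ymax 271.0 382.0 540.0
```

```bash
python3 go.py .538 .437 .115 36.7 1.8;  python3 - <<'E'
from h import *
t=cam('top');g=sensors.sense()
c=t['color'];crop(t,'t10.png',205,225,265,275,12)
for dx in(0,.004):
  for dy in(0,-.004):
    R0=R.from_euler('xyz',g['ee_rot'],degrees=True).as_matrix();G=g['tcp_pos']-.0187*R0[:,2]
    C=G+[dx,dy,-.05];a=np.linspace(0,2*np.pi,90)
    px=(np.array([proj(t,C+[.033*np.cos(k),.033*np.sin(k),0]) for k in a])-[205,225])*12
    print(G.round(4),dx,dy,px[:,0].max().round(),px[:,1].min().round(),'loop',((proj(t,G+[dx,dy,.135])-[205,225])*12).round())
E
```

```text
t 20.93 tcp [0.5514 0.4368 0.1647] grasp [0.5402 0.4364 0.1796] zax [ 0.6    0.017 -0.8  ] xax [-0.03   1.    -0.001]
q [-12.3  40.9 -56.8 107.5  84.9  61.1 -20.2] F [ 0.3 -1.  -1.9] w 0.239
SHIFT [ 0.0007 -0.0405  0.0504] TURN [ 0.0028  0.0015 -0.0006] min rows 1.6 zt [ 0.597  0.019 -0.802]
[0.5405 0.436  0.1801] 0 0 505.0 199.0 loop [201. 286.]
[0.5405 0.436  0.1801] 0 -0.004 522.0 199.0 loop [220. 286.]
[0.5405 0.436  0.1801] 0.004 0 505.0 183.0 loop [201. 267.]
[0.5405 0.436  0.1801] 0.004 -0.004 522.0 182.0 loop [220. 267.]
```

View pics/t10.png

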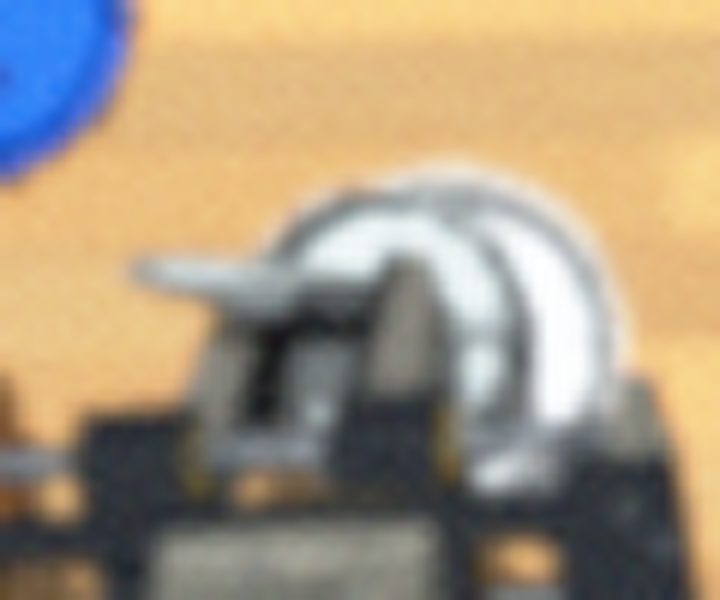

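```bash
python3 go.py .5395 .4405 .122 36.7 1.8
```

```text
t 20.98 tcp [0.5518 0.4363 0.1651] grasp [0.5405 0.436  0.1801] zax [ 0.6    0.017 -0.8  ] xax [-0.029  1.    -0.001]
q [-12.2  40.8 -56.8 107.5  84.9  61.1 -20.2] F [ 0.4 -0.6 -1.5] w 0.237
SHIFT [ 0.0047 -0.0357  0.0459] TURN [ 0.0035  0.0019 -0.0012] min rows 1.4 zt [ 0.597  0.019 -0.802]
```

```bash
python3 -m crank '[255,0.001,-0.008,0.01,0,0,0, 255,0.002,-0.016,0.021,0,0,0, 255,0.003,-0.025,0.032,0,0,0, 255,0.0047,-0.0357,0.046,0.003,0.002,-0.001, 255,0.0047,-0.0357,0.046,0.003,0.002,-0.001, 255,0.0047,-0.0357,0.046,0.003,0.002,-0.001]' ;python3 go.py .5395 .4405 .0955 36.7 1.8
python3 - <<'E'
from h import *
c=cam('side');crop(c,'s11.png',215,210,285,280,9)
t=cam('top');crop(t,'t11.png',205,225,265,275,12)
E
```

```text
t: 21.48
tcp_pos: [0.551, 0.4395, 0.1059]
ee_rot: [143.3, 0.1, 91.7]
force: [-0.0, -0.2, -2.0]
width: 0.241
t 21.48 tcp [0.551  0.4395 0.1059] grasp [0.5399 0.4392 0.1209] zax [ 0.597  0.017 -0.802] xax [-0.03   1.    -0.001]
q [-15.   45.7 -53.3 108.6  91.   60.2 -26.2] F [-0.  -0.2 -2. ] w 0.241
SHIFT [ 0.0014 -0.0154  0.0201] TURN [-0.0006  0.0019 -0.0005] min rows 0.6 zt [ 0.597  0.019 -0.802]
```

View pics/s11.png

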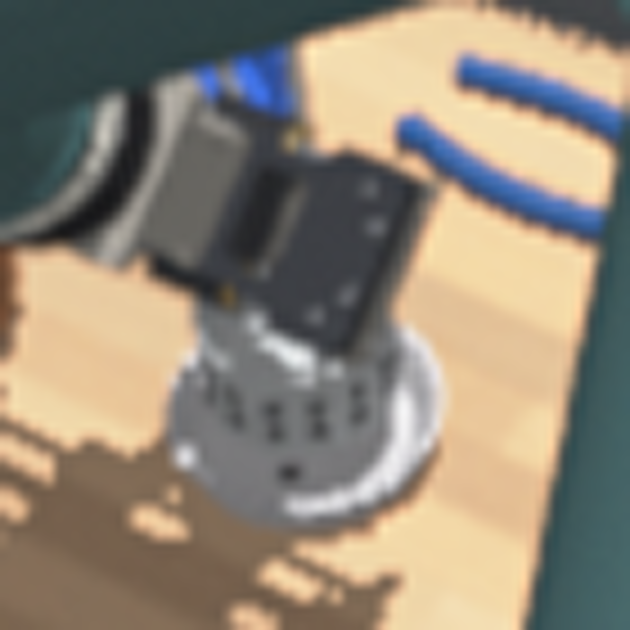

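View pics/t11.png

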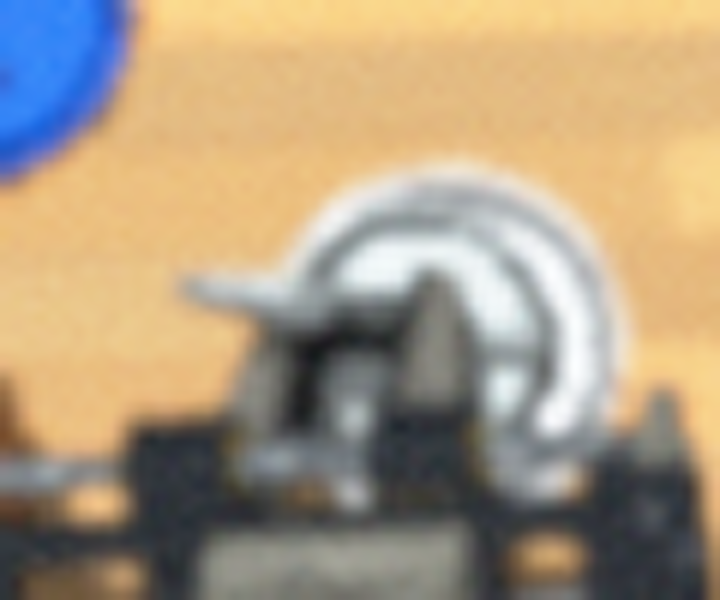

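Run:
```python
from h import *
t=cam('top');s=cam('side')
a=np.linspace(0,2*np.pi,180);ci=np.c_[np.cos(a),np.sin(a),0*a]
def E(c,C,r,o,k): 
    p=(np.array([proj(c,np.array(C)+r*x) for x in ci])-o)*k;return p[:,0].min().round(),p[:,0].max().round(),p[:,1].min().round(),p[:,1].max().round()
for C in((.5435,.438),(.5415,.436)):
  print('tray outer top view',E(t,(*C,.020),.048,[205,225],12),'side',E(s,(*C,.020),.048,[215,210],9))
for C in((.5425,.4355),(.5435,.438),(.5415,.436),(.539,.4355)):
  print(C,'rim top view',E(t,(*C,.0715),.033,[205,225],12),'side bottom',E(s,(*C,.0315),.033,[215,210],9),'side rim',E(s,(*C,.0715),.033,[215,210],9))
```

```text
tray outer top view (np.float64(262.0), np.float64(625.0), np.float64(164.0), np.float64(529.0)) side (np.float64(161.0), np.float64(445.0), np.float64(301.0), np.float64(517.0))
tray outer top view (np.float64(269.0), np.float64(633.0), np.float64(172.0), np.float64(536.0)) side (np.float64(162.0), np.float64(446.0), np.float64(307.0), np.float64(523.0))
(0.5425, 0.4355) rim top view (np.float64(287.0), np.float64(546.0), np.float64(209.0), np.float64(469.0)) side bottom (np.float64(206.0), np.float64(402.0), np.float64(316.0), np.float64(465.0)) side rim (np.float64(194.0), np.float64(393.0), np.float64(238.0), np.float64(387.0))
(0.5435, 0.438) rim top view (np.float64(277.0), np.float64(536.0), np.float64(206.0), np.float64(465.0)) side bottom (np.float64(202.0), np.float64(398.0), np.float64(312.0), np.float64(460.0)) side rim (np.float64(189.0), np.float64(389.0), np.float64(233.0), np.float64(382.0))
(0.5415, 0.436) rim top view (np.float64(285.0), np.float64(544.0), np.float64(213.0), np.float64(473.0)) side bottom (np.float64(203.0), np.float64(399.0), np.float64(318.0), np.float64(466.0)) side rim (np.float64(191.0), np.float64(390.0), np.float64(239.0), np.float64(388.0))
(0.539, 0.4355) rim top view (np.float64(287.0), np.float64(546.0), np.float64(223.0), np.float64(483.0)) side bottom (np.float64(200.0), np.float64(396.0), np.float64(323.0), np.float64(472.0)) side rim (np.float64(187.0), np.float64(387.0), np.float64(244.0), np.float64(394.0))
```

```bash
python3 go.py .5413 .4422 .1 36.7 1.8
```

```text
t 21.68 tcp [0.5513 0.441  0.1082] grasp [0.5401 0.4407 0.1232] zax [ 0.599  0.02  -0.801] xax [-0.031  1.     0.001]
q [-15.   45.6 -53.4 108.5  91.   60.2 -26.2] F [-0.2 -1.  -2.2] w 0.238
SHIFT [ 0.0014 -0.013   0.0193] TURN [ 0.002  -0.0007 -0.0013] min rows 0.6 zt [ 0.597  0.019 -0.802]
```

```bash
python3 -m crank '[255,0.002,-0.003,0.005,0,0,0, 255,0.0024,-0.006,0.01,0,0,0, 255,0.0024,-0.01,0.015,0,0,0, 255,0.0024,-0.013,0.0193,0,0,0, 255,0.0024,-0.013,0.0193,0,0,0]' ;python3 go.py .5413 .443 .095 36.7 1.8
python3 - <<'E'
from h import *
c=cam('side');crop(c,'s12.png',215,210,285,280,9)
t=cam('top');crop(t,'t12.png',205,225,265,275,12)
E
```

```text
t: 22.1
tcp_pos: [0.5519, 0.4429, 0.0831]
ee_rot: [143.3, 0.0, 91.8]
force: [0.2, -1.0, -2.3]
width: 0.233
t 22.1 tcp [0.5519 0.4429 0.0831] grasp [0.5407 0.4425 0.0981] zax [ 0.597  0.018 -0.802] xax [-0.031  1.    -0.   ]
q [-16.2  47.8 -51.9 108.6  93.4  60.  -28.5] F [ 0.2 -1.  -2.3] w 0.233
SHIFT [ 0.0005 -0.0013  0.0028] TURN [ 0.0001  0.0006 -0.0003] min rows 0.1 zt [ 0.597  0.019 -0.802]
```

View pics/s12.png

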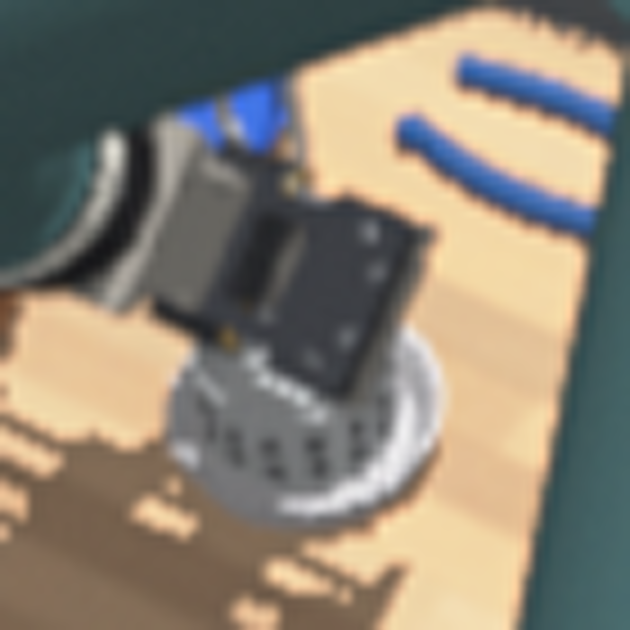

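View pics/t12.png

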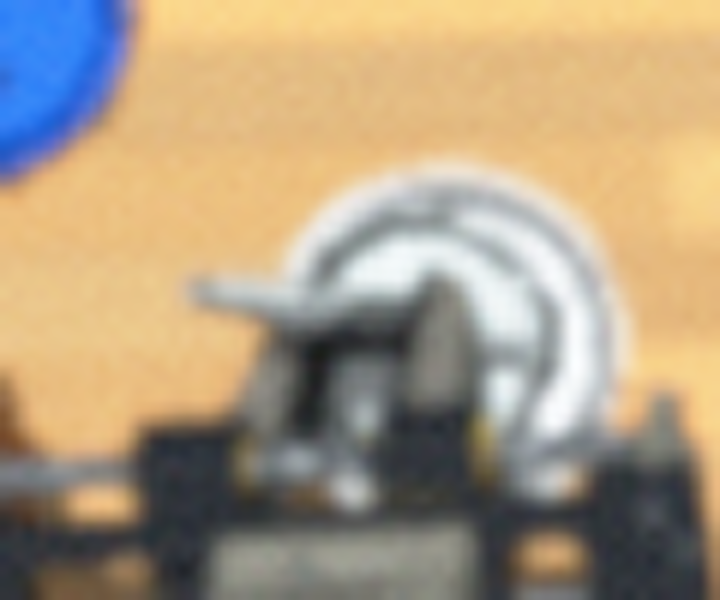

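```bash
python3 -m crank '[255,0,-0.001,0.0013,0,0,0, 255,0,-0.002,0.0026,0,0,0, 255,0,-0.002,0.0026,0,0,0]' ;python3 go.py .5413 .443 .095 36.7 1.8
```

```text
t: 22.45
tcp_pos: [0.552, 0.4434, 0.0808]
ee_rot: [143.2, -0.0, 91.8]
force: [0.5, -1.1, -1.8]
width: 0.238
t 22.45 tcp [0.552  0.4434 0.0808] grasp [0.5408 0.443  0.0958] zax [ 0.598  0.019 -0.801] xax [-0.031  1.     0.001]
q [-16.3  48.  -51.7 108.6  93.8  60.  -28.8] F [ 0.5 -1.1 -1.8] w 0.238
SHIFT [-0.     -0.0001  0.0009] TURN [ 0.001  -0.0003 -0.0007] min rows 0.0 zt [ 0.597  0.019 -0.802]
```

```bash
python3 -m crank '[255,0,-0.0012,0.0016,0,0,0, 255,0,-0.0012,0.0016,0,0,0]' ;python3 go.py .5413 .443 .094 36.7 1.8;python3 -m crank '[255,0,-0.0012,0.0016,0,0,0, 255,0,-0.0012,0.0016,0,0,0]' ;python3 go.py .5413 .443 .095 36.7 1.8
```

```text
t: 22.62
tcp_pos: [0.5526, 0.4439, 0.0801]
ee_rot: [143.1, -0.1, 91.8]
force: [0.6, -0.2, 1.2]
width: 0.237
t 22.62 tcp [0.5526 0.4439 0.0801] grasp [0.5414 0.4435 0.0951] zax [ 0.6   0.02 -0.8 ] xax [-0.031  1.     0.001]
q [-16.4  48.1 -51.7 108.6  94.1  60.1 -29. ] F [ 0.6 -0.2  1.2] w 0.237
SHIFT [-0.0005 -0.0008  0.0008] TURN [ 0.0036 -0.0008 -0.0009] min rows 0.0 zt [ 0.597  0.019 -0.802]
t: 22.78
tcp_pos: [0.5529, 0.4441, 0.0801]
ee_rot: [142.9, -0.0, 91.8]
force: [-4.2, -4.3, 9.3]
width: 0.239
t 22.78 tcp [0.5529 0.4441 0.0801] grasp [0.5417 0.4437 0.095 ] zax [ 0.603  0.019 -0.798] xax [-0.031  1.     0.001]
q [-16.5  48.2 -51.6 108.6  94.3  60.2 -29.2] F [-4.2 -4.3  9.3] w 0.239
SHIFT [-0.0007 -0.0004 -0.0002] TURN [ 0.0069 -0.0002 -0.001 ] min rows 0.1 zt [ 0.597  0.019 -0.802]
```

```bash
python3 -m crank '[255,0,0.0006,-0.0008,0,0,0, 185,0,0.0006,-0.0008,0,0,0, 170,0,0.0006,-0.0008,0,0,0, 100,0,0.0006,-0.0008,0,0,0, 0,0,0.0006,-0.0008,0,0,0, 0,0,0.0006,-0.0008,0,0,0, 0,0,0.0006,-0.0008,0,0,0, 0,0,0.0006,-0.0008,0,0,0]';python3 -m crank '[0,0,0,0,0,0,0, 0,0,0,0,0,0,0, 0,0,0,0,0,0,0]'
python3 - <<'E'
from h import *
c=cam('side');crop(c,'s13.png',200,170,300,280,6)
t=cam('top');crop(t,'t13.png',190,200,290,290,7)
E
```

```text
t: 23.45
tcp_pos: [0.5529, 0.4441, 0.0811]
ee_rot: [142.9, -0.0, 91.8]
force: [-0.1, -0.3, -0.7]
width: 0.677
t: 23.7
tcp_pos: [0.553, 0.4441, 0.0811]
ee_rot: [142.9, -0.0, 91.8]
force: [-1.6, 0.1, -0.2]
width: 0.892
```

View pics/s13.png

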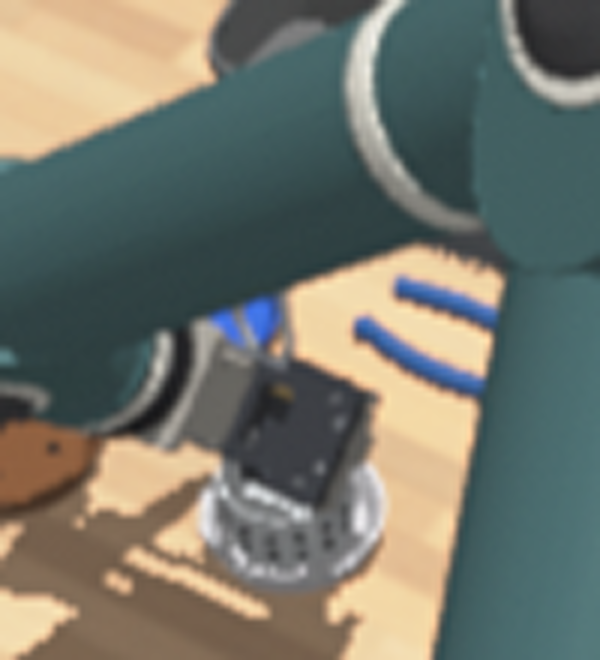

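View pics/t13.png

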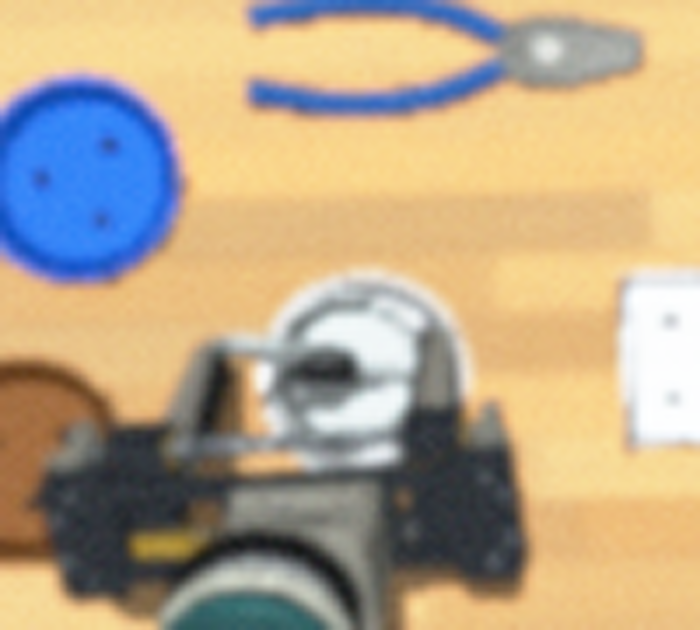

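```bash
python3 -m crank '[0,0,0,-0.012,0,0,0, 0,0,0,-0.03,0,0,0, 0,0,0,-0.05,0,0,0, 0,0,0,-0.075,0,0,0, 0,0,0,-0.1,0,0,0, 0,0,0,-0.12,0,0,0]';python3 go.py .5 .25 .27 15 -10
python3 mis.py '[(.5,.25,.27,15,-10),(.51,0,.28,0,-20),(.575,-.164,.135,37,1.9),(.656,-.162,.119,37,1.9),(.656,-.162,.167,37,1.9),(.573,-.164,.165,37,1.9)]'
python3 mis.py '[(.5,.25,.27,25,-10),(.51,0,.28,15,0),(.51,-.16,.27,15,0),(.575,-.164,.135,37,1.9),(.656,-.162,.119,37,1.9),(.656,-.162,.167,37,1.9),(.573,-.164,.165,37,1.9)]'
python3 mis.py '[(.51,.25,.25,25,-15),(.51,0,.27,25,-20),(.52,-.16,.25,25,0),(.575,-.164,.135,37,1.9),(.656,-.162,.119,37,1.9),(.656,-.162,.167,37,1.9),(.573,-.164,.165,37,1.9)]'
python3 - <<'E'
from h import *
c=cam('side');crop(c,'s14.png',200,170,300,280,6)
t=cam('top');crop(t,'t14.png',190,200,290,290,7)
E
```

```text
t: 24.3
tcp_pos: [0.4787, 0.4425, 0.1788]
ee_rot: [142.9, -0.1, 91.9]
force: [-0.5, 0.4, 0.1]
width: 0.997
t 24.3 tcp [0.4787 0.4425 0.1788] grasp [0.4674 0.4421 0.1937] zax [ 0.603  0.021 -0.797] xax [-0.033  0.999  0.002]
q [-15.2  37.3 -59.8 112.4  82.3  64.1 -25.9] F [-0.5  0.4  0.1] w 0.997
SHIFT [-0.1939  0.06   -0.0466] TURN [ 0.3849 -0.093   0.1865] min rows 5.0 zt [ 0.255 -0.045 -0.966]
[  0.5    0.25   0.27  15.   -10.  ] [ 26.  28. -81. 112.  46.  63.   7.] m 9.1 e 0.0
[  0.51   0.     0.28   0.   -20.  ] [ 59.  36. -88. 107.  38.  75.  30.] m 1.3 e 0.0
[ 0.575 -0.164  0.135 37.     1.9  ] [ 81.  45. -75. 131. 102.  26.  25.] m 0.0 e 0.0002
[ 0.656 -0.162  0.119 37.     1.9  ] [ 70.  51. -70. 123. 102.  30.  25.] m 11.1 e 0.0
[ 0.656 -0.162  0.167 37.     1.9  ] [ 73.  46. -74. 122.  90.  28.  34.] m 16.2 e 0.0
[ 0.573 -0.164  0.165 37.     1.9  ] [ 84.  41. -78. 131.  92.  24.  32.] m 8.9 e 0.0
[  0.5    0.25   0.27  25.   -10.  ] [ 26.  21. -79. 118.  53.  56.  -0.] m 10.6 e 0.0
[ 0.51  0.    0.28 15.    0.  ] [ 77.  22. -90. 119.  33.  52.  56.] m 0.0 e 0.0493
[ 0.51 -0
[... 339 characters left out ...]
[ 0.573 -0.164  0.165 37.     1.9  ] [ 71.  24. -54. 131.  74.   8.  43.] m 0.0 e 0.0416
[  0.51   0.25   0.25  25.   -15.  ] [ 19.  23. -73. 117.  56.  58.  -8.] m 16.5 e 0.0
[  0.51   0.     0.27  25.   -20.  ] [ 92.  10. -90. 128.  37.  40.  30.] m 0.0 e 0.1641
[ 0.52 -0.16  0.25 25.    0.  ] [ 96.  28. -90. 125.  41.  37.  71.] m 0.0 e 0.0266
[ 0.575 -0.164  0.135 37.     1.9  ] [ 57.  22. -36. 132.  80.   8.  37.] m 0.0 e 0.091
[ 0.656 -0.162  0.119 37.     1.9  ] [ 57.  35. -47. 122. 109.   9.   9.] m 0.0 e 0.0
[ 0.656 -0.162  0.167 37.     1.9  ] [ 57.  28. -46. 122.  72.   8.  43.] m 0.0 e 0.0216
[ 0.573 -0.164  0.165 37.     1.9  ] [ 70.  24. -54. 131.  73.   8.  44.] m 0.0 e 0.0427
```

View pics/t14.png

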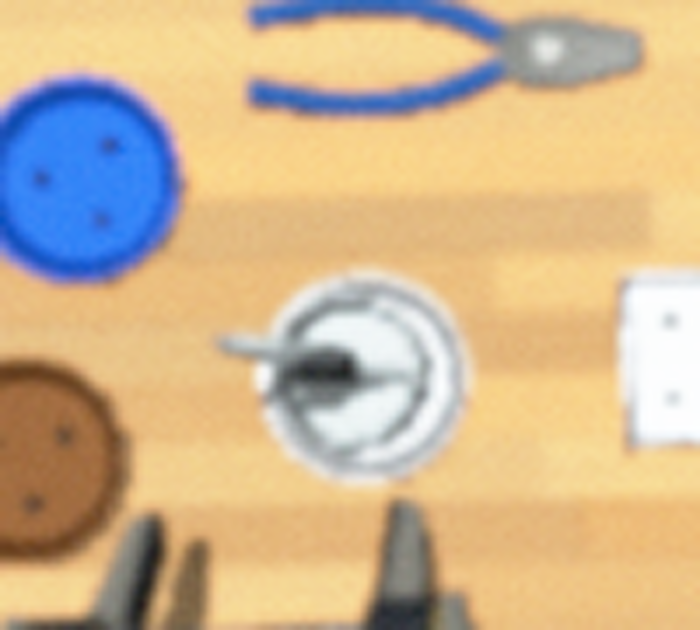

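```bash
for W in '[(.5,.25,.27,15,-25),(.51,0,.28,0,-35)' '[(.51,.25,.27,10,-10),(.52,0,.28,0,-15)' '[(.51,.25,.27,10,-20),(.52,0,.28,0,-25)' '[(.51,.25,.25,15,-20),(.52,0,.27,0,-25),(.53,-.12,.25,10,-10)'; do python3 mis.py "$W,(.575,-.164,.135,37,1.9),(.656,-.162,.119,37,1.9),(.656,-.162,.167,37,1.9),(.573,-.164,.165,37,1.9),(.56,-.1,.2,30,-15),(.56,-.03,.215,29,-15),(.545,.05,.25,25,-25),(.53,.2,.25,25,-15),(.55,.281,.17,37,3),(.55,.281,.096,37,3)]"; echo; done
```

```text
[  0.5    0.25   0.27  15.   -25.  ] [ 20.  27. -75. 109.  45.  67.  -7.] m 14.9 e 0.0
[  0.51   0.     0.28   0.   -35.  ] [ 58.  33. -84. 107.  34.  73.  19.] m 5.4 e 0.0
[ 0.575 -0.164  0.135 37.     1.9  ] [ 80.  43. -73. 131. 102.  23.  23.] m 2.4 e 0.0002
[ 0.656 -0.162  0.119 37.     1.9  ] [ 69.  49. -68. 123. 102.  27.  24.] m 11.2 e 0.0
[ 0.656 -0.162  0.167 37.     1.9  ] [ 72.  43. -71. 122.  89.  25.  34.] m 16.9 e 0.0
[ 0.573 -0.164  0.165 37.     1.9  ] [ 83.  38. -75. 131.  91.  20.  32.] m 8.9 e 0.0
[  0.56  -0.1    0.2   30.   -15.  ] [ 73.  27. -81. 129.  72.  35.  17.] m 8.6 e 0.0
[  0.56   -0.03    0.215  29.    -15.   ] [ 65.  25. -83. 128.  67.  39.  13.] m 7.3 e 0.0
[  0.545   0.05    0.25   25.    -25.   ] [ 52.  21. -82. 122.  55.  51.   4.] m 6.6 e 0.0
[  0.53   0.2    0.25  25.   -15.  ] [ 29.  24. -78. 118.  57.  56.  -3.] m 8.1 e 0.0
[ 0.55   0.281  0.17  37.     3.   ] [ 11.  31. -64. 127.  91.  47. -22.] m 12.9 e 0.0
[ 0.55   0.281  0.096 37.     3.   ] [  5.  40. -57. 129. 105.  51. -34.] m 11.0 e 0.0

[  0.51   0.25   0.27  10.   -10.  ] [ 25.  32. -
[... 2491 characters left out ...]
[ 0.656 -0.162  0.167 37.     1.9  ] [ 73.  46. -74. 122.  90.  29.  34.] m 15.6 e 0.0
[ 0.573 -0.164  0.165 37.     1.9  ] [ 84.  42. -79. 131.  92.  25.  32.] m 8.9 e 0.0
[  0.56  -0.1    0.2   30.   -15.  ] [ 74.  31. -84. 129.  75.  39.  15.] m 6.0 e 0.0
[  0.56   -0.03    0.215  29.    -15.   ] [ 66.  28. -85. 128.  70.  42.  11.] m 4.5 e 0.0
[  0.545   0.05    0.25   25.    -25.   ] [ 52.  24. -85. 122.  57.  54.   2.] m 4.0 e 0.0
[  0.53   0.2    0.25  25.   -15.  ] [ 30.  26. -80. 118.  59.  58.  -4.] m 5.7 e 0.0
[ 0.55   0.281  0.17  37.     3.   ] [ 12.  32. -66. 127.  92.  49. -22.] m 12.9 e 0.0
[ 0.55   0.281  0.096 37.     3.   ] [  6.  41. -59. 129. 105.  53. -33.] m 11.0 e 0.0
```

```bash
python3 go.py .5 .25 .27 15 -25
```

```text
t 24.4 tcp [0.4786 0.4442 0.1805] grasp [0.4673 0.4438 0.1954] zax [ 0.605  0.025 -0.795] xax [-0.035  0.999  0.004]
q [-15.3  37.2 -59.9 112.3  82.4  64.  -26. ] F [0.8 0.7 0.5] w 0.998
SHIFT [-0.1967  0.0588 -0.0461] TURN [ 0.3809 -0.213   0.424 ] min rows 5.0 zt [ 0.235 -0.109 -0.966]
```

```bash
python3 -m crank '[0,-0.015,0.005,-0.015,0.055,-0.03,0.06, 0,-0.045,0.013,-0.025,0.11,-0.06,0.12, 0,-0.075,0.022,-0.032,0.165,-0.09,0.18, 0,-0.107,0.032,-0.04,0.22,-0.12,0.24, 0,-0.138,0.042,-0.046,0.275,-0.152,0.303, 0,-0.168,0.051,-0.046,0.33,-0.183,0.364, 0,-0.197,0.059,-0.046,0.381,-0.213,0.424]';python3 go.py .51 0 .28 0 -35
```

```text
t: 24.98
tcp_pos: [0.5054, 0.2457, 0.2525]
ee_rot: [165.1, 0.0, 64.8]
force: [0.2, 0.1, -0.2]
width: 1.003
t 24.98 tcp [0.5054 0.2457 0.2525] grasp [0.501  0.2478 0.2706] zax [ 0.232 -0.11  -0.966] xax [ 0.426  0.905 -0.   ]
q [ 18.1  29.9 -71.9 106.2  47.1  67.8  -5.9] F [ 0.2  0.1 -0.2] w 1.003
SHIFT [-0.2203  0.1075  0.0196] TURN [ 0.2594 -0.0219  0.1694] min rows 5.9 zt [ 0.  0. -1.]
```

```bash
python3 -m crank '[0,-0.031,0.015,0.003,0.037,-0.003,0.024, 0,-0.063,0.031,0.006,0.074,-0.006,0.048, 0,-0.094,0.046,0.008,0.111,-0.009,0.073, 0,-0.126,0.061,0.011,0.148,-0.013,0.097, 0,-0.157,0.077,0.014,0.185,-0.016,0.121, 0,-0.189,0.092,0.017,0.222,-0.019,0.145, 0,-0.22,0.1075,0.02,0.259,-0.022,0.169]';python3 go.py .575 -.164 .135 37 1.9;python3 mis.py '[(.575,-.164,.135,37,1.9),(.656,-.162,.119,37,1.9)]'; python3 mis.py '[(.53,-.12,.24,15,-20),(.575,-.164,.135,37,1.9),(.656,-.162,.119,37,1.9)]'
```

```text
t: 25.57
tcp_pos: [0.5098, -0.0026, 0.2604]
ee_rot: [-179.9, 0.1, 54.9]
force: [0.9, 0.4, -0.4]
width: 1.0
t 25.57 tcp [ 0.5098 -0.0026  0.2604] grasp [ 0.5098 -0.0027  0.2791] zax [-0.002  0.    -1.   ] xax [ 0.575  0.818 -0.001]
q [ 55.6  33.6 -79.9 105.1  34.9  72.   20.3] F [ 0.9  0.4 -0.4] w 1.0
SHIFT [-0.0875  0.1554  0.1402] TURN [-0.6246  0.209  -0.6233] min rows 7.3 zt [ 0.601  0.02  -0.799]
[ 0.575 -0.164  0.135 37.     1.9  ] [ 79.  40. -70. 131. 103.  20.  21.] m 6.3 e 0.0004
[ 0.656 -0.162  0.119 37.     1.9  ] [ 68.  46. -65. 123. 102.  24.  22.] m 11.2 e 0.0
[  0.53  -0.12   0.24  15.   -20.  ] [ 76.  33. -88. 118.  49.  56.  35.] m 1.8 e 0.0
[ 0.575 -0.164  0.135 37.     1.9  ] [ 80.  41. -71. 131. 103.  21.  22.] m 2.3 e 0.0003
[ 0.656 -0.162  0.119 37.     1.9  ] [ 69.  47. -67. 123. 102.  26.  23.] m 11.2 e 0.0
```

```bash
python3 -m crank '[0,-0.011,0.019,0.01,-0.078,0.026,-0.078, 0,-0.022,0.039,0.025,-0.156,0.052,-0.156, 0,-0.033,0.058,0.042,-0.234,0.078,-0.234, 0,-0.044,0.078,0.06,-0.312,0.105,-0.312, 0,-0.055,0.097,0.08,-0.39,0.131,-0.39, 0,-0.066,0.117,0.1,-0.468,0.157,-0.468, 0,-0.077,0.136,0.12,-0.546,0.183,-0.546, 0,-0.0875,0.1554,0.14,-0.625,0.209,-0.623]';python3 go.py .656 -.162 .119 37 1.9;python3 mis.py '[(.656,-.162,.119,37,1.9),(.656,-.162,.167,37,1.9)]'
```

```text
t: 26.23
tcp_pos: [0.5816, -0.159, 0.1279]
ee_rot: [145.0, -0.4, 89.4]
force: [1.3, -0.7, 0.1]
width: 1.0
t 26.23 tcp [ 0.5816 -0.159   0.1279] grasp [ 0.5709 -0.159   0.1432] zax [ 0.574  0.001 -0.819] xax [0.01  1.    0.008]
q [ 72.   39.6 -67.4 125.7  93.1  23.5  25.8] F [ 1.3 -0.7  0.1] w 1.0
SHIFT [-0.002   0.0565  0.0686] TURN [-0.0348  0.0189 -0.0392] min rows 2.1 zt [ 0.601  0.02  -0.799]
[ 0.656 -0.162  0.119 37.     1.9  ] [ 68.  46. -64. 123. 102.  23.  22.] m 14.9 e 0.0
[ 0.656 -0.162  0.167 37.     1.9  ] [ 70.  40. -67. 122.  87.  21.  34.] m 12.8 e 0.0001
```

```bash
python3 -m crank '[0,0,0.01,0.013,-0.012,0.006,-0.013, 0,-0.001,0.02,0.026,-0.024,0.012,-0.026, 0,-0.001,0.031,0.039,-0.035,0.019,-0.039, 0,-0.002,0.041,0.05,-0.035,0.019,-0.039, 0,-0.002,0.051,0.061,-0.035,0.019,-0.039, 0,-0.002,0.058,0.07,-0.035,0.019,-0.039, 0,-0.002,0.058,0.07,-0.035,0.019,-0.039]';python3 go.py .658 -.162 .118 37 1.9;python3 - <<'E'
from h import *
c=cam('top');crop(c,'t15.png',300,150,520,320,3.6)
E
```

```text
t: 26.82
tcp_pos: [0.6705, -0.1618, 0.1029]
ee_rot: [143.0, -0.1, 91.9]
force: [0.1, 0.1, -0.6]
width: 1.001
t 26.82 tcp [ 0.6705 -0.1618  0.1029] grasp [ 0.6593 -0.1621  0.1178] zax [ 0.601  0.021 -0.799] xax [-0.033  0.999  0.001]
q [ 63.   47.9 -62.4 116.4  98.3  25.4  26.6] F [ 0.1  0.1 -0.6] w 1.001
SHIFT [ 0.0002 -0.0009 -0.0009] TURN [ 0.     -0.0007 -0.0013] min rows 0.0 zt [ 0.601  0.02  -0.799]
```

View pics/t15.png

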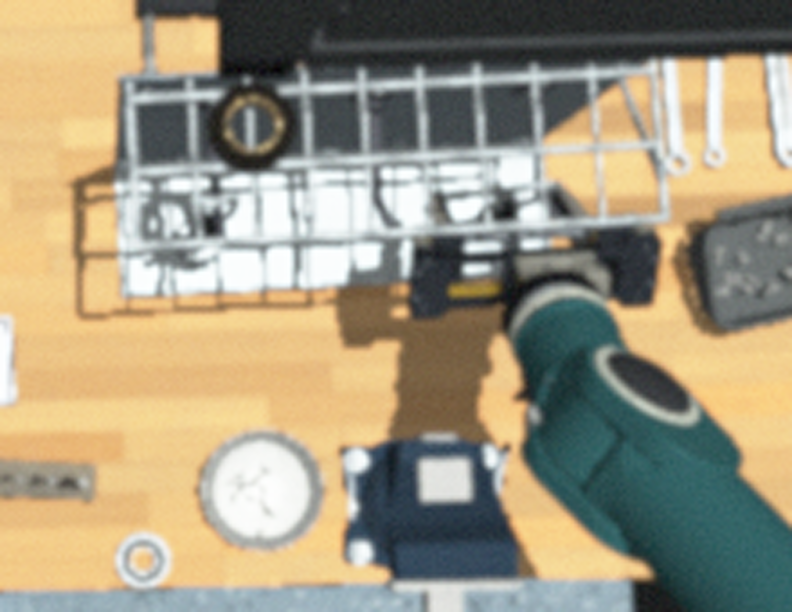

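Fingers straddle the right-hand (square) grip at about (505,205); the middle hook is now empty and the narrow basket hangs untouched at (210,215). Closing.

```bash
python3 -m crank '[255,0,0,0,0,0,0, 255,0,0,0,0,0,0, 255,0,0,0,0,0,0, 255,0,0,0,0,0,0, 255,0,0,0,0,0,0, 255,0,0,0,0,0,0, 255,0,0,0,0,0,0, 255,0,0,0,0,0,0]' 40 >/dev/null;python3 -m crank '[255,0,0,0,0,0,0, 255,0,0,0,0,0,0, 255,0,0,0,0,0,0, 255,0,0,0,0,0,0, 255,0,0,0,0,0,0, 255,0,0,0,0,0,0, 255,0,0,0,0,0,0, 255,0,0,0,0,0,0]' 50;python3 go.py .659 -.162 .166 37 1.9
```

```text
t: 28.2
tcp_pos: [0.6695, -0.1616, 0.1031]
ee_rot: [143.0, -0.1, 91.9]
force: [0.6, -0.6, -0.1]
width: 0.232
t 28.2 tcp [ 0.6695 -0.1616  0.1031] grasp [ 0.6582 -0.162   0.118 ] zax [ 0.601  0.021 -0.799] xax [-0.033  0.999  0.001]
q [ 63.1  47.8 -62.5 116.5  98.3  25.4  26.5] F [ 0.6 -0.6 -0.1] w 0.232
SHIFT [-0.      0.0295 -0.0379] TURN [-0.0004 -0.0006 -0.0009] min rows 1.2 zt [ 0.601  0.02  -0.799]
```

```bash
python3 -m crank '[255,0,0.003,-0.004,0,0,0, 255,0,0.009,-0.012,0,0,0, 255,0,0.015,-0.02,0,0,0, 255,0,0.022,-0.029,0,0,0, 255,0,0.0285,-0.038,0,0,0, 255,0,0.0285,-0.038,0,0,0]' 50;python3 go.py .575 -.165 .166 37 1.9;python3 - <<'E'
from h import *
c=cam('side');crop(c,'s16.png',300,150,520,335,3.6)
E
```

```text
t: 28.7
tcp_pos: [0.6702, -0.1614, 0.1529]
ee_rot: [142.9, -0.0, 91.9]
force: [0.3, 1.1, -0.8]
width: 0.234
t 28.7 tcp [ 0.6702 -0.1614  0.1529] grasp [ 0.6589 -0.1618  0.1678] zax [ 0.603  0.02  -0.797] xax [-0.033  0.999  0.   ]
q [ 65.7  43.6 -66.3 115.3  85.1  25.6  37.3] F [ 0.3  1.1 -0.8] w 0.234
SHIFT [-0.0004 -0.0681 -0.0493] TURN [ 0.0021 -0.0001  0.    ] min rows 2.0 zt [ 0.601  0.02  -0.799]
```

View pics/s16.png

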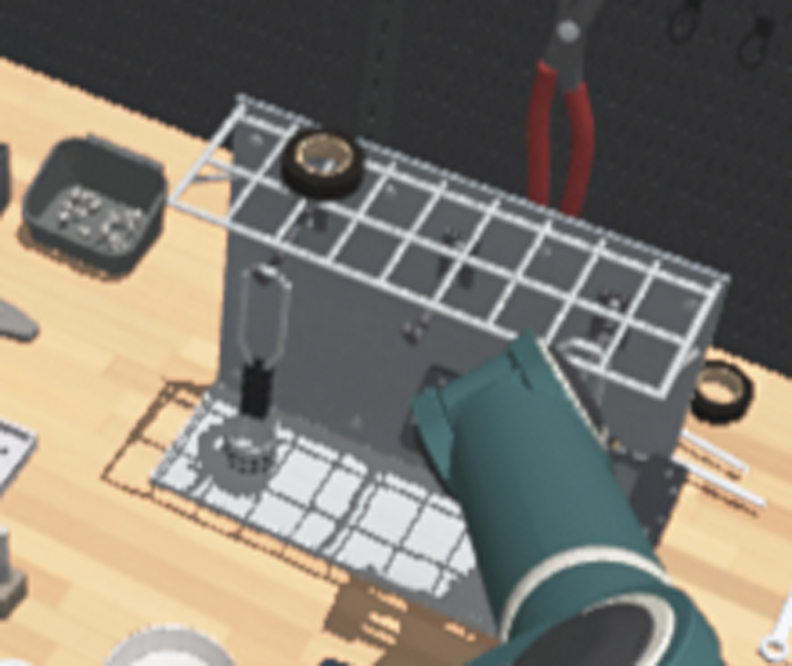

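```bash
python3 -m crank '[255,0,-0.009,-0.0065,0,0,0, 255,0,-0.02,-0.0145,0,0,0, 255,0,-0.032,-0.023,0,0,0, 255,0,-0.044,-0.032,0,0,0, 255,0,-0.056,-0.041,0,0,0, 255,0,-0.068,-0.0495,0,0,0, 255,0,-0.068,-0.0495,0,0,0]' ;python3 go.py .565 -.1 .2 30 -15;python3 mis.py '[(.565,-.1,.2,30,-15),(.56,-.03,.215,29,-15),(.545,.05,.25,25,-25),(.53,.2,.25,25,-15),(.55,.281,.17,37,3),(.55,.281,.096,37,3)]';python3 - <<'E'
from h import *
c=cam('side');crop(c,'s17.png',300,150,520,335,3.6)
E
```

```text
t: 29.33
tcp_pos: [0.5815, -0.1645, 0.1478]
ee_rot: [143.2, -0.0, 91.8]
force: [0.1, 0.0, -2.1]
width: 0.234
t 29.33 tcp [ 0.5815 -0.1645  0.1478] grasp [ 0.5703 -0.1649  0.1628] zax [ 0.598  0.019 -0.801] xax [-0.032  0.999  0.   ]
q [ 75.2  37.8 -68.8 125.7  89.4  20.2  32.3] F [ 0.1  0.  -2.1] w 0.234
SHIFT [ 0.0623  0.0172 -0.0321] TURN [ 0.1173 -0.1618  0.2454] min rows 2.5 zt [ 0.483 -0.129 -0.866]
[  0.565  -0.1     0.2    30.    -15.   ] [ 71.  25. -77. 129.  70.  32.  19.] m 11.0 e 0.0
[  0.56   -0.03    0.215  29.    -15.   ] [ 64.  22. -80. 128.  65.  37.  15.] m 9.7 e 0.0
[  0.545   0.05    0.25   25.    -25.   ] [ 51.  19. -80. 122.  53.  50.   5.] m 8.8 e 0.0
[  0.53   0.2    0.25  25.   -15.  ] [ 28.  23. -76. 118.  56.  55.  -2.] m 10.0 e 0.0
[ 0.55   0.281  0.17  37.     3.   ] [ 10.  30. -62. 127.  91.  46. -22.] m 12.9 e 0.0
[ 0.55   0.281  0.096 37.     3.   ] [  4.  39. -56. 129. 104.  50. -34.] m 11.1 e 0.0
```

View pics/s17.png

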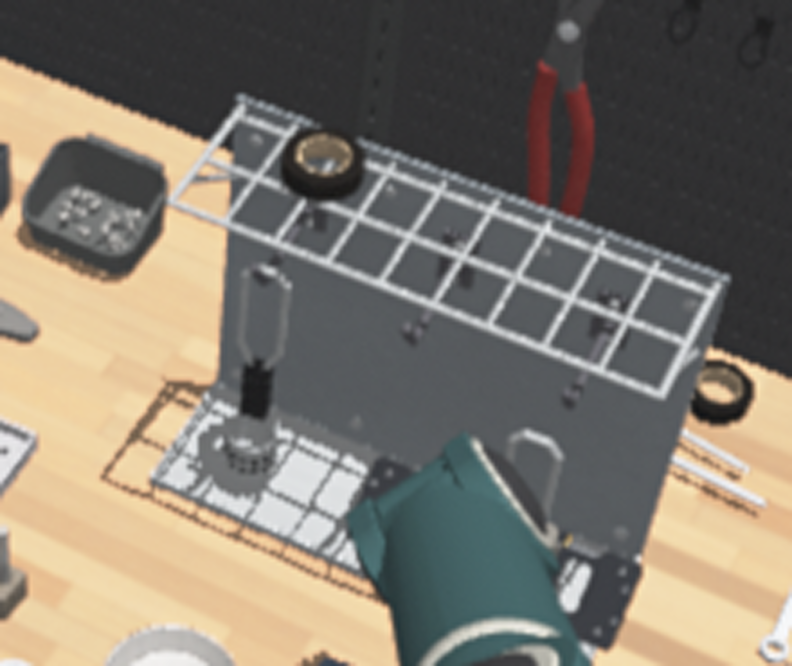

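```bash
python3 -m crank '[255,0.008,0.004,-0.008,0.02,-0.027,0.04, 255,0.02,0.007,-0.014,0.04,-0.054,0.08, 255,0.033,0.01,-0.02,0.06,-0.08,0.12, 255,0.045,0.013,-0.026,0.08,-0.108,0.163, 255,0.056,0.016,-0.03,0.1,-0.135,0.205, 255,0.062,0.017,-0.032,0.117,-0.162,0.245]' ;python3 go.py .545 .05 .25 25 -25
```

```text
t: 29.88
tcp_pos: [0.5762, -0.1009, 0.1854]
ee_rot: [149.9, -0.1, 75.0]
force: [-0.0, 0.8, -1.4]
width: 0.239
t 29.88 tcp [ 0.5762 -0.1009  0.1854] grasp [ 0.5672 -0.0985  0.2016] zax [ 0.485 -0.129 -0.865] xax [0.259 0.966 0.001]
q [ 63.5  30.  -72.4 123.3  73.4  36.7  17.7] F [-0.   0.8 -1.4] w 0.239
SHIFT [ 0.1364 -0.0293 -0.072 ] TURN [ 0.0896 -0.0817  0.1543] min rows 3.8 zt [ 0.383 -0.179 -0.906]
```

```bash
python3 -m crank '[255,0.022,-0.004,-0.012,0.013,-0.012,0.02, 255,0.045,-0.008,-0.024,0.026,-0.025,0.045, 255,0.068,-0.013,-0.036,0.04,-0.04,0.075, 255,0.091,-0.018,-0.048,0.056,-0.054,0.103, 255,0.114,-0.024,-0.06,0.073,-0.068,0.13, 255,0.1364,-0.029,-0.072,0.09,-0.082,0.154]' ;python3 go.py .53 .2 .25 25 -15
```

```text
t: 30.38
tcp_pos: [0.552, 0.0485, 0.2335]
ee_rot: [155.1, -0.0, 65.0]
force: [1.2, -0.4, -2.6]
width: 0.234
t 30.38 tcp [0.552  0.0485 0.2335] grasp [0.5449 0.0518 0.2505] zax [ 0.382 -0.178 -0.907] xax [0.423 0.906 0.   ]
q [ 44.7  25.5 -75.7 117.6  58.3  54.2   3.2] F [ 1.2 -0.4 -2.6] w 0.234
SHIFT [ 0.1293 -0.0693 -0.0317] TURN [-0.0014  0.0738 -0.1588] min rows 3.6 zt [ 0.408 -0.109 -0.906]
```

```bash
python3 -m crank '[255,0.026,-0.014,-0.006,0,0.015,-0.03, 255,0.052,-0.028,-0.013,0,0.03,-0.06, 255,0.078,-0.042,-0.019,0,0.045,-0.1, 255,0.104,-0.056,-0.025,0,0.06,-0.13, 255,0.13,-0.07,-0.032,0,0.074,-0.16, 255,0.13,-0.07,-0.032,0,0.074,-0.16]' ;python3 go.py .546 .284 .17 37 3
```

```text
t: 30.88
tcp_pos: [0.5357, 0.2063, 0.2337]
ee_rot: [155.1, -0.3, 75.7]
force: [-0.1, -0.5, -1.7]
width: 0.238
t 30.88 tcp [0.5357 0.2063 0.2337] grasp [0.5281 0.2082 0.2506] zax [ 0.409 -0.099 -0.907] xax [0.247 0.969 0.005]
q [ 24.6  28.9 -74.1 114.2  60.6  59.   -2.9] F [-0.1 -0.5 -1.7] w 0.238
SHIFT [ 0.0807 -0.0319  0.0723] TURN [-0.2095  0.1513 -0.2626] min rows 2.9 zt [ 0.601  0.031 -0.799]
```

```bash
python3 -m crank '[255,0.016,-0.006,0.01,-0.04,0.03,-0.05, 255,0.032,-0.013,0.025,-0.084,0.06,-0.105, 255,0.048,-0.019,0.04,-0.126,0.09,-0.157, 255,0.065,-0.026,0.056,-0.168,0.12,-0.21, 255,0.081,-0.032,0.072,-0.2095,0.151,-0.2626, 255,0.081,-0.032,0.072,-0.2095,0.151,-0.2626, 255,0.081,-0.032,0.072,-0.2095,0.151,-0.2626]' ;python3 go.py .546 .284 .125 37 3
python3 - <<'E'
from h import *
c=cam('side');crop(c,'s18.png',250,190,340,280,7)
t=cam('top');crop(t,'t18.png',255,220,325,280,10)
g=sensors.sense();R0=R.from_euler('xyz',g['ee_rot'],degrees=True).as_matrix();print((g['tcp_pos']-.0187*R0[:,2]).round(4))
E
```

```text
t: 31.47
tcp_pos: [0.556, 0.2852, 0.154]
ee_rot: [143.2, 0.0, 93.0]
force: [-0.4, -0.5, -1.2]
width: 0.237
t 31.47 tcp [0.556  0.2852 0.154 ] grasp [0.5449 0.2846 0.169 ] zax [ 0.598  0.031 -0.801] xax [-0.053  0.999 -0.001]
q [  8.5  35.3 -62.2 121.6  91.4  51.  -19.3] F [-0.4 -0.5 -1.2] w 0.237
SHIFT [-0.0007 -0.0254  0.0359] TURN [-0.0036  0.0003  0.0007] min rows 1.1 zt [ 0.601  0.031 -0.799]
[0.5463 0.2844 0.1711]
```

View pics/s18.png

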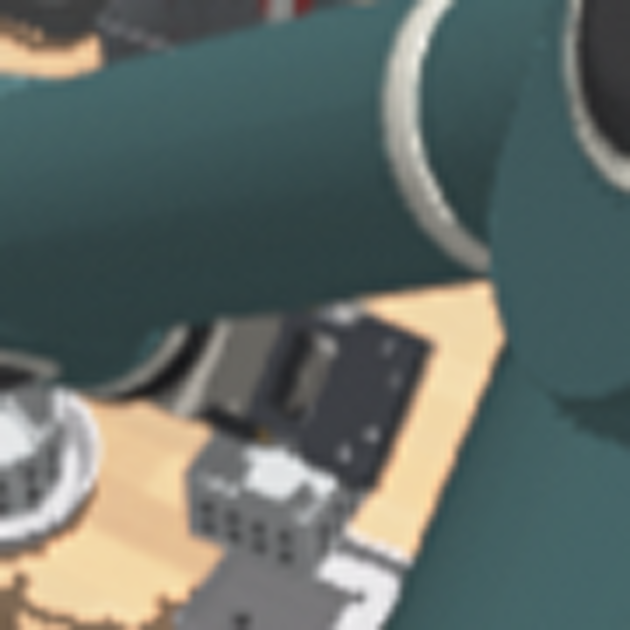

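View pics/t18.png

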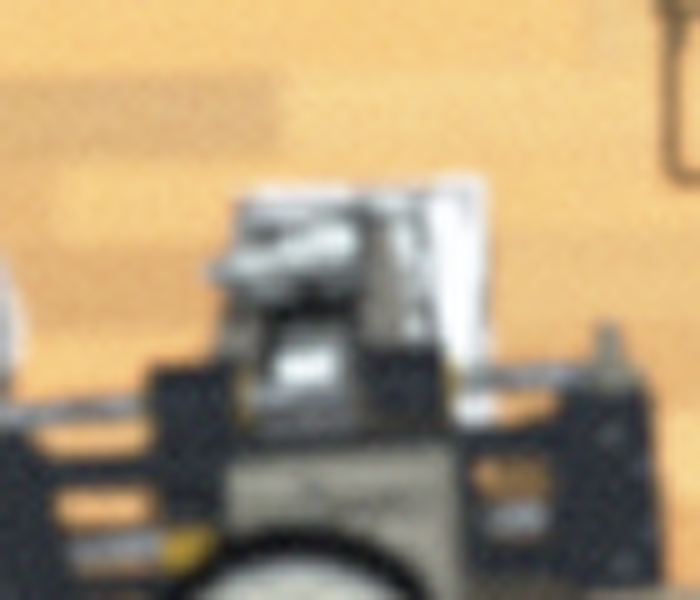

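Run:
```python
from h import *
t=cam('top');s=cam('side')
G=np.array([.5463,.2844,.1711]);a=np.radians(3)
Rz=np.array([[np.cos(a),-np.sin(a),0],[np.sin(a),np.cos(a),0],[0,0,1]])
def sq(C,h,z):return [np.array([C[0],C[1],z])+Rz@[h*i,h*j,0] for i,j in((1,1),(1,-1),(-1,-1),(-1,1))]
for d in((0,0),(.003,-.004)):
  C=G[:2]+d
  print(d,'rim top px',[((proj(t,p)-[255,220])*10).round().tolist() for p in sq(C,.029,.121)],'loop',((proj(t,[*C,.306])-[255,220])*10).round())
  print('  side bottom',[((proj(s,p)-[250,190])*7).round().tolist() for p in sq(C,.029,.081)],'side rim',[((proj(s,p)-[250,190])*7).round().tolist() for p in sq(C,.029,.121)])
print('tray',[((proj(t,p)-[255,220])*10).round().tolist() for p in sq((.55,.281),.039,.02)],[((proj(s,p)-[250,190])*7).round().tolist() for p in sq((.55,.281),.039,.02)])
```

```text
(0, 0) rim top px [[223.0, 208.0], [420.0, 193.0], [434.0, 389.0], [237.0, 404.0]] loop [268. 254.]
  side bottom [[258.0, 431.0], [378.0, 481.0], [308.0, 577.0], [186.0, 525.0]] side rim [[254.0, 368.0], [376.0, 418.0], [305.0, 515.0], [181.0, 462.0]]
(0.003, -0.004) rim top px [[237.0, 197.0], [433.0, 182.0], [447.0, 379.0], [250.0, 394.0]] loop [284. 242.]
  side bottom [[270.0, 430.0], [390.0, 480.0], [321.0, 576.0], [199.0, 524.0]] side rim [[266.0, 367.0], [388.0, 417.0], [317.0, 514.0], [193.0, 461.0]]
tray [[234.0, 192.0], [480.0, 174.0], [498.0, 420.0], [251.0, 439.0]] [[267.0, 497.0], [425.0, 563.0], [334.0, 692.0], [174.0, 622.0]]
```

```bash
python3 go.py .5475 .283 .116 37 3
```

```text
t 31.67 tcp [0.5581 0.2846 0.1567] grasp [0.5468 0.284  0.1716] zax [ 0.602  0.031 -0.798] xax [-0.05   0.999  0.001]
q [  8.7  35.1 -62.3 121.6  91.4  51.  -19.3] F [ 0.4  0.2 -1.5] w 0.237
SHIFT [-0.0011 -0.0331  0.0448] TURN [ 0.0014  0.0009 -0.0023] min rows 1.3 zt [ 0.601  0.031 -0.799]
```

```bash
python3 -m crank '[255,0,-0.007,0.01,0,0,0, 255,-0.001,-0.015,0.02,0,0,0, 255,-0.001,-0.024,0.032,0,0,0, 255,-0.001,-0.033,0.045,0,0,0, 255,-0.001,-0.033,0.045,0,0,0, 255,-0.001,-0.033,0.045,0,0,0]' ;python3 go.py .5475 .283 .098 37 3
python3 - <<'E'
from h import *
c=cam('side');crop(c,'s19.png',250,210,340,290,7)
t=cam('top');crop(t,'t19.png',255,220,325,280,10)
E
```

```text
t: 32.17
tcp_pos: [0.5593, 0.2832, 0.1013]
ee_rot: [142.9, -0.1, 92.8]
force: [-1.0, 0.0, -1.7]
width: 0.237
t 32.17 tcp [0.5593 0.2832 0.1013] grasp [0.5481 0.2827 0.1162] zax [ 0.602  0.03  -0.798] xax [-0.049  0.999  0.001]
q [  5.1  40.9 -57.8 123.  100.4  52.4 -27.2] F [-1.   0.  -1.7] w 0.237
SHIFT [ 0.0004 -0.0114  0.0142] TURN [ 0.0011  0.0016 -0.0035] min rows 0.4 zt [ 0.601  0.031 -0.799]
```

View pics/s19.png

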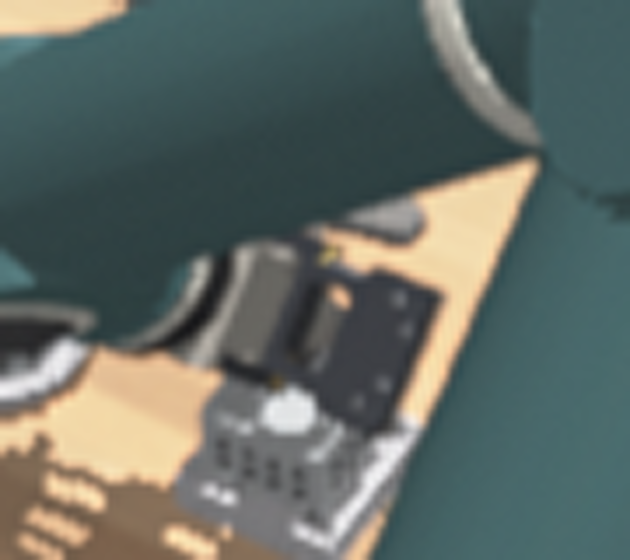

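View pics/t19.png

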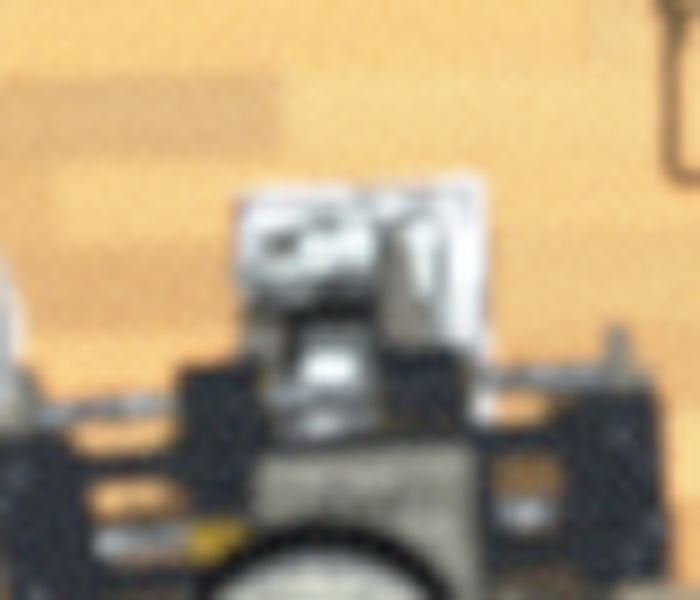

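Run:
```python
from h import *
t=cam('top');s=cam('side')
a=np.radians(3)
Rz=np.array([[np.cos(a),-np.sin(a),0],[np.sin(a),np.cos(a),0],[0,0,1]])
def sq(C,h,z):return [np.array([C[0],C[1],z])+Rz@[h*i,h*j,0] for i,j in((1,1),(1,-1),(-1,-1),(-1,1))]
C=(.5495,.2802)
for c,o,k,n in((t,[255,220],10,'t20.png'),(s,[250,210],7,'s20.png')):
    im=cv2.resize(c['color'][o[1]:o[1]+80,o[0]:o[0]+90,::-1].copy(),None,fx=k,fy=k,interpolation=cv2.INTER_CUBIC)[:600,:800].copy()
    for h,z,col in((.029,.066,(0,0,255)),(.029,.026,(0,255,0)),(.039,.02,(255,0,0))):
        P=np.array([(proj(c,p)-o+.5)*k for p in sq(C,h,z)],np.int32);cv2.polylines(im,[P],True,col,1)
    p=[(proj(c,np.array([*C,.251])+Rz@[0,j,0])-o+.5)*k for j in(-.019,.019)]
    cv2.line(im,tuple(np.int32(p[0]).tolist()),tuple(np.int32(p[1]).tolist()),(255,0,255),1)
    cv2.imwrite('pics/'+n,im)
```

```text
(no output)
```

View pics/t20.png

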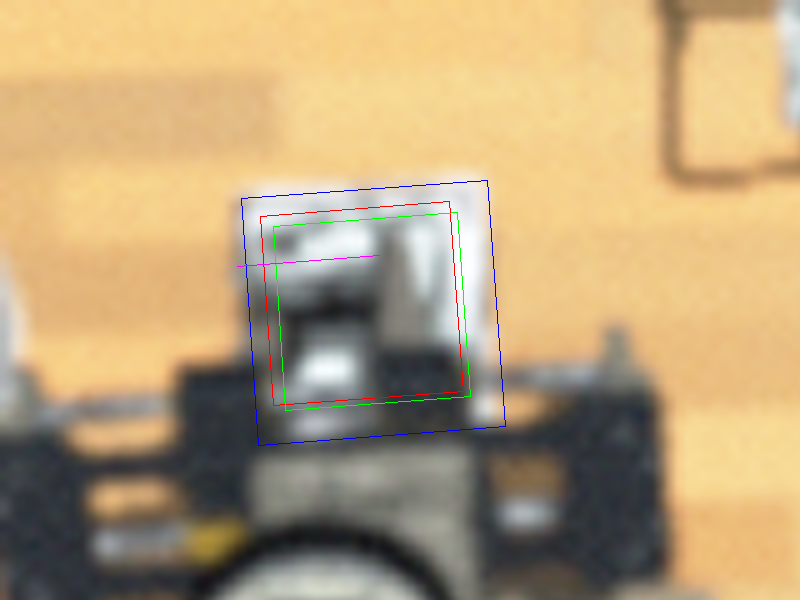

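View pics/s20.png

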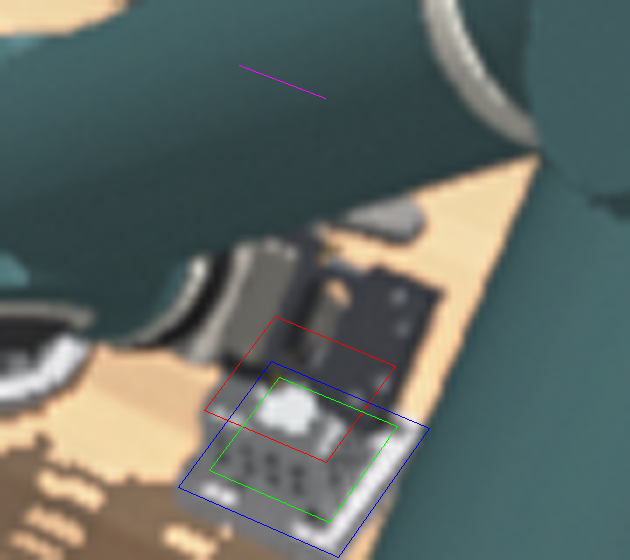

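```bash
python3 go.py .5485 .2825 .098 37 2.7; python3 -m crank '[255,0,-0.004,0.005,0,0,0, 255,0,-0.008,0.01,0,0,0, 255,0,-0.011,0.015,0,0,0, 255,0,-0.0118,0.0158,0,0,0, 255,0,-0.0118,0.0158,0,0,0]' ;python3 go.py .548 .2825 .095 37 2.7
```

```text
t 32.37 tcp [0.5596 0.2839 0.1024] grasp [0.5483 0.2833 0.1173] zax [ 0.604  0.031 -0.797] xax [-0.049  0.999  0.002]
q [  5.1  40.8 -57.9 123.  100.5  52.4 -27.2] F [ 1.3 -0.6 -1.2] w 0.232
SHIFT [-0.0009 -0.0116  0.0155] TURN [ 0.0033 -0.0027  0.001 ] min rows 0.5 zt [ 0.601  0.028 -0.799]
t: 32.78
tcp_pos: [0.5595, 0.2839, 0.0819]
ee_rot: [142.9, -0.1, 92.8]
force: [0.7, 0.4, -1.2]
width: 0.232
t 32.78 tcp [0.5595 0.2839 0.0819] grasp [0.5482 0.2833 0.0968] zax [ 0.603  0.031 -0.797] xax [-0.05   0.999  0.001]
q [  3.9  43.1 -56.4 123.3 103.6  53.2 -29.8] F [ 0.7  0.4 -1.2] w 0.232
SHIFT [-0.0008 -0.0013  0.0013] TURN [ 0.0022 -0.0024  0.0012] min rows 0.0 zt [ 0.601  0.028 -0.799]
```

```bash
python3 -m crank '[255,0,-0.0009,0.0012,0.001,0,0, 255,0,-0.0009,0.0012,0.002,0,0]'; python3 -m crank '[255,0,-0.0006,0.0008,0,0,0, 255,0,-0.0006,0.0008,0,0,0]'
```

```text
t: 32.95
tcp_pos: [0.5599, 0.2843, 0.0814]
ee_rot: [142.8, -0.0, 92.9]
force: [-1.9, -1.9, 4.1]
width: 0.236
t: 33.12
tcp_pos: [0.5601, 0.2844, 0.0815]
ee_rot: [142.7, -0.0, 92.9]
force: [-3.2, -3.5, 7.3]
width: 0.237
```

On the floor (contact, +7 N). Releasing and backing off.

```bash
python3 -m crank '[255,0,0.0006,-0.0008,0,0,0, 185,0,0.0006,-0.0008,0,0,0, 170,0,0.0006,-0.0008,0,0,0, 100,0,0.0006,-0.0008,0,0,0, 0,0,0.0006,-0.0008,0,0,0, 0,0,0.0006,-0.0008,0,0,0, 0,0,0.0006,-0.0008,0,0,0, 0,0,0.0006,-0.0008,0,0,0]';python3 -m crank '[0,0,0,0,0,0,0, 0,0,0,0,0,0,0, 0,0,0,0,0,0,0, 0,0,0,0,0,0,0]'
python3 -m crank '[0,0,0,-0.012,0,0,0, 0,0,0,-0.03,0,0,0, 0,0,0,-0.05,0,0,0, 0,0,0,-0.075,0,0,0, 0,0,0,-0.1,0,0,0, 0,0,0,-0.12,0,0,0, 0,0,0,-0.12,0,0,0]'; python3 go.py .42 .3 .33 37 3;python3 mis.py '[(.42,.3,.33,37,3),(.42,.1,.38,30,-10)]'
python3 - <<'E'
from h import *
c=cam('side');crop(c,'s21.png',200,170,340,290,5)
t=cam('top');crop(t,'t21.png',180,190,320,290,5.5)
E
```

```text
t: 33.78
tcp_pos: [0.5601, 0.2844, 0.0825]
ee_rot: [142.7, 0.0, 92.9]
force: [0.1, -0.3, -0.3]
width: 0.676
t: 34.12
tcp_pos: [0.56, 0.2844, 0.0825]
ee_rot: [142.7, -0.0, 92.9]
force: [0.0, 0.5, 0.6]
width: 0.962
t: 34.7
tcp_pos: [0.4864, 0.2824, 0.181]
ee_rot: [142.5, -0.0, 93.1]
force: [0.6, 0.3, 1.0]
width: 1.0
t 34.7 tcp [0.4864 0.2824 0.181 ] grasp [0.475  0.2818 0.1958] zax [ 0.608  0.033 -0.793] xax [-0.054  0.999  0.001]
q [  9.8  28.1 -68.1 127.8  86.4  51.5 -23.1] F [0.6 0.3 1. ] w 1.0
SHIFT [ 0.0212  0.0388 -0.1393] TURN [ 0.0091 -0.0013  0.0005] min rows 3.5 zt [ 0.601  0.031 -0.799]
[ 0.42  0.3   0.33 37.    3.  ] [-145.   28.   89.  140.   86.   46.  -12.] m 0.0 e 0.1986
[  0.42   0.1    0.38  30.   -10.  ] [-96. -18.  41. 126.  51.  72.   9.] m 0.0 e 0.0486
```

View pics/s21.png

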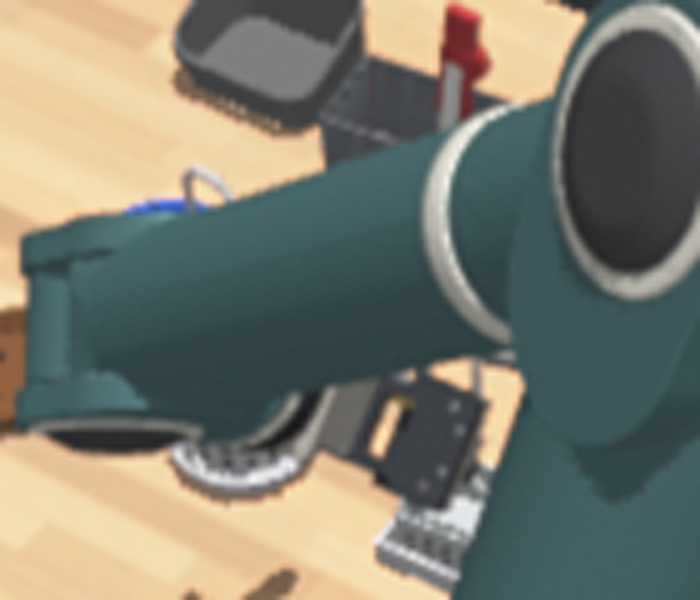

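View pics/t21.png

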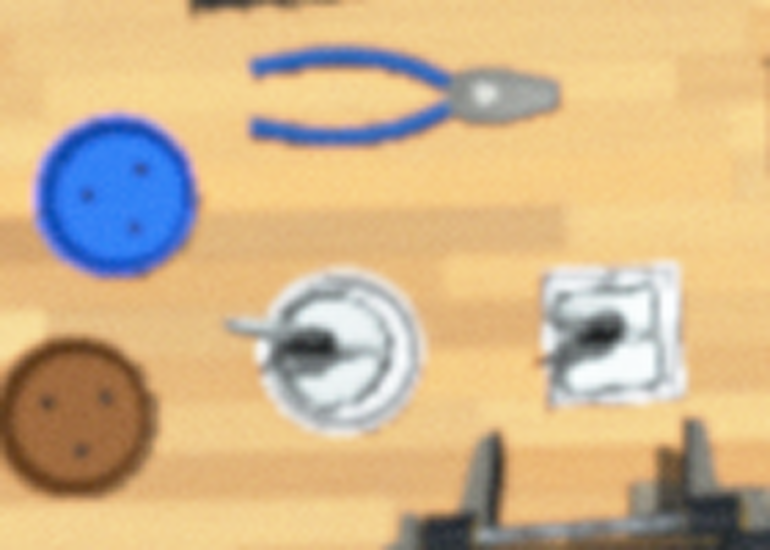

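Run:
```python
from h import *
t=cam('top')
def draw(C,k,o,n,size):
    im=cv2.resize(t['color'][o[1]:o[1]+50,o[0]:o[0]+60,::-1].copy(),None,fx=k,fy=k,interpolation=cv2.INTER_CUBIC)
    im2=im.copy()
    f=lambda p:tuple(np.int32((proj(t,p)-o+.5)*k).tolist())
    a=np.radians(2)
    D=lambda x,y,z:(C[0]+x*np.cos(a)-y*np.sin(a),C[1]+x*np.sin(a)+y*np.cos(a),z)
    cv2.line(im2,f(D(0,-.016,.231)),f(D(0,.016,.231)),(255,0,255),1)
    for s in(-1,1): cv2.line(im2,f(D(0,s*.016,.231)),f(D(0,s*.016,.14)),(255,0,255),1)
    for z,c in((.126,(0,255,0)),(.066,(0,255,255))):
        P=np.array([f(D(x,y,z)) for x,y in((.007,.011),(.007,-.011),(-.007,-.011),(-.007,.011))]);cv2.polylines(im2,[P],True,c,1)
    P=np.array([f(D(*((.029*i,.029*j) if n[1]=='s' else ()),.046)) for i,j in((1,1),(1,-1),(-1,-1),(-1,1))]) if n[1]=='s' else np.array([f(D(.033*np.cos(q),.033*np.sin(q),.046)) for q in np.linspace(0,6.28,40)])
    cv2.polylines(im2,[P],True,(0,0,255),1)
    return np.hstack([im,im2])[:, :]
A=draw((.5495,.2802),6,[262,225],'xs.png',0);B=draw((.542,.437),6,[205,225],'xr.png',0)
cv2.imwrite('pics/chk1.png',np.vstack([A,B]))
```

```text
(no output)
```

View pics/chk1.png

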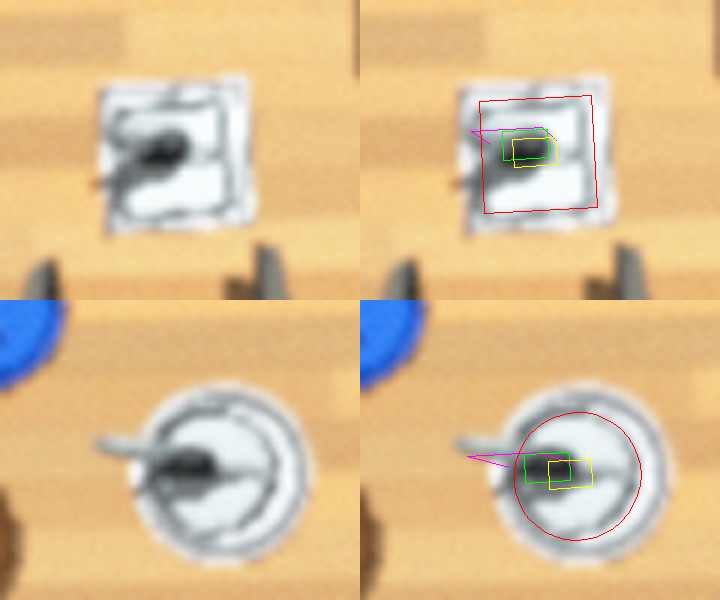

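```bash
python3 mis.py '[(.46,.22,.3,15,-25),(.48,.0,.33,0,-35)]'; python3 go.py .46 .22 .3 15 -25
```

```text
[  0.46   0.22   0.3   15.   -25.  ] [ 34.  21. -86. 113.  39.  66.  -2.] m 4.1 e 0.0
[  0.48   0.     0.33   0.   -35.  ] [ 66.  25. -90. 107.  26.  75.  25.] m 0.0 e 0.0
t 34.85 tcp [0.4881 0.2802 0.1777] grasp [0.4768 0.2796 0.1926] zax [ 0.605  0.029 -0.796] xax [-0.049  0.999 -0.001]
q [  9.7  28.5 -67.7 127.7  86.6  51.6 -23.1] F [ 0.3 -0.5  0.6] w 1.002
SHIFT [-0.061   0.0419 -0.0991] TURN [ 0.3815 -0.2147  0.4386] min rows 5.0 zt [ 0.235 -0.109 -0.966]
```

```bash
python3 -m crank '[0,-0.002,0.004,-0.03,0,0,0, 0,-0.01,0.01,-0.06,0.06,-0.035,0.07, 0,-0.02,0.016,-0.085,0.125,-0.07,0.14, 0,-0.03,0.022,-0.099,0.19,-0.107,0.215, 0,-0.04,0.029,-0.099,0.255,-0.143,0.29, 0,-0.05,0.036,-0.099,0.32,-0.18,0.365, 0,-0.06,0.042,-0.099,0.38,-0.213,0.437]';python3 go.py .49 0 .31 0 -45;python3 mis.py '[(.49,.02,.3,0,-50)]'
```

```text
t: 35.43
tcp_pos: [0.4658, 0.2178, 0.2819]
ee_rot: [165.2, -0.0, 64.8]
force: [0.7, 0.1, -0.4]
width: 1.001
t 35.43 tcp [0.4658 0.2178 0.2819] grasp [0.4615 0.2198 0.3   ] zax [ 0.232 -0.109 -0.967] xax [0.426 0.905 0.001]
q [ 28.3  24.2 -80.  109.9  41.9  67.6  -2.4] F [ 0.7  0.1 -0.4] w 1.001
SHIFT [-0.1867  0.1133  0.0202] TURN [ 0.2564 -0.0454  0.3432] min rows 5.3 zt [ 0.  0. -1.]
[ 4.9e-01  2.0e-02  3.0e-01  0.0e+00 -5.0e+01] [ 60.  27. -86. 108.  29.  72.   6.] m 4.0 e 0.0
```

```bash
python3 -m crank '[0,-0.03,0.018,0.003,0.04,-0.008,0.055, 0,-0.06,0.036,0.006,0.08,-0.016,0.11, 0,-0.09,0.054,0.01,0.13,-0.024,0.17, 0,-0.115,0.07,0.013,0.17,-0.03,0.23, 0,-0.14,0.086,0.016,0.21,-0.038,0.29, 0,-0.165,0.1,0.018,0.256,-0.045,0.34]'
python3 - <<'E'
from h import *
print(sensors.sense()['q'].round(1))
c=cam('side');save(c,'s22.png');crop(c,'s22c.png',205,170,345,300,5)
t=cam('top');save(t,'t22.png')
E
```

```text
t: 35.93
tcp_pos: [0.4874, 0.0225, 0.2889]
ee_rot: [-179.8, 0.1, 44.9]
force: [0.4, 0.2, -0.6]
width: 1.0
[ 57.1  29.5 -82.9 105.6  30.5  73.1  10.3]
```

View pics/s22.png

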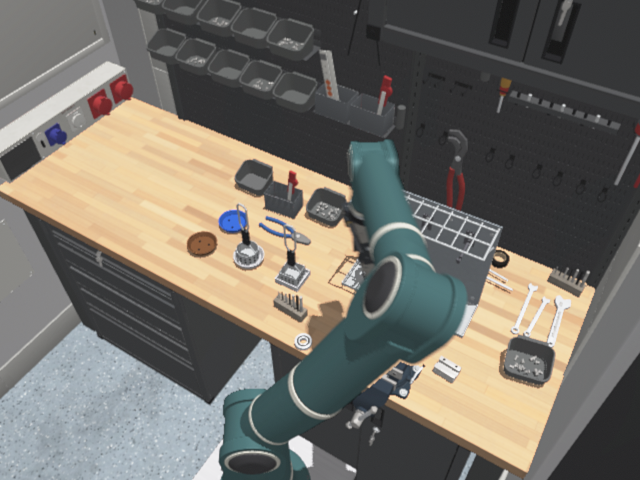

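View pics/s22c.png

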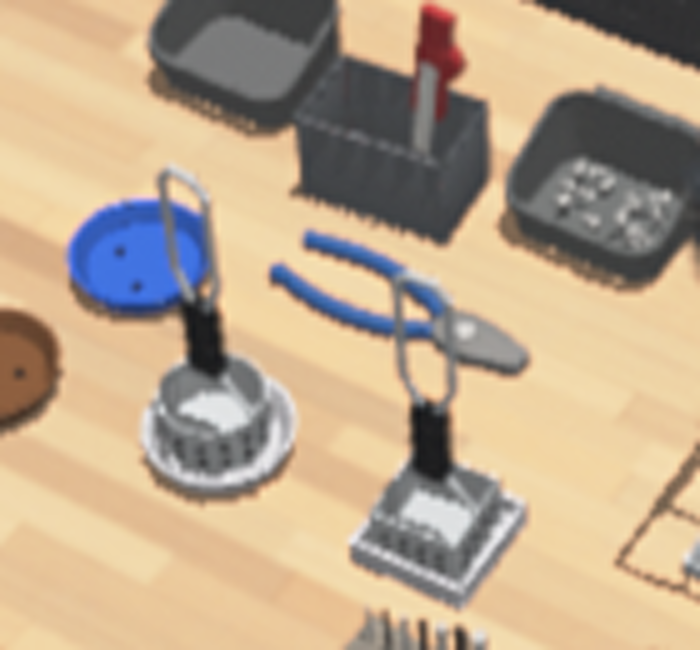

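View pics/t22.png

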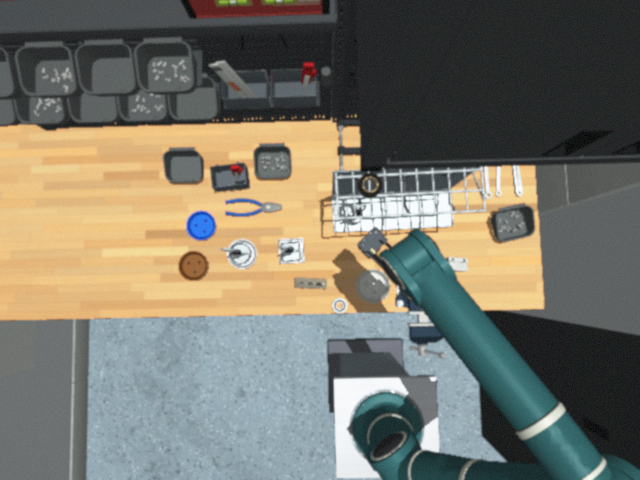

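Run:
```python
from h import *
s=cam('side');t=cam('top')
for n,C in(('round',(.542,.437)),('square',(.5495,.281))):
    print(n,[((proj(s,[*C,z])-[205,170]+.5)*5).round().tolist() for z in(.006,.046,.066,.096,.126,.231)])
    print(' top',[((proj(t,[*C,z])).round(1)).tolist() for z in(.046,.126,.231)])
c=s;crop(s,'s23.png',225,195,305,290,8)
crop(t,'t23.png',215,225,310,275,8)
```

```text
round [[223.0, 446.0], [217.0, 403.0], [214.0, 381.0], [209.0, 348.0], [204.0, 313.0], [186.0, 186.0]]
 top [[240.8, 253.9], [235.8, 252.4], [228.3, 250.3]]
square [[442.0, 541.0], [440.0, 499.0], [438.0, 477.0], [437.0, 444.0], [434.0, 410.0], [427.0, 283.0]]
 top [[290.9, 250.3], [288.8, 248.6], [285.7, 246.1]]
```

View pics/s23.png

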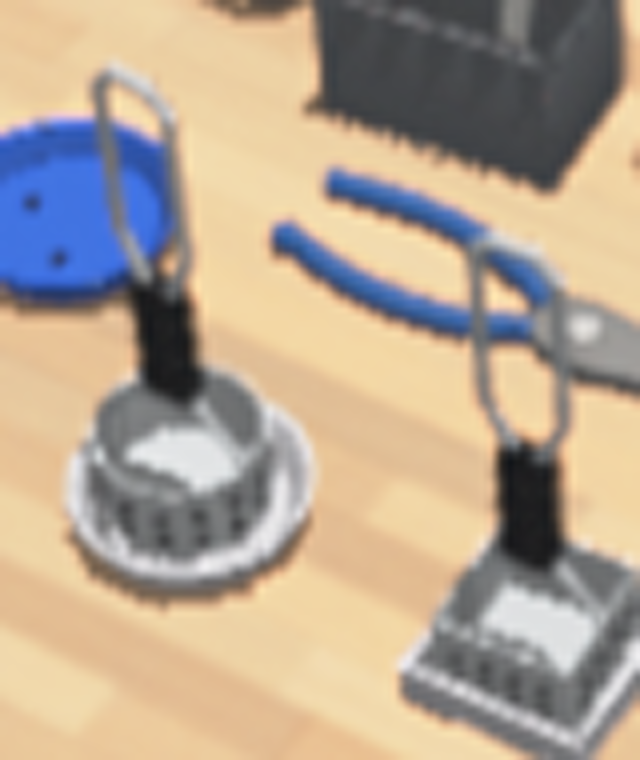

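View pics/t23.png

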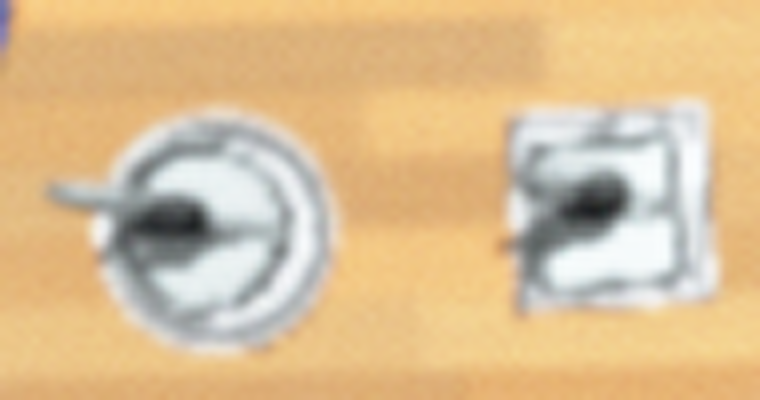

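Run:
```python
from h import *
t=cam('top');crop(t,'t24.png',310,160,500,250,4.2)
s=sensors.sense();print(s['t'],s['force'],s['qd'].round(2))
```

```text
36.1833 [-0.15942655  0.25698389  0.69096097] [-1.37 -1.23 -1.28  0.6  -0.11 -0.05  0.06]
```

View pics/t24.png

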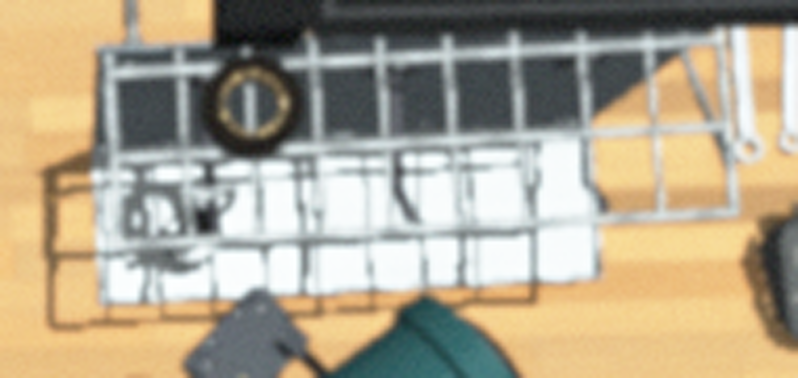

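The narrow basket still hangs at (205,215), same as before, and the other two hooks are empty. The arm is free, so I'm handing in.

```bash
python3 -m crank '[0,0,0,0,0,0,0, 0,0,0,0,0,0,0]'; python3 -c "
from workcell import ticket; print(ticket.job_done())"
```

```text
t: 36.35
tcp_pos: [0.4866, 0.0264, 0.2888]
ee_rot: [-179.9, 0.0, 45.3]
force: [-0.1, -0.1, 0.2]
width: 1.003
the job is handed in; nothing more can be done
None
```

I lifted the wide round basket off the middle hook and stood it in the white round tray. Then I lifted the square one off the right hook and stood it in the square tray. I handed the job in at 36.4 s.

**Last checks:**
- **Baskets:** Both pictures show the two baskets upright in their trays. Floor contact came at the height expected for a cup sitting flat, at about 9 N for the round basket and 7 N for the square one.
- **Narrow basket and bystanders:** The narrow basket is still on its hook, and I saw no shift in the other things on the bench.
- **Arm:** It ended clear of everything, with wrist force near zero.

**Small disagreements:**
- The two cameras put the round cup's position in its tray 2 to 3 mm apart. Its loop top sits about 3 mm off in the top view, roughly a 1 degree lean. That is about what the 2 mm calibration allows, so I did not correct it.
- The first approach ran the arm towards its joint limits, so I backed out and spent about 12 s getting into a better arm posture.

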